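# Put the delivered jars away on the two-tier pantry rack

## Task

Unpack the two glass jars from the wooden crate and put them away on the white rack by height: the short jar on the low tier, the tall jar on the tall tier above it. Stand each one upright in the free space of its tier, with its whole base on the board and nothing sticking out over the front edge. It is glass, so set the jars down gently, and do not knock the things already on the rack or on the counter out of place.

Things in the scene. Friction and masses are not known exactly. Their poses are not given: they have to be found in the camera images.
- rack: Fixed white two-tier wooden rack, open front and back; origin on the counter; front (-x) faces the robot, y along its length. Low board, upper board, slatted roof: level, 420 wide (y), 18 mm thick, backs flush at x = +75 mm, stepped fronts: low -75, upper -63, roof -51 mm. Roof top at 376 mm. 22 mm square posts centred at x = -40 and +64, y = +-199 mm; 8 mm rails between them, 35 mm above each tier, at back and ends.
- low_tier (a point): Point on the low tier's board top, 35 mm above the counter, over the rack's origin; axes as the rack's. The front edge is at x = -75 mm. Clear height 120 mm. Two places, about y = +85 and y = -85 mm: the tin stands in one, the other is free.
- tall_tier (a point): Point on the tall tier's board top, 173 mm above the counter (above the low tier), over the rack's origin; axes as the rack's. The front edge is at x = -63 mm. Clear height 185 mm. Two places, about y = +85 and y = -85 mm: the bottle stands in one, the other is free.
- crate: Fixed open wooden crate, 180 (x) by 176 (y) mm, 125 mm high, walls and floor 8 mm; origin: centre of its underside. An 8 mm partition at x = 0, as high as the rim, makes two cells 78 (x) by 160 mm (y), centred at x = +43 and -43 mm. One jar stands in each, which one varies, up to 4 mm (x) and 15 mm (y) off the cell's centre.
- short_jar_mid (a point): Short glass jar of red lentils, flat near-black lid: an upright cylinder 62 mm in diameter all the way up (lid included), 90 mm high, about 0.26 kg. The point is its centre, 45 mm above its underside; z up its axis. At the start its lid is 27 mm below the crate's rim.
- tall_jar_mid (a point): Tall glass jar of yellow pasta, flat bamboo lid: an upright cylinder 62 mm in diameter all the way up (lid included), 150 mm high, about 0.36 kg. The point is its centre, 75 mm above its underside; z up its axis. At the start it stands out 33 mm above the crate's rim.
- tin: Bystander: red food tin, 67 mm in diameter, 82 mm high, standing in one of the two places of the low tier. Origin at the centre of its underside.
- bottle: Bystander: amber bottle with an orange label and black cap, 63 mm in diameter, 165 mm high, standing in one of the two places of the tall tier, on the other side from the tin. Origin at the centre of its underside.
- fruit_bowl: Bystander: white bowl heaped with lemons, 156 mm across, 92 mm high over the fruit, on the counter at the left. Origin at the centre of its underside.

How it is judged:
By the outcome, as a careful person would: the job done as asked, in the order asked, and still so for the second after the job is handed in, with the robot touching nothing.
It also fails if it takes over 72 s, if anything falls off the work surface, if the arm or the gripper's body presses on something with over 40 N, if the wrist force passes 120 N, or if a joint passes its speed limit or range.

## Robot

A 7-joint arm with a two-finger parallel gripper is mounted at the origin on the work surface. World frame = base frame: x ahead of the robot, y to its left, z up, the work surface at z = 0. Lengths are in m, angles in rad, forces in N, time in s.
With the tool pointing down it reaches from about 0.425 to 0.875 m from the base axis. Payload 4.7 kg.
Tool frame: the origin (TCP) lies at the very end of the fingers, on their centre line; the grasp point (between the pads) lies 19 mm behind it; z points along the fingers, y is the line along which they close (so a half turn about z gives the same grasp; the last joint's range is limited). The gripper opens to 87 mm and grips with 3 to 60 N. Pads are 19 mm wide; open, the fingers measure 117 mm over their backs; the gripper's body (75 mm by 190 mm) begins 51 mm behind the grasp point.
Start: joints at [0.014, 0.321, -0.07, 1.45, 0.023, 1.371, -0.057], TCP at [0.65, -0, 0.185] pointing down, gripper open.
Joint ranges: [-2.86, 2.86], [-0.3, 2.09], [-1.38, 1.24], [0.06, 2.45], [-1.56, 4.7], [0.09, 2.05], [-2.69, 2.69]. Speed limits (rad/s): [2.57, 2.57, 3.14, 3.14, 3.14, 3.14, 3.14].

## Interface

Orientations are given as a rotation vector (axis times angle).
In Python, from bench import ctrl, vision gives the robot as it stands.
- The arm moves only by the tool jog_arm, never from a script. Its argument "increments" is a list of rows, each an object of numbers: "tx", "ty", "tz": the shift along the tool's x, y, z in mm; "wx", "wy", "wz": the turn, a rotation vector about the tool's x, y, z in rad; "gripper": the opening, from 0 (shut) to 1 (fully open). In form: [{"tx": .., "ty": .., "tz": .., "wx": .., "wy": .., "wz": .., "gripper": ..}, ...]. A call has exactly 5 rows; each row is the pose to reach, as a shift and turn from the pose commanded when the call began, along the tool's axes at that moment; what a row does not reach only later rows make up. A row lasts 1/12 s, in which the tool goes at most 41.7 mm and 7.16 degrees, less where a joint would pass 70% of its speed; a pose out of reach is approached as far as the arm can. A call with a gripper value outside its range is refused whole. The fingers move at their own pace and stop on an object; "grip_force" is the grip in N (left out, the last holds). Time passes only in rows, so rows that repeat a pose let the fingers close, or fill a call up. It gives the time, the measured TCP pose, the force, the opening and the grip force at its end, in the units of the state.
- ctrl.get_state(): the state, without advancing time (a new reading comes with each control period).
- vision.get_image(name): name is "scene" or "side" or "wrist"; returns a dict with "color" (420x560x3 uint8, blue, green, red), "fx", "fy", "cx", "cy" (pixels), "extrinsics" (4x4, takes a point from world to camera coordinates). Camera axes: x right, y down, z forward; pixel columns grow to the right and rows downward; lengths in m; the calibration is good to about 2 mm. A picture is of the moment at which its call begins. There is no depth.
- ctrl.close_job(): hands the job in; it is judged then, once.
Trained networks look in the newest picture that a camera, given by its name, has taken for a name from the list of things; names that differ only in an ending like _2 or _b are one class to them, and where a whole thing is asked for, a point or a joint stands for the part that bears it (a point fixed in the world has none). Each returns a list of dicts, best first, with "conf" (0 to 1); they miss things now and then, are a little off and sometimes report something else, mostly with a low value. They report only what shows in the picture. A call takes as long as a camera call.
- vision.spot_in(camera, thing): "bbox" ([left, top, right, bottom] in pixels, round what is visible of it).
The state is a dict: "time": time; "joint_positions": joint angles; "qd": joint speeds; "joint_torque": joint torques, N m; "position": TCP position; "tool_rot": TCP orientation; "ft_force": force on the tool from outside, world axes, zero at the start; "torque": the same for the moment, N m; "grip_width": opening from 0.0 (shut) to 1.0 (fully open); "grip_force": force on a finger pad.
Only numpy, scipy, OpenCV 4.12 (cv2) and the standard library are available. Lean on these libraries where they do the work, as an engineer would, in place of code of your own. Each camera call takes 0.05 s, during which the arm holds its last target. There are 200 camera calls.

## Working session

There is one attempt and no reset: what is moved stays moved. The work goes in short steps, Python scripts to look and compute and a tool call to move; the robot and the scene stay as the last step left them, time stands still between calls to the robot, and variables do not carry over. Pictures are saved under pics/ and viewed, at most 10 in all, crops included, and the job is handed in when it is done.

Besides the shell and the picture viewer there is one more tool, called after ">>>" as name(argument=value, ...), one argument or row to a line, values as JSON. jog_arm: Moves the arm, as the interface text tells. Its arguments: {"type":"object","properties":{"increments":{"type":"array"},"grip_force":{"type":"number"}},"required":["increments"]}

```bash
mkdir -p pics; ls; python3 - <<'E'
from bench import ctrl, vision
import cv2, numpy as np
np.set_printoptions(precision=4,suppress=True)
s=ctrl.get_state(); print(s['time'],s['position'],s['tool_rot'],s['grip_width'])
ims=[]
for c in ["scene","side"]:
    r=vision.get_image(c); cv2.imwrite(f"pics/{c}0.png",r["color"]); print(c,r["fx"],r["cx"],r["cy"]); print(np.array(r["extrinsics"]))
    for t in ["rack","crate","short_jar_mid","tall_jar_mid","tin","bottle","fruit_bowl"]:
        print(t,[(np.round(d["bbox"],1).tolist(),round(d["conf"],2)) for d in vision.spot_in(c,t)[:2]])
E
```

```text
pics
0.0 [ 0.6494 -0.0001  0.1842] [-2.2205 -2.2206  0.0022] 1.0013478383666965
scene 409.96780838299367 278.39059462546754 200.22944463713793
[[ 0.2671  0.9636  0.0091 -0.1602]
 [ 0.9191 -0.2519 -0.303  -0.4897]
 [-0.2897  0.0893 -0.9529  1.4572]
 [ 0.      0.      0.      1.    ]]
rack [([244.6, 156.7, 436.4, 292.1], 0.94)]
crate [([100.0, 191.7, 194.3, 275.3], 0.92), ([117.2, 231.2, 158.8, 264.2], 0.29)]
short_jar_mid [([143.3, 209.9, 173.3, 236.3], 0.73)]
tall_jar_mid [([118.5, 230.4, 157.8, 260.1], 0.85)]
tin []
bottle [([341.3, 197.3, 373.3, 228.4], 0.97)]
fruit_bowl [([346.7, 105.9, 393.9, 145.2], 0.85)]
side 507.5434853130064 275.73230217643356 205.93618725234055
[[ 0.7249 -0.6886 -0.0162 -0.4189]
 [-0.3817 -0.382  -0.8417  0.3102]
 [ 0.5734  0.6163 -0.5398  1.1844]
 [ 0.      0.      0.      1.    ]]
rack [([215.1, 76.8, 360.0, 232.2], 0.91)]
crate [([331.2, 235.3, 428.7, 331.2], 0.93)]
short_jar_mid [([383.4, 243.0, 411.0, 284.6], 0.63), ([249.9, 105.7, 274.7, 154.5], 0.59)]
tall_jar_mid [([382.1, 239.8, 412.5, 285.8], 0.7), ([215.3, 74.3, 358.6, 235.3], 0.49)]
tin [([290.7, 181.7, 311.8, 211.7], 0.66)]
bottle [([252.4, 106.3, 273.7, 156.8], 0.85)]
fruit_bowl [([129.3, 189.5, 172.7, 218.7], 0.72)]
```

```bash
python3 - <<'E'
import cv2,numpy as np
a=cv2.imread("pics/scene0.png")[90:310,80:460]; b=cv2.imread("pics/side0.png")[50:350,100:450]
cv2.imwrite("pics/s_crop.png",cv2.resize(a,None,fx=2.1,fy=2.1)); cv2.imwrite("pics/d_crop.png",cv2.resize(b,None,fx=2,fy=2))
E
```

```text
(no output)
```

View pics/s_crop.png

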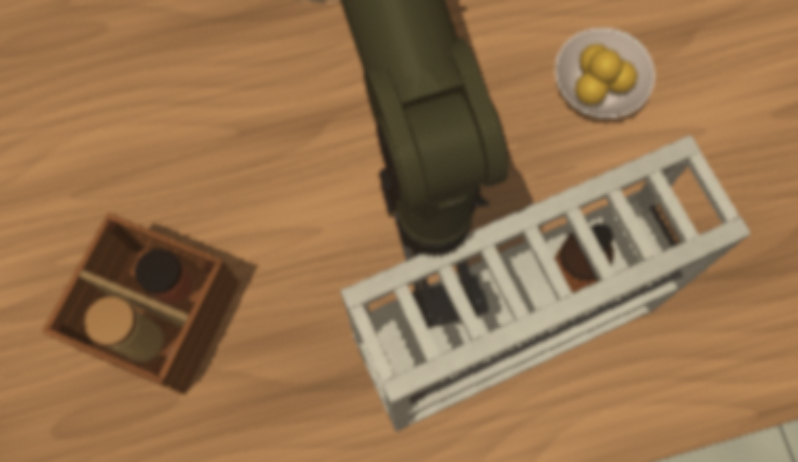

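View pics/d_crop.png

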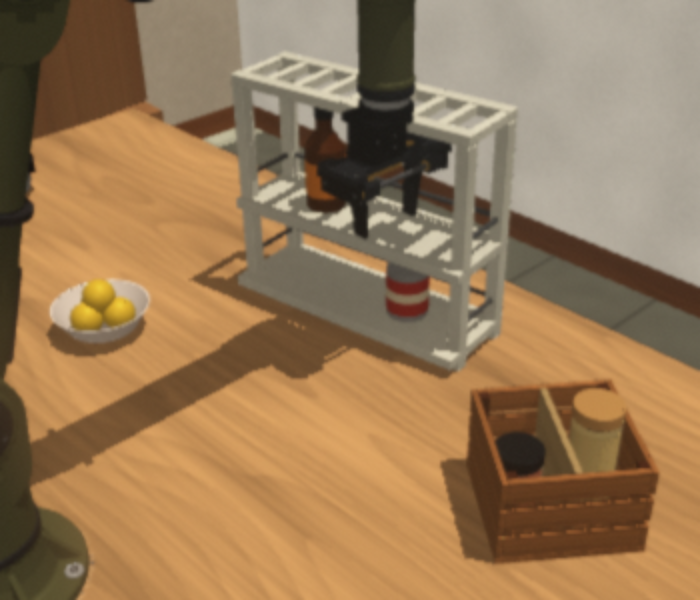

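The bottle stands at left (+y) on the tall tier and the tin at right (−y) on the low tier, so the short jar goes low at y=+85 and the tall jar goes on the tall tier at y=−85. In the scene crop, the short black lid is at about (158,271) and the tall bamboo lid at (109,321). The rack's roof corners are at (342,293), (690,137), (748,232) and (388,400).

```bash
cat > h.py <<'E'
import numpy as np, cv2
from scipy.optimize import least_squares
from scipy.spatial.transform import Rotation as R
np.set_printoptions(precision=4,suppress=True)
def proj(r,P):
    E=np.array(r["extrinsics"]); p=np.atleast_2d(P)@E[:3,:3].T+E[:3,3]
    return np.c_[r["fx"]*p[:,0]/p[:,2]+r["cx"], r["fy"]*p[:,1]/p[:,2]+r["cy"]]
def onplane(r,uv,z):
    E=np.array(r["extrinsics"]); d=E[:3,:3].T@np.array([(uv[0]-r["cx"])/r["fx"],(uv[1]-r["cy"])/r["fy"],1]); c=-E[:3,:3].T@E[:3,3]
    return c+d*(z-c[2])/d[2]
def fit(obs,x0):  # obs: list of (cam, local pts, pixels)
    def f(x,full=False):
        c,s=np.cos(x[2]),np.sin(x[2]); M=np.array([[c,-s,0],[s,c,0],[0,0,1]])
        return np.concatenate([(proj(r,L@M.T+[x[0],x[1],0])-px).ravel() for r,L,px in obs])
    o=least_squares(f,x0,loss='soft_l1'); return o.x, f(o.x)
E
python3 - <<'E'
from h import *; from bench import vision
S=vision.get_image("scene"); D=vision.get_image("side")
sc=lambda a: np.array(a)/2.1+[80,90]-0.25
sd=lambda a: np.array(a)/2+[100,50]-0.25
L=np.array([[-51,-210,376],[-51,210,376],[75,210,376],[75,-210,376]])/1000.
Ld=np.array([[-51,-210,376],[-51,210,376],[75,210,376],[75,-210,376],[-75,-210,35],[-75,210,35]])/1000.
x,e=fit([(S,L,sc([[342,293],[690,137],[748,232],[388,400]])),(D,Ld,sd([[467,133],[233,75],[285,52],[517,108],[460,357],[239,272]]))],[.8,0,.12]); print("rack",x,e.round(1))
C=np.array([[-90,-88,125],[90,-88,125],[-90,88,125]])/1000.
x,e=fit([(S,C,sc([[110,215],[47,328],[222,262]])),(D,np.array([[-90,88,125],[90,88,125],[90,-88,125],[-90,-88,125]])/1000.,sd([[472,393],[610,382],[655,470],[500,478]]))],[.6,-.4,-.6]); print("crate",x,e.round(1))
for n,z,a,b in [("tall",.158,(109,321),(598,408)),("short",.098,(158,271),(520,452))]:
    print(n,onplane(S,sc(a),z),onplane(D,sd(b),z))
for n,z,(a,b) in [("bowl",.06,((370.3,125.5),(151,204)))]: print(n,onplane(S,a,z),onplane(D,b,z))
print("tin",onplane(D,sd((408,312)),.04),"bottle", onplane(D,sd((325,205)),.18))
E
```

```text
rack [0.7076 0.1026 0.1656] [-1.5 -1.   0.1 -1.3  1.3  0.8  0.6  1.5  2.4  1.5 -0.8 -0.9  0.3 -0.6
  1.4 -0.8 -4.   1.9 -0.5  1.7]
crate [ 0.5611 -0.3779 -0.6781] [ 0.5 -1.9 -2.   1.1  1.9 -0.8 -0.6 -3.2  0.8 -2.1  1.5  0.3 -0.3  1.7]
tall [ 0.5965 -0.4081  0.158 ] [ 0.585  -0.4118  0.158 ]
short [ 0.5275 -0.3494  0.098 ] [ 0.5176 -0.3563  0.098 ]
bowl [0.3908 0.3643 0.06  ] [0.3639 0.3319 0.06  ]
tin [0.7122 0.0138 0.04  ] bottle [0.685  0.1698 0.18  ]
```

>>> jog_arm(
  increments=[
    {"ty": -40},
    {"ty": -80},
    {"ty": -120, "tz": -20},
    {"ty": -127, "tz": -60},
    {"ty": -127, "tx": -30, "tz": -80},
  ],
)

```text
validation failed for argument at $.in...
```

>>> jog_arm(
  increments=[
    {"tx": -35, "tz": -10, "wz": -0.12},
    {"tx": -75, "tz": -20, "wz": -0.24},
    {"tx": -115, "tz": -20, "wz": -0.36},
    {"tx": -155, "tz": -20, "wz": -0.48},
    {"tx": -190, "tz": -20, "wz": -0.6},
  ],
)

```text
validation failed for argument at $.in...
```

>>> jog_arm(
  increments=[
    {"tx": 0, "ty": -40, "tz": 0, "wx": 0, "wy": 0, "wz": 0, "gripper": 1},
    {"tx": 0, "ty": -80, "tz": 0, "wx": 0, "wy": 0, "wz": 0, "gripper": 1},
    {"tx": 0, "ty": -120, "tz": -20, "wx": 0, "wy": 0, "wz": 0, "gripper": 1},
    {"tx": 0, "ty": -127, "tz": -60, "wx": 0, "wy": 0, "wz": 0, "gripper": 1},
    {"tx": -30, "ty": -127, "tz": -80, "wx": 0, "wy": 0, "wz": 0, "gripper": 1},
  ],
)

```text
time: 1.32
position: [0.5203, -0.0231, 0.2677]
tool_rot: [-2.208, -2.231, -0.005]
ft_force: [2.7, 1.8, 1.1]
grip_width: 0.998
grip_force: 0.0
```

>>> jog_arm(
  increments=[
    {"tx": -35, "ty": 0, "tz": -10, "wx": 0, "wy": 0, "wz": -0.12, "gripper": 1},
    {"tx": -75, "ty": 0, "tz": -20, "wx": 0, "wy": 0, "wz": -0.24, "gripper": 1},
    {"tx": -115, "ty": 0, "tz": -20, "wx": 0, "wy": 0, "wz": -0.36, "gripper": 1},
    {"tx": -155, "ty": 0, "tz": -20, "wx": 0, "wy": 0, "wz": -0.48, "gripper": 1},
    {"tx": -190, "ty": 0, "tz": -20, "wx": 0, "wy": 0, "wz": -0.6, "gripper": 1},
  ],
)

```text
time: 1.73
position: [0.5231, -0.2163, 0.2861]
tool_rot: [1.498, 2.76, 0.001]
ft_force: [1.2, -0.5, -0.6]
grip_width: 0.999
grip_force: 0.0
```

>>> jog_arm(
  increments=[
    {"tx": -30, "ty": -20, "tz": 0, "wx": 0, "wy": 0, "wz": -0.1, "gripper": 1},
    {"tx": -60, "ty": -40, "tz": 0, "wx": 0, "wy": 0, "wz": -0.2, "gripper": 1},
    {"tx": -90, "ty": -60, "tz": 0, "wx": 0, "wy": 0, "wz": -0.293, "gripper": 1},
    {"tx": -107, "ty": -73, "tz": 0, "wx": 0, "wy": 0, "wz": -0.293, "gripper": 1},
    {"tx": -107, "ty": -73, "tz": 0, "wx": 0, "wy": 0, "wz": -0.293, "gripper": 1},
  ],
)

```text
time: 2.15
position: [0.5165, -0.351, 0.2845]
tool_rot: [-1.102, -2.941, 0.006]
ft_force: [-0.4, -0.8, -0.3]
grip_width: 1.0
grip_force: 0.0
```

```bash
python3 - <<'E'
from h import *; from bench import ctrl,vision
for c in ["wrist","scene"]:
    r=vision.get_image(c); cv2.imwrite(f"pics/{c}1.png",r["color"]); print(r["fx"],np.array(r["extrinsics"]))
    for t in ["short_jar_mid","tall_jar_mid","crate","tin","rack"]: print(c,t,[(np.round(d["bbox"],1).tolist(),round(d["conf"],2)) for d in vision.spot_in(c,t)[:2]])
s=ctrl.get_state(); print(s['position'],s['tool_rot'],s['joint_positions'])
E
```

```text
300.7487757073666 [[ 0.6566  0.7542 -0.0054 -0.0727]
 [ 0.7234 -0.6277  0.2876 -0.6591]
 [ 0.2135 -0.1927 -0.9577  0.3086]
 [ 0.      0.      0.      1.    ]]
wrist short_jar_mid [([262.2, 162.8, 309.1, 204.6], 0.88)]
wrist tall_jar_mid [([265.1, 231.0, 316.1, 279.2], 0.81)]
wrist crate [([212.4, 143.5, 358.1, 280.5], 0.76)]
wrist tin [([551.1, 97.3, 559.8, 127.2], 0.47)]
wrist rack [([465.7, 48.7, 559.4, 211.4], 0.78), ([213.9, 144.8, 357.8, 281.2], 0.18)]
409.96780838299367 [[ 0.2671  0.9636  0.0091 -0.1602]
 [ 0.9191 -0.2519 -0.303  -0.4897]
 [-0.2897  0.0893 -0.9529  1.4572]
 [ 0.      0.      0.      1.    ]]
scene short_jar_mid [([141.2, 209.6, 173.0, 236.9], 0.86)]
scene tall_jar_mid [([117.3, 231.9, 158.8, 263.9], 0.78)]
scene crate [([100.5, 200.6, 192.4, 279.4], 0.73)]
scene tin []
scene rack [([243.6, 156.1, 436.2, 293.1], 0.61)]
[ 0.5196 -0.3437  0.2855] [1.0875 2.947  0.0003] [ 0.4022  0.2348  0.1732  1.3656 -0.0403  1.5443  1.4355]
```

View pics/wrist1.png

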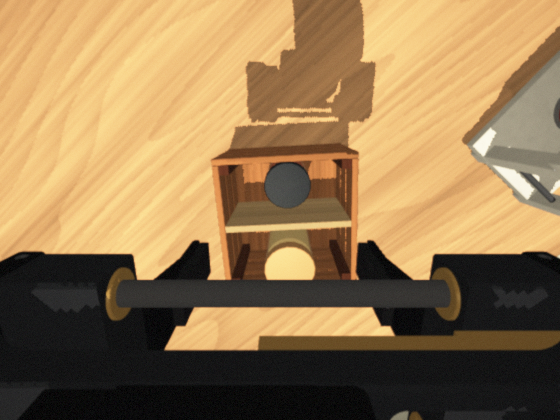

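View pics/scene1.png

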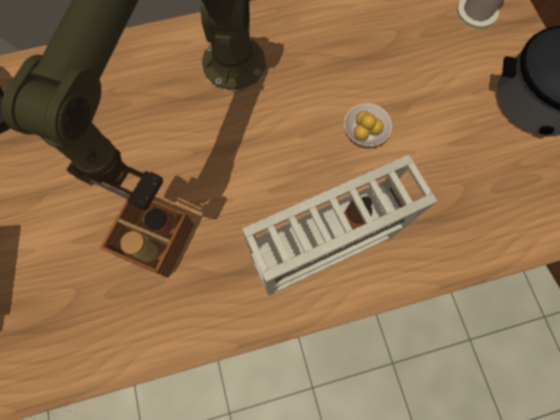

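The wrist view shows the crate squarely, with the short black lid at about (287,185), the tall bamboo lid at (290,262), and rim corners at (213,161) and (357,152). The scene view shows the gripper hanging over the crate with nothing disturbed.

```bash
cat >> h.py <<'E'
def todelta(s,p,az=None):  # tool-axis mm shift from state s to world TCP p, yaw turn for closing azimuth az (tool down)
    M=R.from_rotvec(s['tool_rot']).as_matrix(); d=M.T@(np.array(p)-s['position'])*1000
    a=np.arctan2(M[1,1],M[0,1]); return d.round(1), None if az is None else -(az-a)
E
python3 - <<'E'
from h import *; from bench import ctrl,vision
r=vision.get_image("wrist"); s=ctrl.get_state(); print(r["cy"])
a,b=onplane(r,(213,161),.125),onplane(r,(357,153),.125); print(a,b,np.linalg.norm(b-a),np.arctan2(*(b-a)[[1,0]]))
sh=onplane(r,(287,185),.098)
bb=vision.spot_in("wrist","short_jar_mid")[0]["bbox"]; print(bb,sh)
tl=onplane(r,(290,263),.158); print("tall",tl,"tcp px",proj(r,s['position']))
S=vision.get_image("scene")
for p,n in ((sh,"short_jar_mid"),(tl,"tall_jar_mid")): print(n,proj(S,p),vision.spot_in("scene",n)[0]["bbox"])
az=np.arctan2(*(b-a)[[1,0]])
print(todelta(s,[sh[0],sh[1],.062],az))
E
```

```text
208.08956819749906
[ 0.4438 -0.3892  0.125 ] [ 0.5479 -0.2526  0.125 ] 0.17180057611279398 0.9194537078052353
[257.1, 165.0, 301.2, 209.2] [ 0.5283 -0.3444  0.098 ]
tall [ 0.5933 -0.3956  0.158 ] tcp px [[282.9094 231.6107]]
short_jar_mid [[156.7556 218.6162]] [141.4, 207.6, 174.8, 240.7]
tall_jar_mid [[136.0974 240.2692]] [117.7, 231.4, 156.8, 263.3]
(array([ -7. ,   5.2, 223.4]), np.float64(-0.05590262356807507))
```

>>> jog_arm(
  increments=[
    {"tx": -7, "ty": 6, "tz": 20, "wx": 0, "wy": 0, "wz": -0.056, "gripper": 1},
    {"tx": -8, "ty": 6, "tz": 55, "wx": 0, "wy": 0, "wz": -0.056, "gripper": 1},
    {"tx": -8, "ty": 6, "tz": 90, "wx": 0, "wy": 0, "wz": -0.056, "gripper": 1},
    {"tx": -8, "ty": 6, "tz": 110, "wx": 0, "wy": 0, "wz": -0.056, "gripper": 1},
    {"tx": -8, "ty": 6, "tz": 110, "wx": 0, "wy": 0, "wz": -0.056, "gripper": 1},
  ],
)

```text
time: 3.42
position: [0.5264, -0.3428, 0.1694]
tool_rot: [-1.003, -2.967, -0.003]
ft_force: [0.5, -0.3, -0.5]
grip_width: 1.0
grip_force: 0.0
```

```bash
python3 - <<'E'
from h import *; from bench import ctrl,vision
r=vision.get_image("wrist"); s=ctrl.get_state(); cv2.imwrite("pics/wrist2.png",r["color"])
d=vision.spot_in("wrist","short_jar_mid")
for x in d[:2]:
    b=x["bbox"]; print(b,x["conf"],onplane(r,((b[0]+b[2])/2,(b[1]+b[3])/2),.098))
print(s["position"],s["tool_rot"],todelta(s,[.530,-.345,.062],.915))
E
```

```text
[238.6, 179.2, 304.0, 240.5] 0.87 [ 0.5234 -0.3548  0.098 ]
[511.6, 126.6, 560.0, 221.2] 0.34 [ 0.6424 -0.1421  0.098 ]
[ 0.5279 -0.3438  0.1727] [-1.0041 -2.9714 -0.0017] (array([ -3. ,   0.3, 110.7]), np.float64(0.004052737054391131))
```

View pics/wrist2.png

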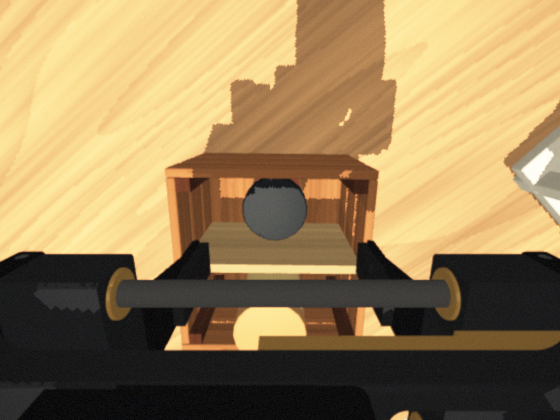

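The lid is now at about (275,209), the crate is square to the tool, and the fingers straddle the cell. I'll descend and grip.

>>> jog_arm(
  increments=[
    {"tx": -3, "ty": -6, "tz": 35, "wx": 0, "wy": 0, "wz": 0, "gripper": 1},
    {"tx": -3, "ty": -6, "tz": 70, "wx": 0, "wy": 0, "wz": 0, "gripper": 1},
    {"tx": -3, "ty": -6, "tz": 95, "wx": 0, "wy": 0, "wz": 0, "gripper": 1},
    {"tx": -3, "ty": -6, "tz": 110, "wx": 0, "wy": 0, "wz": 0, "gripper": 1},
    {"tx": -3, "ty": -6, "tz": 110, "wx": 0, "wy": 0, "wz": 0, "gripper": 1},
  ],
)

```text
time: 3.93
position: [0.5274, -0.3508, 0.0638]
tool_rot: [-1.005, -2.974, -0.001]
ft_force: [-1.0, 0.9, 0.6]
grip_width: 1.0
grip_force: 0.0
```

>>> jog_arm(
  grip_force=20,
  increments=[
    {"tx": 0, "ty": 0, "tz": 0, "wx": 0, "wy": 0, "wz": 0, "gripper": 0.5},
    {"tx": 0, "ty": 0, "tz": 0, "wx": 0, "wy": 0, "wz": 0, "gripper": 0.5},
    {"tx": 0, "ty": 0, "tz": 0, "wx": 0, "wy": 0, "wz": 0, "gripper": 0.5},
    {"tx": 0, "ty": 0, "tz": 0, "wx": 0, "wy": 0, "wz": 0, "gripper": 0.5},
    {"tx": 0, "ty": 0, "tz": 0, "wx": 0, "wy": 0, "wz": 0, "gripper": 0.5},
  ],
)

```text
time: 4.35
position: [0.529, -0.3518, 0.0668]
tool_rot: [1.005, 2.974, -0.0]
ft_force: [-0.3, -0.3, 0.3]
grip_width: 0.709
grip_force: 0.0
```

>>> jog_arm(
  increments=[
    {"tx": 0, "ty": 0, "tz": 0, "wx": 0, "wy": 0, "wz": 0, "gripper": 0.4},
    {"tx": 0, "ty": 0, "tz": 0, "wx": 0, "wy": 0, "wz": 0, "gripper": 0.4},
    {"tx": 0, "ty": 0, "tz": -8, "wx": 0, "wy": 0, "wz": 0, "gripper": 0.4},
    {"tx": 0, "ty": 0, "tz": -25, "wx": 0, "wy": 0, "wz": 0, "gripper": 0.4},
    {"tx": 0, "ty": 0, "tz": -50, "wx": 0, "wy": 0, "wz": 0, "gripper": 0.4},
  ],
)

```text
time: 4.77
position: [0.5266, -0.3503, 0.1139]
tool_rot: [-1.004, -2.972, -0.001]
ft_force: [0.3, -0.8, 0.3]
grip_width: 0.413
grip_force: 0.0
```

>>> jog_arm(
  increments=[
    {"tx": 0, "ty": 0, "tz": -30, "wx": 0, "wy": 0, "wz": 0, "gripper": 0.4},
    {"tx": 0, "ty": 0, "tz": -60, "wx": 0, "wy": 0, "wz": 0, "gripper": 0.4},
    {"tx": 0, "ty": 0, "tz": -85, "wx": 0, "wy": 0, "wz": 0, "gripper": 0.4},
    {"tx": 0, "ty": 0, "tz": -110, "wx": 0, "wy": 0, "wz": 0, "gripper": 0.4},
    {"tx": 0, "ty": 0, "tz": -110, "wx": 0, "wy": 0, "wz": 0, "gripper": 0.4},
  ],
)

```text
time: 5.18
position: [0.5306, -0.3531, 0.2324]
tool_rot: [1.003, 2.967, -0.003]
ft_force: [1.6, -0.7, 0.7]
grip_width: 0.397
grip_force: 0.0
```

```bash
python3 - <<'E'
from h import *; from bench import ctrl,vision
r=vision.get_image("wrist"); s=ctrl.get_state(); 
d=vision.get_image("side"); 
cv2.imwrite("pics/w3.png",np.hstack([cv2.resize(r["color"][100:400,100:460],(400,333)),cv2.resize(d["color"][160:360,280:520],(400,333))]))
for n in("wrist","side","scene"): print([(x["bbox"],x["conf"]) for x in vision.spot_in(n,"short_jar_mid")])
print(s["position"],s["tool_rot"],s["grip_width"],s["ft_force"])
E
```

```text
[([252.1, 156.7, 306.1, 208.2], 0.93)]
[([347.7, 266.4, 370.7, 285.3], 0.85)]
[([141.4, 207.6, 174.8, 240.7], 0.73)]
[ 0.5298 -0.3525  0.2296] [ 1.0037  2.9697 -0.0021] 0.40461309873923634 [ 0.6995 -1.297  -1.2773]
```

View pics/w3.png

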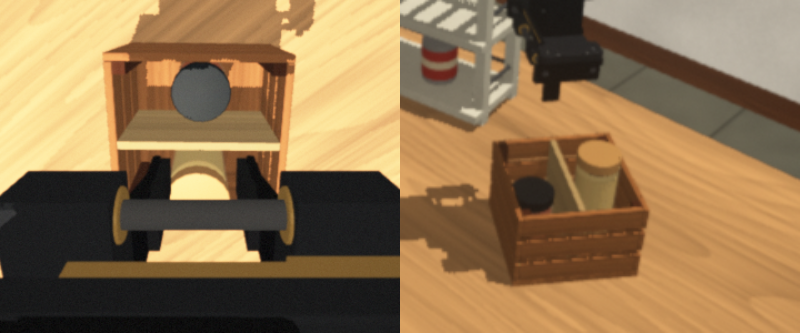

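```bash
python3 - <<'E'
from h import *; from bench import ctrl,vision
s=ctrl.get_state(); M=R.from_rotvec(s["tool_rot"]).as_matrix(); p=np.array(s["position"]); print(M)
P=[p, p-[0,0,.131], p+M[:,1]*.022, p-M[:,1]*.022, [.5275,-.3494,.098]]
ims=[]
for n in("wrist","side","scene"):
    r=vision.get_image(n); q=proj(r,P); print(n,q.round(0).tolist()); E=np.array(r["extrinsics"]); print(-E[:3,:3].T@E[:3,3])
    im=r["color"].copy()
    for (u,v),c in zip(q,[(0,0,255),(255,0,0),(0,255,0),(0,255,0),(255,0,255)]): cv2.drawMarker(im,(int(u),int(v)),c,cv2.MARKER_CROSS,9,1)
    c={"wrist":(280,230),"side":(400,250),"scene":(150,230)}[n]; h=120 if n=="wrist" else 80
    ims.append(cv2.resize(im[c[1]-h:c[1]+h,c[0]-h:c[0]+h],(266,266) if 0 else (266*1,266*1)) if n=="wrist" else cv2.resize(im[c[1]-h:c[1]+h,c[0]-h:c[0]+h],(266,266)))
cv2.imwrite("pics/m4.png",np.hstack(ims))
E
```

```text
[[-0.7951  0.6065 -0.002 ]
 [ 0.6065  0.7951  0.0013]
 [ 0.0024 -0.0001 -1.    ]]
wrist [[283.0, 232.0], [283.0, 190.0], [314.0, 232.0], [252.0, 232.0], [284.0, 190.0]]
[ 0.4663 -0.3042  0.4244]
side [[365.0, 230.0], [360.0, 274.0], [362.0, 224.0], [367.0, 236.0], [360.0, 273.0]]
[-0.257  -0.8999  0.8936]
scene [[141.0, 206.0], [155.0, 219.0], [149.0, 209.0], [133.0, 203.0], [155.0, 219.0]]
[ 0.915  -0.099   1.2417]
```

View pics/m4.png

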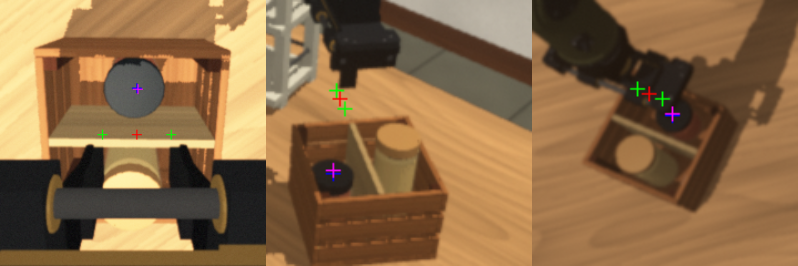

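```bash
python3 - <<'E'
from h import *; from bench import ctrl,vision
r=vision.get_image("side"); r0=vision.get_image("wrist")
p=np.array([.6494,0,.1842])
print(proj(r,[p,p+[.044,0,0],p-[.044,0,0],p+[.058,0,0],p-[.058,0,0],p+[.044,0,.04],p-[.044,0,.04]]).round(0).tolist())
s=ctrl.get_state(); M=R.from_rotvec(s["tool_rot"]).as_matrix(); p=np.array(s["position"])
im=cv2.imread("pics/side0.png")[110:200,240:360]; im2=r["color"][170:260,310:430]; 
cv2.imwrite("pics/f5.png",np.hstack([cv2.resize(x,None,fx=3.3,fy=3.3,interpolation=cv2.INTER_CUBIC) for x in(im,im2)]))
E
```

```text
[[293.0, 174.0], [303.0, 168.0], [282.0, 179.0], [307.0, 167.0], [278.0, 181.0], [304.0, 156.0], [282.0, 191.0]]
```

View pics/f5.png

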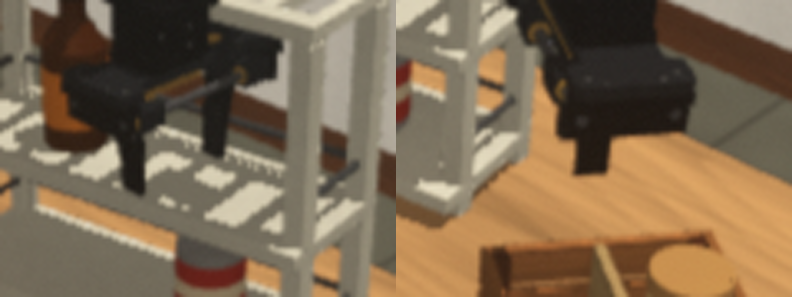

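The markers show the real fingertips 36–40 mm above the reported TCP: (281,168) seen against (282,179) projected at the start, and (369,222) against (367,236) now. The fingers therefore closed just above the lid without touching it. I'll go down again with that correction.

>>> jog_arm(
  increments=[
    {"tx": 3, "ty": 1, "tz": 10, "wx": 0, "wy": 0, "wz": 0, "gripper": 1},
    {"tx": 3, "ty": 1, "tz": 20, "wx": 0, "wy": 0, "wz": 0, "gripper": 1},
    {"tx": 3, "ty": 1, "tz": 40, "wx": 0, "wy": 0, "wz": 0, "gripper": 1},
    {"tx": 3, "ty": 1, "tz": 60, "wx": 0, "wy": 0, "wz": 0, "gripper": 1},
    {"tx": 3, "ty": 1, "tz": 80, "wx": 0, "wy": 0, "wz": 0, "gripper": 1},
  ],
)

```text
time: 6.1
position: [0.5259, -0.3482, 0.1433]
tool_rot: [-1.005, -2.976, -0.001]
ft_force: [0.8, -0.2, 0.2]
grip_width: 0.69
grip_force: 0.0
```

>>> jog_arm(
  increments=[
    {"tx": 0, "ty": 0, "tz": 0, "wx": 0, "wy": 0, "wz": 0, "gripper": 1},
    {"tx": 0, "ty": 0, "tz": 10, "wx": 0, "wy": 0, "wz": 0, "gripper": 1},
    {"tx": 0, "ty": 0, "tz": 20, "wx": 0, "wy": 0, "wz": 0, "gripper": 1},
    {"tx": 0, "ty": 0, "tz": 40, "wx": 0, "wy": 0, "wz": 0, "gripper": 1},
    {"tx": 0, "ty": 0, "tz": 60, "wx": 0, "wy": 0, "wz": 0, "gripper": 1},
  ],
)

```text
time: 6.52
position: [0.5276, -0.3494, 0.0859]
tool_rot: [1.005, 2.973, -0.001]
ft_force: [-0.5, -0.7, -0.2]
grip_width: 0.983
grip_force: 0.0
```

>>> jog_arm(
  increments=[
    {"tx": 0, "ty": 0, "tz": 20, "wx": 0, "wy": 0, "wz": 0, "gripper": 1},
    {"tx": 0, "ty": 0, "tz": 40, "wx": 0, "wy": 0, "wz": 0, "gripper": 1},
    {"tx": 0, "ty": 0, "tz": 55, "wx": 0, "wy": 0, "wz": 0, "gripper": 1},
    {"tx": 0, "ty": 0, "tz": 60, "wx": 0, "wy": 0, "wz": 0, "gripper": 1},
    {"tx": 0, "ty": 0, "tz": 60, "wx": 0, "wy": 0, "wz": 0, "gripper": 1},
  ],
)

```text
time: 6.93
position: [0.5257, -0.3482, 0.024]
tool_rot: [-1.005, -2.974, -0.001]
ft_force: [0.5, 1.2, 0.5]
grip_width: 0.995
grip_force: 0.0
```

>>> jog_arm(
  grip_force=25,
  increments=[
    {"tx": 0, "ty": 0, "tz": 0, "wx": 0, "wy": 0, "wz": 0, "gripper": 0.5},
    {"tx": 0, "ty": 0, "tz": 0, "wx": 0, "wy": 0, "wz": 0, "gripper": 0.5},
    {"tx": 0, "ty": 0, "tz": 0, "wx": 0, "wy": 0, "wz": 0, "gripper": 0.5},
    {"tx": 0, "ty": 0, "tz": 0, "wx": 0, "wy": 0, "wz": 0, "gripper": 0.5},
    {"tx": 0, "ty": 0, "tz": 0, "wx": 0, "wy": 0, "wz": 0, "gripper": 0.5},
  ],
)

```text
time: 7.35
position: [0.5263, -0.3505, 0.0266]
tool_rot: [1.006, 2.974, -0.004]
ft_force: [-0.8, -1.9, 0.7]
grip_width: 0.706
grip_force: 18.0
```

>>> jog_arm(
  increments=[
    {"tx": 0, "ty": 0, "tz": 0, "wx": 0, "wy": 0, "wz": 0, "gripper": 0.5},
    {"tx": 0, "ty": 0, "tz": 0, "wx": 0, "wy": 0, "wz": 0, "gripper": 0.5},
    {"tx": 0, "ty": 0, "tz": 0, "wx": 0, "wy": 0, "wz": 0, "gripper": 0.5},
    {"tx": 0, "ty": 0, "tz": 0, "wx": 0, "wy": 0, "wz": 0, "gripper": 0.5},
    {"tx": 0, "ty": 0, "tz": 0, "wx": 0, "wy": 0, "wz": 0, "gripper": 0.5},
  ],
)

```text
time: 7.77
position: [0.5263, -0.3505, 0.0265]
tool_rot: [1.007, 2.974, -0.003]
ft_force: [-2.6, -3.1, 5.7]
grip_width: 0.706
grip_force: 25.0
```

>>> jog_arm(
  increments=[
    {"tx": 0, "ty": 0, "tz": -15, "wx": 0, "wy": 0, "wz": 0, "gripper": 0.5},
    {"tx": 0, "ty": 0, "tz": -45, "wx": 0, "wy": 0, "wz": 0, "gripper": 0.5},
    {"tx": 0, "ty": 0, "tz": -85, "wx": 0, "wy": 0, "wz": 0, "gripper": 0.5},
    {"tx": 0, "ty": 0, "tz": -125, "wx": 0, "wy": 0, "wz": 0, "gripper": 0.5},
    {"tx": 0, "ty": 0, "tz": -160, "wx": 0, "wy": 0, "wz": 0, "gripper": 0.5},
  ],
)

```text
time: 8.18
position: [0.5267, -0.3474, 0.1866]
tool_rot: [-1.004, -2.976, -0.003]
ft_force: [0.8, 0.6, -2.4]
grip_width: 0.705
grip_force: 25.0
```

>>> jog_arm(
  increments=[
    {"tx": 8, "ty": 15, "tz": 0, "wx": 0, "wy": 0, "wz": -0.08, "gripper": 0.5},
    {"tx": 22, "ty": 40, "tz": 0, "wx": 0, "wy": 0, "wz": -0.18, "gripper": 0.5},
    {"tx": 37, "ty": 68, "tz": 0, "wx": 0, "wy": 0, "wz": -0.29, "gripper": 0.5},
    {"tx": 52, "ty": 96, "tz": 0, "wx": 0, "wy": 0, "wz": -0.4, "gripper": 0.5},
    {"tx": 67, "ty": 122, "tz": 0, "wx": 0, "wy": 0, "wz": -0.5, "gripper": 0.5},
  ],
)

```text
time: 8.6
position: [0.5471, -0.2078, 0.1842]
tool_rot: [-0.228, -3.132, -0.004]
ft_force: [1.0, 0.6, -2.2]
grip_width: 0.704
grip_force: 25.0
```

>>> jog_arm(
  increments=[
    {"tx": 0, "ty": 30, "tz": 10, "wx": 0, "wy": 0, "wz": -0.11, "gripper": 0.5},
    {"tx": 0, "ty": 60, "tz": 20, "wx": 0, "wy": 0, "wz": -0.22, "gripper": 0.5},
    {"tx": 0, "ty": 85, "tz": 45, "wx": 0, "wy": 0, "wz": -0.32, "gripper": 0.5},
    {"tx": 0, "ty": 93, "tz": 75, "wx": 0, "wy": 0, "wz": -0.32, "gripper": 0.5},
    {"tx": 0, "ty": 93, "tz": 100, "wx": 0, "wy": 0, "wz": -0.32, "gripper": 0.5},
  ],
)

```text
time: 9.02
position: [0.561, -0.1131, 0.083]
tool_rot: [0.275, -3.129, -0.006]
ft_force: [0.6, 0.3, -3.0]
grip_width: 0.707
grip_force: 25.0
```

```bash
python3 - <<'E'
from h import *; from bench import ctrl,vision
s=ctrl.get_state(); print(s); print(R.from_rotvec(s["tool_rot"]).as_matrix()[:,1], proj(vision.get_image("side"),[s["position"]]))
d=vision.get_image("side"); cv2.imwrite("pics/side6.png",d["color"])
for n in("side","scene"): print([(x["bbox"],x["conf"]) for x in vision.spot_in(n,"short_jar_mid")])
E
```

```text
{'time': 9.0167, 'joint_positions': array([ 0.2156,  0.2327, -0.069 ,  1.7721,  0.0136,  1.1391,  1.8887]), 'qd': array([ 0.0229,  0.2693,  0.0461,  0.3188,  0.0455, -0.5711, -0.0069]), 'joint_torque': array([ -0.4276, -46.594 ,  -0.6751, -31.9075,  -0.0328,   0.5658,
        -0.0436]), 'position': array([ 0.561 , -0.1131,  0.083 ]), 'tool_rot': array([ 0.2747, -3.1287, -0.0061]), 'ft_force': array([ 0.5748,  0.3161, -2.9629]), 'torque': array([0.1256, 0.0083, 0.0237]), 'grip_force': 24.993271508719772, 'grip_width': 0.7071620796387584}
[-0.1742  0.9847  0.004 ] [[299.1877 231.2547]]
[([333.9, 237.7, 429.4, 331.4], 0.27)]
[([143.3, 210.7, 171.7, 236.1], 0.56)]
```

View pics/side6.png

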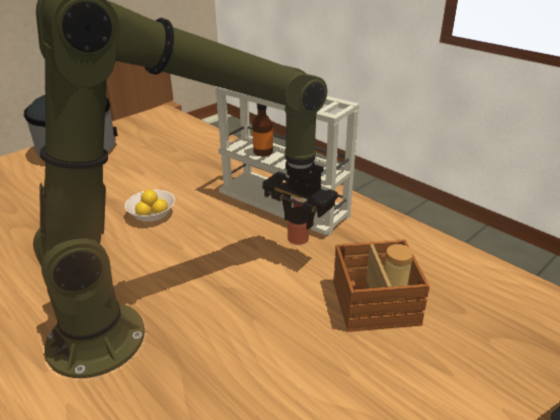

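>>> jog_arm(
  increments=[
    {"tx": 0, "ty": 0, "tz": 15, "wx": 0, "wy": 0, "wz": 0, "gripper": 0.5},
    {"tx": 0, "ty": 0, "tz": 30, "wx": 0, "wy": 0, "wz": 0, "gripper": 0.5},
    {"tx": 0, "ty": 0, "tz": 42, "wx": 0, "wy": 0, "wz": 0, "gripper": 0.5},
    {"tx": 0, "ty": 0, "tz": 50, "wx": 0, "wy": 0, "wz": 0, "gripper": 0.5},
    {"tx": 0, "ty": 0, "tz": 53, "wx": 0, "wy": 0, "wz": 0, "gripper": 0.5},
  ],
)

```text
time: 9.63
position: [0.561, -0.1195, 0.0319]
tool_rot: [0.263, -3.13, -0.0]
ft_force: [0.9, 0.7, -1.7]
grip_width: 0.709
grip_force: 25.0
```

>>> jog_arm(
  increments=[
    {"tx": 0, "ty": 0, "tz": 1, "wx": 0, "wy": 0, "wz": 0, "gripper": 0.5},
    {"tx": 0, "ty": 0, "tz": 3, "wx": 0, "wy": 0, "wz": 0, "gripper": 0.5},
    {"tx": 0, "ty": 0, "tz": 5, "wx": 0, "wy": 0, "wz": 0, "gripper": 0.5},
    {"tx": 0, "ty": 0, "tz": 7, "wx": 0, "wy": 0, "wz": 0, "gripper": 0.5},
    {"tx": 0, "ty": 0, "tz": 8, "wx": 0, "wy": 0, "wz": 0, "gripper": 0.5},
  ],
)

```text
time: 10.05
position: [0.5614, -0.1192, 0.0245]
tool_rot: [-0.264, 3.13, -0.0]
ft_force: [0.2, 1.1, -2.6]
grip_width: 0.708
grip_force: 25.0
```

>>> jog_arm(
  increments=[
    {"tx": 0, "ty": 0, "tz": 1.5, "wx": 0, "wy": 0, "wz": 0, "gripper": 0.5},
    {"tx": 0, "ty": 0, "tz": 3, "wx": 0, "wy": 0, "wz": 0, "gripper": 0.5},
    {"tx": 0, "ty": 0, "tz": 4, "wx": 0, "wy": 0, "wz": 0, "gripper": 0.5},
    {"tx": 0, "ty": 0, "tz": 5, "wx": 0, "wy": 0, "wz": 0, "gripper": 0.5},
    {"tx": 0, "ty": 0, "tz": 6, "wx": 0, "wy": 0, "wz": 0, "gripper": 0.5},
  ],
)

```text
time: 10.47
position: [0.5613, -0.1192, 0.0184]
tool_rot: [-0.264, 3.13, -0.0]
ft_force: [-2.1, -0.6, 5.2]
grip_width: 0.709
grip_force: 25.0
```

>>> jog_arm(
  increments=[
    {"tx": 0, "ty": 0, "tz": 0, "wx": 0, "wy": 0, "wz": 0, "gripper": 1},
    {"tx": 0, "ty": 0, "tz": 0, "wx": 0, "wy": 0, "wz": 0, "gripper": 1},
    {"tx": 0, "ty": 0, "tz": 0, "wx": 0, "wy": 0, "wz": 0, "gripper": 1},
    {"tx": 0, "ty": 0, "tz": 0, "wx": 0, "wy": 0, "wz": 0, "gripper": 1},
    {"tx": 0, "ty": 0, "tz": 0, "wx": 0, "wy": 0, "wz": 0, "gripper": 1},
  ],
)

```text
time: 10.88
position: [0.5614, -0.1192, 0.0185]
tool_rot: [-0.264, 3.13, -0.0]
ft_force: [-0.0, 1.1, -0.5]
grip_width: 0.967
grip_force: 0.0
```

>>> jog_arm(
  increments=[
    {"tx": 0, "ty": 0, "tz": -30, "wx": 0, "wy": 0, "wz": 0, "gripper": 1},
    {"tx": 0, "ty": 0, "tz": -68, "wx": 0, "wy": 0, "wz": 0, "gripper": 1},
    {"tx": 15, "ty": 0, "tz": -105, "wx": 0, "wy": 0, "wz": 0, "gripper": 1},
    {"tx": 55, "ty": 0, "tz": -110, "wx": 0, "wy": 0, "wz": 0, "gripper": 1},
    {"tx": 95, "ty": 0, "tz": -110, "wx": 0, "wy": -0.1, "wz": 0, "gripper": 1},
  ],
)

```text
time: 11.3
position: [0.4743, -0.1339, 0.1317]
tool_rot: [-0.264, 3.025, 0.01]
ft_force: [-0.2, -2.0, 2.2]
grip_width: 1.0
grip_force: 0.0
```

>>> jog_arm(
  increments=[
    {"tx": 0, "ty": 0, "tz": 0, "wx": 0, "wy": -0.12, "wz": 0, "gripper": 1},
    {"tx": 0, "ty": 0, "tz": 0, "wx": 0, "wy": -0.24, "wz": 0, "gripper": 1},
    {"tx": 0, "ty": 0, "tz": 0, "wx": 0, "wy": -0.36, "wz": 0, "gripper": 1},
    {"tx": 0, "ty": 0, "tz": 0, "wx": 0, "wy": -0.48, "wz": 0, "gripper": 1},
    {"tx": 0, "ty": 0, "tz": 0, "wx": 0, "wy": -0.6, "wz": 0, "gripper": 1},
  ],
)

```text
time: 11.72
position: [0.4841, -0.1411, 0.1207]
tool_rot: [-0.215, 2.524, 0.081]
ft_force: [1.4, 0.4, 0.4]
grip_width: 1.002
grip_force: 0.0
```

```bash
python3 - <<'E'
from h import *; from bench import ctrl,vision
s=ctrl.get_state(); p=np.array(s["position"]); M=R.from_rotvec(s["tool_rot"]).as_matrix(); print(s["time"],p,s["joint_positions"],M,sep="\n")
for n in("side","scene","wrist"):
    r=vision.get_image(n); d=vision.spot_in(n,"short_jar_mid")[:2]; print(n,[(x["bbox"],x["conf"]) for x in d])
    im=r["color"].copy()
    for k,c in((0,(0,0,255)),(-.038,(0,255,0))):
        for q in proj(r,[p+M[:,2]*k+M[:,1]*.05,p+M[:,2]*k-M[:,1]*.05]): cv2.drawMarker(im,tuple(int(v) for v in q),c,0,7,1)
    for q in proj(r,[p+[0,0,.038]+M[:,1]*.05,p+[0,0,.038]-M[:,1]*.05]): cv2.drawMarker(im,tuple(int(v) for v in q),(255,255,0),1,7,1)
    if n=="side": a=im[140:260,220:360]
    if n=="wrist": b=im
    if n!="wrist":
        for z,h in ((.09,"lid"),): print(proj(r,[.5613,-.1192,z]))
cv2.imwrite("pics/t7.png",np.hstack([cv2.resize(a,(490,420),interpolation=2),cv2.resize(b[:, 100:460],(310,420))]))
E
```

```text
11.7167
[ 0.4841 -0.1411  0.1207]
[ 0.5041 -0.3013  0.0318  2.3641 -0.6169  0.6949  2.6823]
[[-0.8084 -0.1724  0.5628]
 [-0.136   0.985   0.1064]
 [-0.5727  0.0094 -0.8197]]
side [([290.0, 225.7, 311.4, 262.9], 0.96)]
[[300.9041 230.0431]]
scene [([225.8, 199.5, 248.0, 229.1], 0.69)]
[[235.8407 210.1341]]
wrist [([259.1, 168.7, 319.3, 264.9], 0.83)]
```

View pics/t7.png

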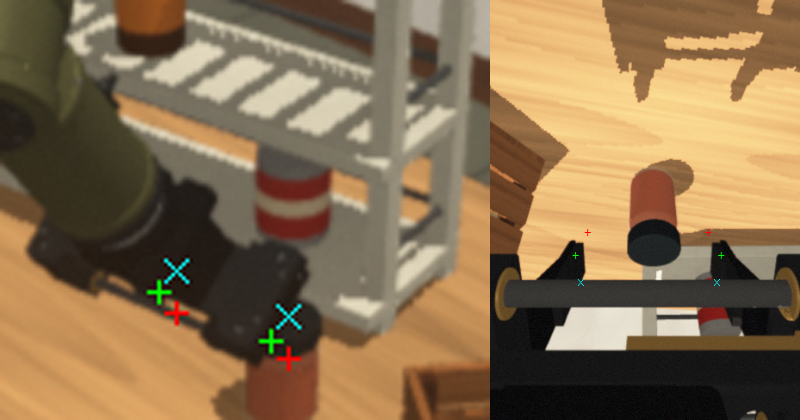

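The wrist view shows the fingertips on the green markers, so the offset lies along the tool axis (true tip = reported − 38 mm·z). The short jar stands on the counter at side (301,244). Joints 2 and 7 are at their range ends here, so I'll move out, then fit a kinematic model to plan a wrist-flipped side grasp.

>>> jog_arm(
  increments=[
    {"tx": -20, "ty": -2, "tz": -28, "wx": 0, "wy": 0, "wz": 0, "gripper": 1},
    {"tx": -45, "ty": -4, "tz": -50, "wx": 0, "wy": 0, "wz": 0.1, "gripper": 1},
    {"tx": -80, "ty": -8, "tz": -60, "wx": 0, "wy": 0, "wz": 0.2, "gripper": 1},
    {"tx": -110, "ty": -11, "tz": -50, "wx": 0, "wy": 0, "wz": 0.3, "gripper": 1},
    {"tx": -125, "ty": -13, "tz": -40, "wx": 0, "wy": 0, "wz": 0.35, "gripper": 1},
  ],
)

```text
time: 12.43
position: [0.5705, -0.1396, 0.233]
tool_rot: [0.225, 2.529, 0.219]
ft_force: [0.6, 0.6, -0.1]
grip_width: 1.001
grip_force: 0.0
```

```bash
cat > kin.py <<'E'
from h import *
Rz=lambda a:R.from_rotvec([0,0,a]).as_matrix(); Ry=lambda a:R.from_rotvec([0,a,0]).as_matrix()
def fk(q,P,full=False):
    d,L1,L2,L3,s,e=P[:6]; z=np.array([0,0,1.])
    A=Rz(-q[0])@Ry(q[1]); p=z*d+A@[0,0,L1]; 
    A=A@Rz(-q[2])@Ry(q[3]); p=p+A@[e,0,L2]; w=p; F=A[:,2]
    A=A@Rz(-q[4])@Ry(q[5]); p=p+A@[0,0,L3]; A=A@Rz(-q[6])@Rz(s)
    return (p,A,w,F) if full else (p,A)
DATA=[([0.014,0.321,-0.07,1.45,0.023,1.371,-0.057],[.6494,-.0001,.1842],[-2.2205,-2.2206,.0022]),
([0.4022,0.2348,0.1732,1.3656,-0.0403,1.5443,1.4355],[0.5196,-0.3437,0.2855],[1.0875,2.947,0.0003]),
([0.2156,0.2327,-0.069,1.7721,0.0136,1.1391,1.8887],[0.561,-0.1131,0.083],[0.2747,-3.1287,-0.0061]),
([0.5041,-0.3013,0.0318,2.3641,-0.6169,0.6949,2.6823],[0.4841,-0.1411,0.1207],[-0.215,2.524,0.081])]
P=None
def fitk(data):
    def f(P):
        o=[]
        for q,p,rv in data:
            a,A=fk(q,P); o+=[(a-p)*5,(R.from_matrix(A.T@R.from_rotvec(rv).as_matrix()).as_rotvec())]
        return np.concatenate(o)
    best=min((least_squares(f,[.25,.48,.52,.41,s,0]) for s in (0,1.57,3.14,-1.57)),key=lambda o:o.cost)
    return best.x,f(best.x)
E
python3 - <<'E'
from kin import *; from bench import ctrl
s=ctrl.get_state(); print(s["time"],s["joint_positions"].tolist(),s["position"].tolist(),s["tool_rot"].tolist())
x,e=fitk(DATA+[(s["joint_positions"],s["position"],s["tool_rot"])]); print(x); print(e.reshape(-1,6))
E
```

```text
12.4333 [0.703016088307717, -0.23024215360375466, -0.238655711014422, 2.0740084560874985, -0.5556542544737775, 0.8500924033595849, 2.128524037273127] [0.5704703068611058, -0.1396023641471401, 0.23295471001877416] [0.2249852942247823, 2.529105302777047, 0.21912064631597425]
[0.2503 0.421  0.5259 0.3501 1.5708 0.0043]
[[-0.0136  0.1372  0.0351  0.0023  0.0004 -0.0001]
 [ 0.0626  0.1041  0.0299 -0.0001  0.     -0.0001]
 [ 0.0205  0.1343  0.0101 -0.     -0.     -0.    ]
 [ 0.0092  0.0284 -0.0385  0.     -0.0005  0.0002]
 [ 0.0058  0.0167 -0.0366  0.     -0.     -0.    ]]
```

```bash
python3 - <<'E'
s=open('kin.py').read()
a=s.index("def fk"); b=s.index("DATA=")
s=s[:a]+'''def fk(q,P,full=False):
    d,L1,L2,L3=P[:4]; o=P[4:]; 
    B=Rz(-q[0]); p=B@[o[0],o[1],d]; A=B@Ry(q[1]); p=p+A@[0,0,L1]; A=A@Rz(-q[2]); p=p+A@[o[2],o[3],0]
    A=A@Ry(q[3]); p=p+A@[0,0,L2]; F=A[:,2]; A=A@Rz(-q[4]); w=p
    A=A@Ry(q[5]); p=p+A@[o[4],o[5],L3]; A=A@Rz(-q[6]+np.pi/2)
    return (p,A,w,F) if full else (p,A)
'''+s[b:]
a=s.index("    best="); s=s[:a]+'''    o=least_squares(f,[.25,.45,.5,.4]+[0]*6); return o.x,f(o.x)
'''
s=s.replace("P=None","DATA.append(([0.703016,-0.230242,-0.238656,2.074008,-0.555654,0.850092,2.128524],[0.57047,-0.139602,0.232955],[0.224985,2.529105,0.219121]))")
open('kin.py','w').write(s)
E
python3 - <<'E'
from kin import *
x,e=fitk(DATA); print(x); print(e.reshape(-1,6)[:,:3]/5*1000)
E
```

```text
[ 0.2491  0.4652  0.5135  0.4023 -0.0007 -0.0151  0.0041 -0.0112  0.0033
 -0.0002]
[[ 0.3811  0.0759  0.6713]
 [-0.2739 -0.0744 -0.3028]
 [-0.1427  0.1518 -0.4189]
 [ 0.0775  0.0519  0.3253]
 [-0.09   -0.0629 -0.2749]]
```

```bash
cat >> kin.py <<'E'
P,_=fitk(DATA)
LO=np.array([-2.86,-.3,-1.38,.06,-1.56,.09,-2.69])+.04; HI=np.array([2.86,2.09,1.24,2.45,4.7,2.05,2.69])-.04
def pose(g,head,th,flip=1,off=.057):
    """rep TCP pose for grasp point g, heading, tilt th from vertical; camera side (tool x) up"""
    h=np.array([np.cos(head),np.sin(head),0]); z=np.sin(th)*h-np.cos(th)*np.array([0,0,1.]); y=np.array([-h[1],h[0],0])
    return np.array(g)+off*z, np.c_[np.cross(y,z),y,z]
def ik(p,A,q0,reg=1e-3):
    f=lambda q:np.r_[(fk(q,P)[0]-p)*5,R.from_matrix(fk(q,P)[1].T@A).as_rotvec(),reg*(q-q0)]
    o=least_squares(f,np.clip(q0,LO,HI),bounds=(LO,HI)); return o.x,np.abs(f(o.x)[:6]).max()
E
python3 - <<'E'
from kin import *
rk=np.array([.7076,.1026]); c,s=np.cos(.166),np.sin(.166)
def W(x,y,z): return [rk[0]+c*x-s*y, rk[1]+s*x+c*y, z]
for name,g,hd in [("low",W(-.038,.085,.08),.166),("tall",W(-.025,-.085,.173+.09),.166),("site",[.5613,-.1192,.045],-.2),("siteT",[.5613,-.1192,.09],-.2),("site2",[.6,-.14,.045],-.2)]:
    print(name,np.round(g,3))
    for th in (50,60,70,75,80,90):
        p,A=pose(g,hd,np.radians(th))
        for q5 in (0,np.pi):
            b=min((ik(p,A,np.array([q1,.3,q3,2.0,q5,.6,-1.3 if q5>1 else 1.7])) for q1 in(-.3,.3) for q3 in (-.6,0,.6)),key=lambda o:o[1])
            if b[1]<5e-3: print(th,q5>1,b[0].round(2),"wrist z",fk(b[0],P,True)[2].round(2))
E
```

```text
low [0.656 0.18  0.08 ]
50 False [ 0.8   0.67 -1.34  2.23  2.05  0.7  -0.21] wrist z [0.39 0.14 0.3 ]
50 True [-0.83  0.22  0.46  2.29  2.64  0.22 -1.3 ] wrist z [0.39 0.14 0.3 ]
60 False [ 0.81  0.85 -1.34  2.32  2.44  0.92 -0.4 ] wrist z [0.36 0.13 0.25]
60 True [-0.67  0.28  0.26  2.36  2.78  0.54 -1.45] wrist z [0.36 0.13 0.25]
70 False [ 0.77  0.99 -1.25  2.37  2.78  1.12 -0.53] wrist z [0.33 0.13 0.2 ]
70 True [-0.1   0.42 -0.34  2.39  2.79  0.92 -1.3 ] wrist z [0.33 0.13 0.2 ]
75 False [ 0.58  0.83 -1.02  2.38  2.9   1.18 -0.82] wrist z [0.33 0.13 0.17]
75 True [-0.09  0.5  -0.35  2.39  2.84  1.09 -1.33] wrist z [0.33 0.13 0.17]
80 False [ 0.62  1.   -1.03  2.37  3.05  1.31 -0.74] wrist z [0.32 0.13 0.14]
80 True [-0.09  0.59 -0.35  2.39  2.89  1.25 -1.33] wrist z [0.32 0.12 0.14]
90 False [ 0.27  0.91 -0.66  2.34  3.14  1.57 -1.07] wrist z [0.32 0.12 0.08]
90 True [-0.08  0.78 -0.34  2.35  2.98  1.56 -1.33] wrist z [0.32 0.12 0.08]
tall [0.697 0.015 0.263]
50 False [-0.56 -0.09  0.55  2.1  -0.33  0.27  2.03] wrist z [ 0.44 -0.03  0.49]
70 True [-0.15 -0.04  0.19  2.32  3.64  0.4  -1.96] wrist z [ 0.38 -0.04  0.38]
75 False [ 0.21  0.01 -0.17  2.35  3.53  0.56 -1.85] wrist z [ 0.37 -0.04  0.35]
75 True [-0.12  0.    0.16  2.36  3.53  0.56 -1.85] wrist z [ 0.37 -0.04  0.35]
80 False [ 0.39  0.08 -0.35  2.37  3.45  0.71 -1.75] wrist z [ 0.36 -0.04  0.32]
80 True [-0.1   0.06  0.14  2.39  3.46  0.72 -1.79] wrist z [ 0.36 -0.04  0.32]
90 False [ 1.31  0.71 -1.34  2.37  3.35  0.88 -1.  ] wrist z [ 0.36 -0.04  0.26]
90 True [-0.07  0.21  0.12  2.41  3.39  1.06 -1.72] wrist z [ 0.36 -0.04  0.26]
site [ 0.561 -0.119  0.045]
siteT [ 0.561 -0.119  0.09 ]
site2 [ 0.6   -0.14   0.045]
50 False [ 1.44  0.64 -1.34  2.39  2.31  0.57 -0.34] wrist z [ 0.34 -0.08  0.27]
50 True [ 0.68  0.21 -0.51  2.41  2.88  0.34 -1.26] wrist z [ 0.34 -0.09  0.26]
```

```bash
cat >> kin.py <<'E'
rk=np.array([.7076,.1026]); RY=.166
def W(x,y,z): c,s=np.cos(RY),np.sin(RY); return np.array([rk[0]+c*x-s*y, rk[1]+s*x+c*y, z])
def hv(a): return np.array([np.cos(a),np.sin(a),0])
E
python3 - <<'E'
from kin import *
j=np.array([.5613,-.1192,0]); th=np.radians(75)
def chain(pts,hd,seeds):
    best=None
    for q0 in seeds:
        q=np.array(q0,float); out=[];E=0
        for g in pts:
            q,e=ik(*pose(g,hd,th),q,3e-3 if out else 1e-3); out.append(q); E=max(E,e)
        if best is None or E<best[0]: best=(E,out)
    return best
seeds=[[q1,q2,q3,2.0,q5,1.0,q7] for q1 in(-.5,0,.5) for q2 in (0,.4) for q3 in(-.5,0,.5) for q5,q7 in((1.5,0),(-1.2,2.2),(4.2,-2.2),(3.1,-1.3))]
for hd in (.6,.77,.9):
    z=np.array([0,0,1])
    pts=[j+.09*-hv(hd)+z*.07,j+z*.045,j+z*.12,W(-.13,.05,.09),W(-.13,.082,.09),W(-.035,.082,.09),W(-.035,.082,.08),W(-.035,.082,.08)-.07*hv(hd)]
    E,o=chain(pts,hd,seeds); print("low",hd,E); print(np.array(o).round(2))
for hd in (-.3,-.45):
    pts=[j+.09*-hv(hd)+z*.10,j+z*.085,j+z*.28,W(-.13,-.085,.28),W(-.025,-.085,.27),W(-.025,-.085,.258),W(-.025,-.085,.258)-.07*hv(hd)]
    E,o=chain(pts,hd,seeds); print("tall",hd,E); print(np.array(o).round(2))
E
```

```text
low 0.6 0.10873128492451747
[[ 0.35  0.69  0.65  2.27  4.59  1.68 -1.9 ]
 [ 0.24  0.72  0.54  2.25  4.41  1.56 -1.91]
 [ 0.19  0.52  0.61  2.28  4.5   1.49 -2.05]
 [ 1.38  1.01 -1.18  2.41  4.15  0.43 -1.26]
 [ 1.31  1.01 -1.17  2.41  4.06  0.45 -1.19]
 [ 1.02  0.9  -1.09  2.31  3.68  0.6  -1.04]
 [ 1.    0.92 -1.07  2.3   3.69  0.61 -1.03]
 [ 1.28  1.03 -1.17  2.41  3.8   0.51 -0.94]]
low 0.77 0.006278773770005085
[[ 0.27  0.82  0.76  2.11  4.66  1.84 -1.93]
 [ 0.16  0.83  0.66  2.12  4.51  1.72 -1.95]
 [ 0.1   0.65  0.75  2.15  4.58  1.69 -2.08]
 [ 0.38  0.44 -0.15  2.41  4.25  1.11 -1.81]
 [ 1.31  0.95 -1.16  2.41  4.27  0.46 -1.38]
 [ 1.12  1.   -1.13  2.22  4.19  0.41 -1.37]
 [ 1.11  1.01 -1.11  2.22  4.19  0.42 -1.35]
 [ 1.29  0.98 -1.11  2.3   4.45  0.45 -1.54]]
low 0.9 1.0778085436572912e-05
[[ 0.2   0.95  0.87  1.99  4.66  2.   -1.94]
 [ 0.08  0.94  0.79  2.02  4.53  1.88 -1.97]
 [ 0.01  0.79  0.88  2.05  4.59  1.87 -2.09]
 [-0.39  0.61  0.7   2.35  4.26  1.52 -2.01]
 [-0.45  0.58  0.67  2.38  4.2   1.47 -2.  ]
 [-0.45  0.66  0.63  2.18  4.15  1.4  -2.11]
 [-0.44  0.69  0.62  2.18  4.14  1.41 -2.1 ]
 [-0.37  0.68  0.68  2.24  4.24  1.52 -2.05]]
tall -0.3 0.3127277265498427
[[ 1.13  2.05 -0.98  2.41  3.95  2.01  0.07]
 [ 1.11  1.77 -1.34  2.41  3.22  1.87 -0.01]
 [ 0.24 -0.26 -0.41  2.41  1.73  0.54 -0.49]
 [ 0.54 -0.26 -0.92  2.41  1.79  0.6  -0.73]
 [ 0.51  0.1  -0.88  2.27  2.11  0.81 -0.82]
 [ 0.5   0.14 -0.88  2.27  2.14  0.84 -0.84]
 [ 0.46 -0.03 -0.92  2.39  2.01  0.82 -0.88]]
tall -0.45 0.2977808338388309
[[ 1.13  2.05 -1.02  2.41  3.91  2.01  0.07]
 [ 1.03  1.58 -1.34  2.41  3.    1.97 -0.22]
 [ 0.45 -0.26 -0.67  2.41  1.66  0.64 -0.57]
 [ 0.34 -0.14 -0.83  2.41  1.75  0.86 -0.75]
 [ 0.29  0.18 -0.77  2.19  1.91  1.   -0.72]
 [ 0.29  0.2  -0.77  2.2   1.94  1.02 -0.75]
 [ 0.24  0.1  -0.84  2.3   1.81  1.07 -0.77]]
```

```bash
cat >> kin.py <<'E'
def chain(pts,seeds):
    best=None
    for q0 in seeds:
        q=np.array(q0,float); out=[];E=[]
        for g,hd,th in pts:
            q,e=ik(*pose(g,hd,np.radians(th)),q,3e-3 if out else 1e-3); out.append(q); E.append(e)
        if best is None or max(E)<max(best[0]): best=(E,out)
    return best
E
python3 - <<'E'
from kin import *
j=np.array([.5613,-.1192,0]); z=np.array([0,0,1]); cur=DATA[-1][0]
seeds=[cur]+[[q1,q2,q3,2.0,q5,1.0,q7] for q1 in(-.5,0,.5) for q2 in (0,.4) for q3 in(-.5,0,.5) for q5,q7 in((1.5,0),(.7,.7))]
for a,b in ((-.8,-.25),(-.9,-.3),(-1.0,-.25)):
    for th in (70,75):
        pts=[(j-.09*hv(a)+z*.10,a,th),(j+z*.045,a,th),(j+z*.12,a,th),(W(-.14,-.05,.10),(a+b)/2,th),(W(-.14,.065,.09),b,th),(W(-.03,.065,.09),b,th),(W(-.03,.065,.08),b,th),(W(-.03,.065,.08)-.07*hv(b),b,th)]
        E,o=chain(pts,seeds); print("low",a,b,th,np.round(E,3)); 
        if max(E)<.02: print(np.array(o).round(2))
for a,b in ((-.9,-.4),):
    for th in (70,75):
        pts=[(j-.09*hv(a)+z*.12,a,th),(j+z*.09,a,th),(j+z*.28,a,th),(W(-.14,-.085,.28),b,th),(W(-.025,-.085,.27),b,th),(W(-.025,-.085,.263),b,th),(W(-.025,-.085,.263)-.07*hv(b),b,th)]
        E,o=chain(pts,seeds); print("tall",a,b,th,np.round(E,3)); print(np.array(o).round(2))
E
```

```text
low -0.8 -0.25 70 [0.028 0.    0.    0.    0.015 0.    0.    0.   ]
low -0.8 -0.25 75 [0.025 0.    0.    0.    0.014 0.    0.    0.   ]
low -0.9 -0.3 70 [0. 0. 0. 0. 0. 0. 0. 0.]
[[-0.08  0.42 -0.6   2.36  1.55  1.45 -1.13]
 [ 0.01  0.57 -0.45  2.31  1.8   1.37 -1.2 ]
 [ 0.04  0.36 -0.49  2.33  1.69  1.29 -1.03]
 [-0.11  0.43 -0.59  2.34  1.79  1.33 -1.07]
 [-0.2   0.44 -0.66  2.41  1.94  1.31 -1.1 ]
 [-0.15  0.54 -0.57  2.2   2.05  1.21 -0.99]
 [-0.16  0.56 -0.56  2.2   2.06  1.22 -1.  ]
 [-0.23  0.54 -0.63  2.28  1.96  1.32 -1.05]]
low -0.9 -0.3 75 [0. 0. 0. 0. 0. 0. 0. 0.]
[[-0.14  0.5  -0.56  2.36  1.59  1.56 -1.21]
 [-0.05  0.64 -0.4   2.3   1.84  1.47 -1.27]
 [-0.02  0.43 -0.45  2.33  1.75  1.4  -1.12]
 [-0.17  0.5  -0.54  2.34  1.85  1.44 -1.15]
 [-0.27  0.52 -0.6   2.41  2.    1.44 -1.18]
 [-0.22  0.59 -0.51  2.2   2.11  1.32 -1.06]
 [-0.22  0.62 -0.51  2.2   2.13  1.33 -1.08]
 [-0.29  0.6  -0.57  2.28  2.02  1.43 -1.12]]
low -1.0 -0.25 70 [0.    0.    0.    0.    0.015 0.    0.    0.   ]
[[-0.02  0.5  -0.68  2.27  1.5   1.56 -1.12]
 [ 0.07  0.62 -0.53  2.24  1.72  1.46 -1.17
[... 757 characters left out ...]
0.   ]
[[-0.94  0.3   0.28  2.39  1.37  1.19 -1.07]
 [-0.8   0.42  0.38  2.35  1.58  1.02 -1.16]
 [-0.79 -0.06  0.35  2.3   1.44  1.19 -0.6 ]
 [ 0.3  -0.26 -0.73  2.41  1.61  0.66 -0.58]
 [ 0.27  0.09 -0.69  2.19  1.81  0.81 -0.62]
 [ 0.27  0.1  -0.69  2.2   1.83  0.82 -0.64]
 [ 0.22 -0.02 -0.75  2.3   1.71  0.85 -0.65]]
tall -0.9 -0.4 75 [0.    0.    0.    0.032 0.    0.    0.   ]
[[-0.99  0.38  0.3   2.39  1.39  1.24 -1.16]
 [-0.84  0.51  0.4   2.35  1.61  1.09 -1.26]
 [-0.83 -0.01  0.38  2.32  1.52  1.24 -0.7 ]
 [ 0.62 -0.26 -1.05  2.41  1.7   0.71 -0.73]
 [ 0.5   0.18 -0.96  2.22  1.98  0.97 -0.73]
 [ 0.5   0.2  -0.95  2.22  2.    0.98 -0.74]
 [ 0.46  0.06 -1.02  2.33  1.86  0.99 -0.77]]
```

```bash
cat >> kin.py <<'E'
from scipy.spatial.transform import Slerp
def plan(wps,grip,q=None,p=None,A=None,vmax=.035,wmax=.11,jmax=.13,tail=1):
    """wps: list of (grasp pt, heading, tilt deg) or with speed; prints calls of 5 rows; steps along with IK"""
    from bench import ctrl
    if q is None:
        s=ctrl.get_state(); q=s["joint_positions"]; p=s["position"]; A=R.from_rotvec(s["tool_rot"]).as_matrix()
    seq=[]; worst=0
    for w in wps:
        tp,tA=pose(w[0],w[1],np.radians(w[2])); v=w[3] if len(w)>3 else vmax
        ang=R.from_matrix(A.T@tA).magnitude(); n=max(1,int(np.ceil(max(np.linalg.norm(tp-p)/v,ang/wmax))))
        while True:
            sl=Slerp([0,1],R.from_matrix([A,tA])); qq=q; L=[]; mj=0
            for k in range(1,n+1):
                pp=p+(tp-p)*k/n; AA=sl(k/n).as_matrix(); qn,e=ik(pp,AA,qq,1e-2); mj=max(mj,np.abs(qn-qq).max()); worst=max(worst,e); qq=qn; L.append((pp,AA))
            if mj<=jmax or n>40: break
            n=int(n*1.25)+1
        seq+=L; q=qq; p,A=tp,tA; print("wp rows",n,"maxj",round(mj,2),"q",q.round(2),"err",round(e,4))
    s=ctrl.get_state(); p0,A0=s["position"],R.from_rotvec(s["tool_rot"]).as_matrix()
    seq+=[seq[-1]]*tail
    while len(seq)%5: seq.append(seq[-1])
    for i in range(0,len(seq),5):
        rows=[]
        for pp,AA in seq[i:i+5]:
            t=A0.T@(pp-p0)*1000; r=R.from_matrix(A0.T@AA).as_rotvec()
            rows.append('{"tx": %g, "ty": %g, "tz": %g, "wx": %g, "wy": %g, "wz": %g, "gripper": %g}'%(*[round(float(x),1)+0 for x in t],*[round(float(x),3)+0 for x in r],grip))
        print("["+", ".join(rows)+"]"); p0,A0=seq[i+4]
E
python3 - <<'E'
from kin import *
j=np.array([.5613,-.1192,0]); z=np.array([0,0,1])
plan([(np.array([.53,-.07,.27]),-.5,30),(np.array([.53,-.05,.25]),-1.0,35),(j-.09*hv(-1)+z*.15,-1.0,72)],1)
E
```

```text
wp rows 37 maxj 0.13 q [ 0.11 -0.26 -0.18  2.08  0.3   0.89  0.86] err 0.0
wp rows 9 maxj 0.1 q [ 0.13 -0.09 -0.44  2.01  0.62  1.12  0.01] err 0.0
wp rows 11 maxj 0.1 q [-0.14  0.36 -0.55  2.27  1.42  1.51 -1.03] err 0.0
[{"tx": 0.8, "ty": 1.4, "tz": 0.2, "wx": 0.01, "wy": 0.001, "wz": 0.006, "gripper": 1}, {"tx": 1.7, "ty": 2.7, "tz": 0.4, "wx": 0.02, "wy": 0.001, "wz": 0.012, "gripper": 1}, {"tx": 2.5, "ty": 4.1, "tz": 0.6, "wx": 0.03, "wy": 0.002, "wz": 0.018, "gripper": 1}, {"tx": 3.3, "ty": 5.4, "tz": 0.8, "wx": 0.041, "wy": 0.002, "wz": 0.024, "gripper": 1}, {"tx": 4.2, "ty": 6.8, "tz": 1, "wx": 0.051, "wy": 0.003, "wz": 0.03, "gripper": 1}]
[{"tx": 0.9, "ty": 1.3, "tz": 0.1, "wx": 0.01, "wy": 0.001, "wz": 0.006, "gripper": 1}, {"tx": 1.7, "ty": 2.7, "tz": 0.3, "wx": 0.02, "wy": 0.001, "wz": 0.012, "gripper": 1}, {"tx": 2.6, "ty": 4, "tz": 0.4, "wx": 0.03, "wy": 0.002, "wz": 0.018, "gripper": 1}, {"tx": 3.5, "ty": 5.4, "tz": 0.5, "wx": 0.041, "wy": 0.002, "wz": 0.024, "gripper": 1}, {"tx": 4.4, "ty": 6.7, "tz": 0.6, "wx": 0.051, "wy": 0.003, "wz": 0.03, "gripper": 1}]
[{"tx": 
[... 3612 characters left out ...]
5, "wx": 0, "wy": -0.117, "wz": 0, "gripper": 1}, {"tx": 13.3, "ty": -3, "tz": 14.2, "wx": 0, "wy": -0.176, "wz": 0, "gripper": 1}, {"tx": 17.7, "ty": -4, "tz": 18.9, "wx": 0, "wy": -0.235, "wz": 0, "gripper": 1}, {"tx": 22.1, "ty": -5, "tz": 23.6, "wx": 0, "wy": -0.294, "wz": 0, "gripper": 1}]
[{"tx": 5.6, "ty": -1, "tz": 3.2, "wx": 0, "wy": -0.059, "wz": 0, "gripper": 1}, {"tx": 11.2, "ty": -2, "tz": 6.5, "wx": 0, "wy": -0.117, "wz": 0, "gripper": 1}, {"tx": 11.2, "ty": -2, "tz": 6.5, "wx": 0, "wy": -0.117, "wz": 0, "gripper": 1}, {"tx": 11.2, "ty": -2, "tz": 6.5, "wx": 0, "wy": -0.117, "wz": 0, "gripper": 1}, {"tx": 11.2, "ty": -2, "tz": 6.5, "wx": 0, "wy": -0.117, "wz": 0, "gripper": 1}]
```

```bash
sed -i 's/jmax=.13/jmax=9/' kin.py; python3 - <<'E'
from kin import *
j=np.array([.5613,-.1192,0]); z=np.array([0,0,1])
plan([(np.array([.53,-.07,.27]),-.5,30),(np.array([.53,-.05,.25]),-1.0,35)],1)
E
```

```text
wp rows 4 maxj 0.34 q [ 0.24 -0.26 -0.29  2.08  0.26  0.88  0.89] err 0.0001
wp rows 5 maxj 0.19 q [ 0.26 -0.09 -0.56  2.    0.61  1.11  0.02] err 0.0
[{"tx": 7.7, "ty": 12.5, "tz": 1.8, "wx": 0.094, "wy": 0.005, "wz": 0.055, "gripper": 1}, {"tx": 15.5, "ty": 25.1, "tz": 3.6, "wx": 0.188, "wy": 0.01, "wz": 0.109, "gripper": 1}, {"tx": 23.2, "ty": 37.6, "tz": 5.4, "wx": 0.282, "wy": 0.016, "wz": 0.164, "gripper": 1}, {"tx": 30.9, "ty": 50.1, "tz": 7.2, "wx": 0.376, "wy": 0.021, "wz": 0.219, "gripper": 1}, {"tx": 34.2, "ty": 50.4, "tz": 9.4, "wx": 0.432, "wy": -0.006, "wz": 0.299, "gripper": 1}]
[{"tx": 3.4, "ty": 0.2, "tz": 2, "wx": 0.054, "wy": -0.017, "wz": 0.084, "gripper": 1}, {"tx": 6.8, "ty": 0.4, "tz": 4, "wx": 0.107, "wy": -0.034, "wz": 0.169, "gripper": 1}, {"tx": 10.3, "ty": 0.6, "tz": 6, "wx": 0.161, "wy": -0.051, "wz": 0.253, "gripper": 1}, {"tx": 13.7, "ty": 0.8, "tz": 8, "wx": 0.215, "wy": -0.068, "wz": 0.337, "gripper": 1}, {"tx": 13.7, "ty": 0.8, "tz": 8, "wx": 0.215, "wy": -0.068, "wz": 0.337, "gripper": 1}]
```

>>> jog_arm(
  increments=[
    {"tx": 8, "ty": 12, "tz": 2, "wx": 0.09, "wy": 0, "wz": 0.05, "gripper": 1},
    {"tx": 15, "ty": 25, "tz": 4, "wx": 0.18, "wy": 0.01, "wz": 0.11, "gripper": 1},
    {"tx": 23, "ty": 38, "tz": 5, "wx": 0.28, "wy": 0.01, "wz": 0.16, "gripper": 1},
    {"tx": 31, "ty": 50, "tz": 7, "wx": 0.37, "wy": 0.02, "wz": 0.22, "gripper": 1},
    {"tx": 34, "ty": 50, "tz": 9, "wx": 0.43, "wy": 0, "wz": 0.3, "gripper": 1},
  ],
)

```text
time: 12.85
position: [0.5499, -0.0869, 0.212]
tool_rot: [0.552, 2.575, -0.057]
ft_force: [-0.0, 0.4, -1.0]
grip_width: 0.999
grip_force: 0.0
```

>>> jog_arm(
  increments=[
    {"tx": 3, "ty": 0, "tz": 2, "wx": 0.05, "wy": -0.02, "wz": 0.08, "gripper": 1},
    {"tx": 7, "ty": 0, "tz": 4, "wx": 0.11, "wy": -0.03, "wz": 0.17, "gripper": 1},
    {"tx": 10, "ty": 0, "tz": 6, "wx": 0.16, "wy": -0.05, "wz": 0.25, "gripper": 1},
    {"tx": 14, "ty": 1, "tz": 8, "wx": 0.215, "wy": -0.07, "wz": 0.34, "gripper": 1},
    {"tx": 14, "ty": 1, "tz": 8, "wx": 0.215, "wy": -0.07, "wz": 0.34, "gripper": 1},
  ],
)

```text
time: 13.27
position: [0.5437, -0.0793, 0.1976]
tool_rot: [1.039, 2.388, -0.23]
ft_force: [-1.1, 0.7, 0.1]
grip_width: 0.998
grip_force: 0.0
```

```bash
python3 - <<'E'
from kin import *; from bench import ctrl
s=ctrl.get_state(); print(s["joint_positions"],s["position"],fk(s["joint_positions"],P)[0],R.from_rotvec(s["tool_rot"]).as_matrix()[:,2])
j=np.array([.5613,-.1192,0]); z=np.array([0,0,1])
plan([(j-.09*hv(-1)+z*.13,-1.0,72)],1)
E
```

```text
[ 0.536  -0.239  -0.6616  2.0879  0.3442  0.8987  0.4423] [ 0.5437 -0.0793  0.1976] [ 0.544  -0.0786  0.1975] [ 0.3944 -0.35   -0.8497]
wp rows 7 maxj 0.28 q [ 0.14  0.52 -0.86  2.27  1.54  1.67 -1.08] err 0.0001
[{"tx": 5.7, "ty": -1.7, "tz": 10.7, "wx": 0.027, "wy": -0.101, "wz": 0.012, "gripper": 1}, {"tx": 11.3, "ty": -3.5, "tz": 21.5, "wx": 0.053, "wy": -0.202, "wz": 0.023, "gripper": 1}, {"tx": 17, "ty": -5.2, "tz": 32.2, "wx": 0.08, "wy": -0.302, "wz": 0.035, "gripper": 1}, {"tx": 22.6, "ty": -7, "tz": 42.9, "wx": 0.107, "wy": -0.403, "wz": 0.047, "gripper": 1}, {"tx": 28.3, "ty": -8.7, "tz": 53.7, "wx": 0.133, "wy": -0.504, "wz": 0.059, "gripper": 1}]
[{"tx": 10.1, "ty": -1, "tz": 6.9, "wx": 0.027, "wy": -0.101, "wz": 0.012, "gripper": 1}, {"tx": 20.2, "ty": -2, "tz": 13.7, "wx": 0.053, "wy": -0.202, "wz": 0.023, "gripper": 1}, {"tx": 20.2, "ty": -2, "tz": 13.7, "wx": 0.053, "wy": -0.202, "wz": 0.023, "gripper": 1}, {"tx": 20.2, "ty": -2, "tz": 13.7, "wx": 0.053, "wy": -0.202, "wz": 0.023, "gripper": 1}, {"tx": 20.2, "ty": -2, "tz": 13.7, "wx": 0.053, "wy": -0.202, "wz": 0.023, "gripper": 1}]
```

>>> jog_arm(
  increments=[
    {"tx": 6, "ty": -2, "tz": 11, "wx": 0.03, "wy": -0.1, "wz": 0.01, "gripper": 1},
    {"tx": 11, "ty": -3, "tz": 21, "wx": 0.05, "wy": -0.2, "wz": 0.02, "gripper": 1},
    {"tx": 17, "ty": -5, "tz": 32, "wx": 0.08, "wy": -0.3, "wz": 0.035, "gripper": 1},
    {"tx": 23, "ty": -7, "tz": 43, "wx": 0.107, "wy": -0.4, "wz": 0.047, "gripper": 1},
    {"tx": 28, "ty": -9, "tz": 54, "wx": 0.133, "wy": -0.5, "wz": 0.06, "gripper": 1},
  ],
)

```text
time: 13.68
position: [0.5354, -0.0944, 0.142]
tool_rot: [1.006, 2.06, -0.522]
ft_force: [-0.7, -1.7, -3.7]
grip_width: 0.998
grip_force: 0.0
```

>>> jog_arm(
  increments=[
    {"tx": 10, "ty": -1, "tz": 7, "wx": 0.03, "wy": -0.1, "wz": 0.01, "gripper": 1},
    {"tx": 20, "ty": -2, "tz": 14, "wx": 0.053, "wy": -0.2, "wz": 0.02, "gripper": 1},
    {"tx": 20, "ty": -2, "tz": 14, "wx": 0.053, "wy": -0.2, "wz": 0.02, "gripper": 1},
    {"tx": 20, "ty": -2, "tz": 14, "wx": 0.053, "wy": -0.2, "wz": 0.02, "gripper": 1},
    {"tx": 20, "ty": -2, "tz": 14, "wx": 0.053, "wy": -0.2, "wz": 0.02, "gripper": 1},
  ],
)

```text
time: 14.1
position: [0.53, -0.0944, 0.1117]
tool_rot: [0.965, 1.883, -0.645]
ft_force: [0.1, 1.0, 0.4]
grip_width: 0.997
grip_force: 0.0
```

```bash
python3 - <<'E'
from kin import *; from bench import ctrl,vision
s=ctrl.get_state(); A=R.from_rotvec(s["tool_rot"]).as_matrix(); print(s["joint_positions"],s["position"],A[:,2],A[:,1])
r=vision.get_image("wrist"); cv2.imwrite("pics/w8.png",r["color"]); print([(x["bbox"],x["conf"]) for x in vision.spot_in("wrist","short_jar_mid")]); print(proj(r,[[.5613,-.1192,.045],[.5613,-.1192,.0],[.5613,-.1192,.09],s["position"]-.038*A[:,2]]).round(0))
j=np.array([.5613,-.1192,0]); z=np.array([0,0,1])
plan([(j-.085*hv(-1)+z*.055,-1.0,72),(j-.003*hv(-1)+z*.047,-1.0,72,.02)],1)
E
```

```text
[ 0.3968  0.3889 -1.079   2.2821  1.428   1.5041 -0.8762] [ 0.53   -0.0944  0.1117] [ 0.4785 -0.7465 -0.4623] [ 0.8274  0.5596 -0.0471]
[([259.9, 97.0, 333.7, 218.6], 0.77), ([381.2, 88.4, 559.2, 414.2], 0.24)]
[[300. 162.]
 [302. 114.]
 [298. 212.]
 [282. 256.]]
wp rows 3 maxj 0.13 q [ 0.13  0.75 -0.82  2.25  1.67  1.75 -1.22] err 0.0
wp rows 5 maxj 0.03 q [ 0.24  0.73 -0.72  2.23  1.82  1.63 -1.16] err 0.0
[{"tx": 22.2, "ty": 5.7, "tz": 13.2, "wx": 0, "wy": -0.054, "wz": 0.016, "gripper": 1}, {"tx": 44.3, "ty": 11.5, "tz": 26.4, "wx": 0.001, "wy": -0.108, "wz": 0.031, "gripper": 1}, {"tx": 66.5, "ty": 17.2, "tz": 39.7, "wx": 0.001, "wy": -0.161, "wz": 0.047, "gripper": 1}, {"tx": 60.4, "ty": 16.9, "tz": 55, "wx": 0.001, "wy": -0.161, "wz": 0.047, "gripper": 1}, {"tx": 54.3, "ty": 16.7, "tz": 70.3, "wx": 0.001, "wy": -0.161, "wz": 0.047, "gripper": 1}]
[{"tx": -3.5, "ty": 0, "tz": 16.1, "wx": 0, "wy": 0, "wz": 0, "gripper": 1}, {"tx": -7.1, "ty": 0, "tz": 32.2, "wx": 0, "wy": 0, "wz": 0, "gripper": 1}, {"tx": -10.6, "ty": 0, "tz": 48.3, "wx": 0, "wy": 0, "wz": 0, "gripper": 1}, {"tx": -10.6, "ty": 0, "tz": 48.3, "wx": 0, "wy": 0, "wz": 0, "gripper": 1}, {"tx": -10.6, "ty": 0, "tz": 48.3, "wx": 0, "wy": 0, "wz": 0, "gripper": 1}]
```

>>> jog_arm(
  increments=[
    {"tx": 20, "ty": 6, "tz": 12, "wx": 0, "wy": -0.05, "wz": 0.016, "gripper": 1},
    {"tx": 42, "ty": 12, "tz": 25, "wx": 0, "wy": -0.1, "wz": 0.03, "gripper": 1},
    {"tx": 60, "ty": 17, "tz": 36, "wx": 0, "wy": -0.16, "wz": 0.047, "gripper": 1},
    {"tx": 66, "ty": 17, "tz": 40, "wx": 0, "wy": -0.16, "wz": 0.047, "gripper": 1},
    {"tx": 66, "ty": 17, "tz": 40, "wx": 0, "wy": -0.16, "wz": 0.047, "gripper": 1},
  ],
)

```text
time: 14.62
position: [0.5426, -0.0958, 0.0345]
tool_rot: [0.933, 1.712, -0.682]
ft_force: [0.1, -0.9, 1.5]
grip_width: 1.003
grip_force: 0.0
```

```bash
python3 - <<'E'
from kin import *; from bench import ctrl,vision
s=ctrl.get_state(); A=R.from_rotvec(s["tool_rot"]).as_matrix(); print(s["joint_positions"],s["position"],A[:,2],A[:,1])
r=vision.get_image("wrist"); print([(x["bbox"],x["conf"]) for x in vision.spot_in("wrist","short_jar_mid")]); print(proj(r,[[.5613,-.1192,.045],[.5613,-.1192,.0],[.5613,-.1192,.09],s["position"]-.038*A[:,2]]).round(0))
j=np.array([.5613,-.1192,0]); z=np.array([0,0,1])
plan([(j-.003*hv(-1)+z*.047,-1.0,72,.02)],1)
E
```

```text
[ 0.1251  0.7614 -0.8192  2.248   1.6668  1.7595 -1.2252] [ 0.5426 -0.0958  0.0345] [ 0.5098 -0.8011 -0.3136] [ 0.8426  0.5385 -0.006 ]
[([244.1, 185.8, 324.4, 309.2], 0.59)]
[[286. 244.]
 [286. 188.]
 [286. 300.]
 [282. 256.]]
wp rows 5 maxj 0.04 q [ 0.24  0.73 -0.73  2.23  1.82  1.63 -1.16] err 0.0
[{"tx": -3.2, "ty": 0.4, "tz": 15.9, "wx": 0, "wy": 0, "wz": 0, "gripper": 1}, {"tx": -6.4, "ty": 0.7, "tz": 31.7, "wx": -0.001, "wy": 0, "wz": -0.001, "gripper": 1}, {"tx": -9.5, "ty": 1.1, "tz": 47.6, "wx": -0.001, "wy": 0, "wz": -0.001, "gripper": 1}, {"tx": -12.7, "ty": 1.5, "tz": 63.5, "wx": -0.001, "wy": -0.001, "wz": -0.001, "gripper": 1}, {"tx": -15.9, "ty": 1.8, "tz": 79.3, "wx": -0.002, "wy": -0.001, "wz": -0.002, "gripper": 1}]
[{"tx": 0, "ty": 0, "tz": 0, "wx": 0, "wy": 0, "wz": 0, "gripper": 1}, {"tx": 0, "ty": 0, "tz": 0, "wx": 0, "wy": 0, "wz": 0, "gripper": 1}, {"tx": 0, "ty": 0, "tz": 0, "wx": 0, "wy": 0, "wz": 0, "gripper": 1}, {"tx": 0, "ty": 0, "tz": 0, "wx": 0, "wy": 0, "wz": 0, "gripper": 1}, {"tx": 0, "ty": 0, "tz": 0, "wx": 0, "wy": 0, "wz": 0, "gripper": 1}]
```

>>> jog_arm(
  increments=[
    {"tx": -3, "ty": 0, "tz": 16, "wx": 0, "wy": 0, "wz": 0, "gripper": 1},
    {"tx": -6, "ty": 1, "tz": 32, "wx": 0, "wy": 0, "wz": 0, "gripper": 1},
    {"tx": -10, "ty": 1, "tz": 48, "wx": 0, "wy": 0, "wz": 0, "gripper": 1},
    {"tx": -13, "ty": 1, "tz": 64, "wx": 0, "wy": 0, "wz": 0, "gripper": 1},
    {"tx": -16, "ty": 1, "tz": 79, "wx": 0, "wy": 0, "wz": 0, "gripper": 1},
  ],
)

```text
time: 15.13
position: [0.5892, -0.1637, 0.0321]
tool_rot: [0.935, 1.7, -0.676]
ft_force: [-0.5, 0.0, 0.2]
grip_width: 1.002
grip_force: 0.0
```

>>> jog_arm(
  grip_force=25,
  increments=[
    {"tx": 0, "ty": 0, "tz": 0, "wx": 0, "wy": 0, "wz": 0, "gripper": 0.5},
    {"tx": 0, "ty": 0, "tz": 0, "wx": 0, "wy": 0, "wz": 0, "gripper": 0.5},
    {"tx": 0, "ty": 0, "tz": 0, "wx": 0, "wy": 0, "wz": 0, "gripper": 0.5},
    {"tx": 0, "ty": 0, "tz": 0, "wx": 0, "wy": 0, "wz": 0, "gripper": 0.5},
    {"tx": 0, "ty": 0, "tz": 0, "wx": 0, "wy": 0, "wz": 0, "gripper": 0.5},
  ],
)

```text
time: 15.55
position: [0.5871, -0.1611, 0.0269]
tool_rot: [0.931, 1.708, -0.677]
ft_force: [-1.2, 0.2, 3.0]
grip_width: 0.708
grip_force: 18.2
```

>>> jog_arm(
  increments=[
    {"tx": 0, "ty": 0, "tz": 0, "wx": 0, "wy": 0, "wz": 0, "gripper": 0.5},
    {"tx": 0, "ty": 0, "tz": 0, "wx": 0, "wy": 0, "wz": 0, "gripper": 0.5},
    {"tx": 0, "ty": 0, "tz": 0, "wx": 0, "wy": 0, "wz": 0, "gripper": 0.5},
    {"tx": -19, "ty": 0, "tz": -6, "wx": 0, "wy": 0, "wz": 0, "gripper": 0.5},
    {"tx": -48, "ty": 0, "tz": -15, "wx": 0, "wy": 0, "wz": 0, "gripper": 0.5},
  ],
)

```text
time: 15.97
position: [0.5856, -0.1617, 0.0716]
tool_rot: [0.931, 1.719, -0.681]
ft_force: [0.1, -0.2, -2.1]
grip_width: 0.705
grip_force: 25.0
```

```bash
python3 - <<'E'
from kin import *; from bench import ctrl,vision
s=ctrl.get_state(); A=R.from_rotvec(s["tool_rot"]).as_matrix(); print(s["joint_positions"],s["position"]-.057*A[:,2],A[:,2],A[:,1])
plan([(np.array([.555,-.02,.13]),-.75,72),(W(-.15,.0,.12),-.5,72),(W(-.13,.065,.11),-.3,72)],.5)
E
```

```text
[ 0.283   0.6193 -0.7945  2.2514  1.7488  1.5972 -1.0732] [ 0.5565 -0.1162  0.0898] [ 0.5102 -0.7988 -0.3189] [ 0.8411  0.5409 -0.0092]
wp rows 4 maxj 0.04 q [ 0.24  0.49 -0.92  2.34  1.77  1.54 -1.02] err 0.0
wp rows 4 maxj 0.03 q [ 0.15  0.52 -0.96  2.37  1.89  1.52 -1.01] err 0.0
wp rows 3 maxj 0.05 q [ 0.1   0.55 -0.96  2.39  2.03  1.46 -1.  ] err 0.0
[{"tx": -3.2, "ty": 16, "tz": -23, "wx": -0.06, "wy": -0.003, "wz": -0.017, "gripper": 0.5}, {"tx": -6.3, "ty": 32, "tz": -46, "wx": -0.12, "wy": -0.006, "wz": -0.035, "gripper": 0.5}, {"tx": -9.5, "ty": 48, "tz": -69.1, "wx": -0.18, "wy": -0.009, "wz": -0.052, "gripper": 0.5}, {"tx": -12.7, "ty": 64, "tz": -92.1, "wx": -0.24, "wy": -0.012, "wz": -0.07, "gripper": 0.5}, {"tx": -3.7, "ty": 81.3, "tz": -111.4, "wx": -0.299, "wy": -0.012, "wz": -0.089, "gripper": 0.5}]
[{"tx": 7, "ty": 23, "tz": -13.3, "wx": -0.059, "wy": 0, "wz": -0.019, "gripper": 0.5}, {"tx": 13.9, "ty": 46, "tz": -26.7, "wx": -0.119, "wy": 0, "wz": -0.039, "gripper": 0.5}, {"tx": 20.9, "ty": 69, "tz": -40, "wx": -0.178, "wy": 0, "wz": -0.058, "gripper": 0.5}, {"tx": 28.1, "ty": 91.8, "tz": -51.3, "wx": -0.242, "wy": 0, "wz": -0.079, "gripper": 0.5}, {"tx": 35.2, "ty": 114.5, "tz": -62.6, "wx": -0.305, "wy": 0, "wz": -0.099, "gripper": 0.5}]
[{"tx": 4.8, "ty": 25.7, "tz": -3.9, "wx": -0.063, "wy": 0, "wz": -0.021, "gripper": 0.5}, {"tx": 4.8, "ty": 25.7, "tz": -3.9, "wx": -0.063, "wy": 0, "wz": -0.021, "gripper": 0.5}, {"tx": 4.8, "ty": 25.7, "tz": -3.9, "wx": -0.063, "wy": 0, "wz": -0.021, "gripper": 0.5}, {"tx": 4.8, "ty": 25.7, "tz": -3.9, "wx": -0.063, "wy": 0, "wz": -0.021, "gripper": 0.5}, {"tx": 4.8, "ty": 25.7, "tz": -3.9, "wx": -0.063, "wy": 0, "wz": -0.021, "gripper": 0.5}]
```

>>> jog_arm(
  increments=[
    {"tx": -2, "ty": 10, "tz": -15, "wx": -0.04, "wy": 0, "wz": -0.01, "gripper": 0.5},
    {"tx": -5, "ty": 26, "tz": -38, "wx": -0.1, "wy": 0, "wz": -0.03, "gripper": 0.5},
    {"tx": -9, "ty": 44, "tz": -64, "wx": -0.17, "wy": -0.01, "wz": -0.05, "gripper": 0.5},
    {"tx": -12, "ty": 62, "tz": -90, "wx": -0.235, "wy": -0.01, "wz": -0.07, "gripper": 0.5},
    {"tx": -4, "ty": 81, "tz": -111, "wx": -0.3, "wy": -0.01, "wz": -0.09, "gripper": 0.5},
  ],
)

```text
time: 16.38
position: [0.5992, -0.0276, 0.1149]
tool_rot: [0.638, 1.794, -0.461]
ft_force: [0.6, 0.7, -2.3]
grip_width: 0.707
grip_force: 25.0
```

>>> jog_arm(
  increments=[
    {"tx": 7, "ty": 23, "tz": -13, "wx": -0.06, "wy": 0, "wz": -0.02, "gripper": 0.5},
    {"tx": 14, "ty": 46, "tz": -27, "wx": -0.12, "wy": 0, "wz": -0.04, "gripper": 0.5},
    {"tx": 21, "ty": 69, "tz": -40, "wx": -0.18, "wy": 0, "wz": -0.06, "gripper": 0.5},
    {"tx": 28, "ty": 92, "tz": -51, "wx": -0.24, "wy": 0, "wz": -0.08, "gripper": 0.5},
    {"tx": 35, "ty": 114, "tz": -62, "wx": -0.3, "wy": 0, "wz": -0.1, "gripper": 0.5},
  ],
)

```text
time: 16.8
position: [0.6167, 0.1046, 0.0978]
tool_rot: [0.341, 1.858, -0.251]
ft_force: [0.5, -0.5, -3.0]
grip_width: 0.706
grip_force: 25.0
```

```bash
python3 - <<'E'
from kin import *; from bench import ctrl,vision
s=ctrl.get_state(); A=R.from_rotvec(s["tool_rot"]).as_matrix(); g=s["position"]-.057*A[:,2]; print(s["joint_positions"],g,A[:,2],s["ft_force"],s["grip_width"])
ims=[]
for n,(x,y,w) in {"side":(180,60,200),"scene":(230,90,220)}.items():
    r=vision.get_image(n); im=r["color"].copy()
    for X in [[-.075,-.21,.035],[-.075,.21,.035],[-.063,-.21,.173],[-.063,.21,.173],[-.051,-.21,.376],[-.051,.21,.376],[.075,-.21,.376],[.075,.21,.376],[.075,-.21,.173]]:
        u=proj(r,[W(*X)])[0]; cv2.drawMarker(im,(int(round(u[0])),int(round(u[1]))),(0,0,255),0,5,1)
    ims.append(cv2.resize(im[y:y+w,x:x+w],(400,400),interpolation=2))
    print(n,[(t,[(np.round(d["bbox"]).tolist(),round(d["conf"],2)) for d in vision.spot_in(n,t)[:1]]) for t in("tin","bottle","rack","short_jar_mid")])
cv2.imwrite("pics/p9.png",np.hstack(ims))
E
```

```text
[ 0.1051  0.5454 -0.9631  2.3845  1.978   1.495  -1.0035] [0.566  0.1239 0.1152] [ 0.8895 -0.3396 -0.3056] [ 0.4927 -0.4925 -2.9854] 0.7063952150911978
side [('tin', [([292.0, 183.0, 314.0, 212.0], 0.75)]), ('bottle', [([253.0, 105.0, 276.0, 159.0], 0.9)]), ('rack', [([214.0, 77.0, 360.0, 232.0], 0.74)]), ('short_jar_mid', [([233.0, 170.0, 255.0, 207.0], 0.57)])]
scene [('tin', []), ('bottle', [([341.0, 196.0, 372.0, 228.0], 0.95)]), ('rack', [([244.0, 156.0, 438.0, 294.0], 0.83)]), ('short_jar_mid', [([302.0, 173.0, 331.0, 201.0], 0.59)])]
```

View pics/p9.png

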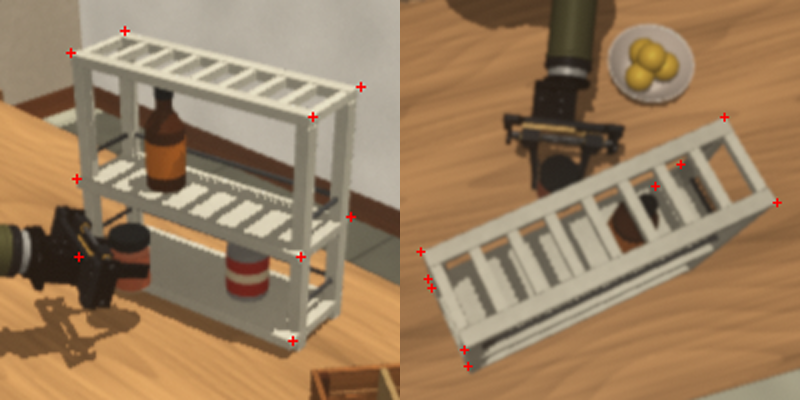

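The jar is held upright in front of the low tier at left. The projected rack markers lie 2–6 crop pixels from the real corners: scene front corners at about (729,122) and (425,255), side front-right low-board corner at about (297,340). I'll refit the rack pose.

```bash
python3 - <<'E'
from kin import *; from bench import vision
S=vision.get_image("scene"); D=vision.get_image("side")
# subpixel help: enlarge uncluttered crops for corner search
sc=lambda a: (np.array(a)-[400,0])/ (400/220)+[230,90]-.2
sd=lambda a: np.array(a)/2+[180,60]-.2
L=np.array([[-51,-210,376],[-51,210,376],[75,210,376],[75,-210,376]])/1000.
Ld=np.array([[-51,-210,376],[-51,210,376],[75,210,376],[75,-210,376],[-75,-210,35]])/1000.
ps=sc([[425,254],[729,122],[776,203],[467,347]]); pd=sd([[315,119],[76,54],[125,32],[358,89],[297,340]])
for o in ([(S,L,ps),(D,Ld,pd)],[(S,L,ps)],[(D,Ld,pd)]):
    x,e=fit(o,[.7,.1,.16]); print("rack",x,e.round(1))
b=vision.spot_in("side","tin")[0]["bbox"]; print(b)
x,_=fit([(S,L,ps),(D,Ld,pd)],[.7,.1,.16])
def loc(p): c,s=np.cos(x[2]),np.sin(x[2]); d=np.array(p[:2])-x[:2]; return np.array([c*d[0]+s*d[1],-s*d[0]+c*d[1]])
print("tin",loc(onplane(D,((b[0]+b[2])/2,(b[1]+b[3])/2),.076)),"bottle",loc(onplane(D,(262.5+.5,112),.173+.16)), loc(onplane(D,(180+167/2,60+178/2),.185)))
E
```

```text
rack [0.7103 0.1038 0.1664] [-1.6 -0.1 -1.5 -2.3  1.6  0.5 -0.6  2.2 -1.3 -1.9 -1.9 -0.7  0.6 -0.9
  1.1 -1.7 -2.2 -0.3]
rack [0.7101 0.1059 0.1614] [-0.8 -1.  -0.3 -2.3  2.5  0.6  0.   1.5]
rack [0.7067 0.0974 0.1737] [ 0.1 -1.  -1.8  0.2  0.6 -0.1  2.2 -1.  -0.9  1. ]
[290.5, 181.7, 312.4, 210.6]
tin [-0.0187 -0.0837] bottle [-0.0477  0.0339] [-0.0017  0.0737]
```

```bash
sed -i 's/^rk=.*/rk=np.array([.7100,.1035]); RY=.166/' kin.py; python3 - <<'E'
from kin import *
plan([(W(-.122,.065,.094),-.3,72,.03),(W(-.024,.065,.090),-.3,72,.022)],.5)
E
```

```text
wp rows 2 maxj 0.05 q [ 0.08  0.61 -0.92  2.37  2.08  1.48 -1.01] err 0.0
wp rows 5 maxj 0.04 q [ 0.08  0.69 -0.83  2.18  2.17  1.39 -0.91] err 0.0
[{"tx": 11.2, "ty": 16.4, "tz": 4, "wx": -0.034, "wy": 0.004, "wz": -0.01, "gripper": 0.5}, {"tx": 22.4, "ty": 32.8, "tz": 8, "wx": -0.069, "wy": 0.008, "wz": -0.021, "gripper": 0.5}, {"tx": 18, "ty": 42.9, "tz": 24.3, "wx": -0.069, "wy": 0.008, "wz": -0.021, "gripper": 0.5}, {"tx": 13.7, "ty": 52.9, "tz": 40.6, "wx": -0.069, "wy": 0.008, "wz": -0.021, "gripper": 0.5}, {"tx": 9.4, "ty": 63, "tz": 56.9, "wx": -0.069, "wy": 0.008, "wz": -0.021, "gripper": 0.5}]
[{"tx": -4.7, "ty": 8.8, "tz": 16.9, "wx": 0, "wy": 0, "wz": 0, "gripper": 0.5}, {"tx": -9.3, "ty": 17.6, "tz": 33.8, "wx": 0, "wy": 0, "wz": 0, "gripper": 0.5}, {"tx": -9.3, "ty": 17.6, "tz": 33.8, "wx": 0, "wy": 0, "wz": 0, "gripper": 0.5}, {"tx": -9.3, "ty": 17.6, "tz": 33.8, "wx": 0, "wy": 0, "wz": 0, "gripper": 0.5}, {"tx": -9.3, "ty": 17.6, "tz": 33.8, "wx": 0, "wy": 0, "wz": 0, "gripper": 0.5}]
```

>>> jog_arm(
  increments=[
    {"tx": 11, "ty": 16, "tz": 4, "wx": -0.034, "wy": 0, "wz": -0.01, "gripper": 0.5},
    {"tx": 22, "ty": 33, "tz": 8, "wx": -0.07, "wy": 0.01, "wz": -0.02, "gripper": 0.5},
    {"tx": 22, "ty": 33, "tz": 8, "wx": -0.07, "wy": 0.01, "wz": -0.02, "gripper": 0.5},
    {"tx": 18, "ty": 43, "tz": 24, "wx": -0.07, "wy": 0.01, "wz": -0.02, "gripper": 0.5},
    {"tx": 14, "ty": 53, "tz": 41, "wx": -0.07, "wy": 0.01, "wz": -0.02, "gripper": 0.5},
  ],
)

```text
time: 17.87
position: [0.6692, 0.1381, 0.0741]
tool_rot: [0.281, 1.872, -0.204]
ft_force: [-0.4, -0.2, -1.2]
grip_width: 0.708
grip_force: 25.0
```

```bash
python3 - <<'E'
from kin import *; from bench import ctrl
s=ctrl.get_state(); A=R.from_rotvec(s["tool_rot"]).as_matrix(); g=s["position"]-.057*A[:,2]; print(g,s["position"],A[:,2],s["ft_force"],s["grip_width"])
plan([(W(-.024,.065,.088),-.3,72,.022)],.5)
E
```

```text
[0.6174 0.154  0.0919] [0.6692 0.1381 0.0741] [ 0.9083 -0.2792 -0.3115] [-0.3963 -0.1517 -1.2199] 0.7075122420711347
wp rows 3 maxj 0.04 q [ 0.08  0.69 -0.83  2.17  2.17  1.39 -0.91] err 0.0
[{"tx": -4.3, "ty": 8.7, "tz": 17.1, "wx": 0.001, "wy": -0.001, "wz": 0, "gripper": 0.5}, {"tx": -8.6, "ty": 17.5, "tz": 34.2, "wx": 0.001, "wy": -0.002, "wz": 0.001, "gripper": 0.5}, {"tx": -12.9, "ty": 26.2, "tz": 51.4, "wx": 0.002, "wy": -0.003, "wz": 0.001, "gripper": 0.5}, {"tx": -12.9, "ty": 26.2, "tz": 51.4, "wx": 0.002, "wy": -0.003, "wz": 0.001, "gripper": 0.5}, {"tx": -12.9, "ty": 26.2, "tz": 51.4, "wx": 0.002, "wy": -0.003, "wz": 0.001, "gripper": 0.5}]
```

>>> jog_arm(
  increments=[
    {"tx": -4, "ty": 8, "tz": 16, "wx": 0, "wy": 0, "wz": 0, "gripper": 0.5},
    {"tx": -8, "ty": 16, "tz": 32, "wx": 0, "wy": 0, "wz": 0, "gripper": 0.5},
    {"tx": -12, "ty": 23, "tz": 46, "wx": 0, "wy": 0, "wz": 0, "gripper": 0.5},
    {"tx": -13, "ty": 26, "tz": 51, "wx": 0, "wy": 0, "wz": 0, "gripper": 0.5},
    {"tx": -13, "ty": 26, "tz": 51, "wx": 0, "wy": 0, "wz": 0, "gripper": 0.5},
  ],
)

```text
time: 18.28
position: [0.7282, 0.1467, 0.0714]
tool_rot: [0.285, 1.87, -0.204]
ft_force: [-0.0, -0.5, -2.4]
grip_width: 0.705
grip_force: 25.0
```

>>> jog_arm(
  increments=[
    {"tx": 1, "ty": 0, "tz": 0.3, "wx": 0, "wy": 0, "wz": 0, "gripper": 0.5},
    {"tx": 2, "ty": 0, "tz": 0.6, "wx": 0, "wy": 0, "wz": 0, "gripper": 0.5},
    {"tx": 3, "ty": 0, "tz": 1, "wx": 0, "wy": 0, "wz": 0, "gripper": 0.5},
    {"tx": 4, "ty": 0, "tz": 1.3, "wx": 0, "wy": 0, "wz": 0, "gripper": 0.5},
    {"tx": 4.5, "ty": 0, "tz": 1.5, "wx": 0, "wy": 0, "wz": 0, "gripper": 0.5},
  ],
)

```text
time: 18.7
position: [0.7269, 0.1478, 0.0657]
tool_rot: [0.281, 1.872, -0.203]
ft_force: [1.2, -0.0, -2.4]
grip_width: 0.704
grip_force: 25.0
```

Contact should come at about z = 0.062, so I'll lower slowly.

>>> jog_arm(
  increments=[
    {"tx": 1, "ty": 0, "tz": 0.3, "wx": 0, "wy": 0, "wz": 0, "gripper": 0.5},
    {"tx": 2, "ty": 0, "tz": 0.6, "wx": 0, "wy": 0, "wz": 0, "gripper": 0.5},
    {"tx": 3, "ty": 0, "tz": 1, "wx": 0, "wy": 0, "wz": 0, "gripper": 0.5},
    {"tx": 3.5, "ty": 0, "tz": 1.1, "wx": 0, "wy": 0, "wz": 0, "gripper": 0.5},
    {"tx": 4, "ty": 0, "tz": 1.3, "wx": 0, "wy": 0, "wz": 0, "gripper": 0.5},
  ],
)

```text
time: 19.12
position: [0.7275, 0.1475, 0.0621]
tool_rot: [0.282, 1.87, -0.203]
ft_force: [-1.0, -0.1, 1.1]
grip_width: 0.704
grip_force: 25.0
```

>>> jog_arm(
  increments=[
    {"tx": 0.6, "ty": 0, "tz": 0.2, "wx": 0, "wy": 0, "wz": 0, "gripper": 0.5},
    {"tx": 0.6, "ty": 0, "tz": 0.2, "wx": 0, "wy": 0, "wz": 0, "gripper": 1},
    {"tx": 0.6, "ty": 0, "tz": 0.2, "wx": 0, "wy": 0, "wz": 0, "gripper": 1},
    {"tx": 0.6, "ty": 0, "tz": 0.2, "wx": 0, "wy": 0, "wz": 0, "gripper": 1},
    {"tx": 0.6, "ty": 0, "tz": 0.2, "wx": 0, "wy": 0, "wz": 0, "gripper": 1},
  ],
)

```text
time: 19.53
position: [0.7277, 0.1476, 0.0616]
tool_rot: [0.282, 1.87, -0.203]
ft_force: [-0.1, -0.5, 0.3]
grip_width: 0.923
grip_force: 0.0
```

>>> jog_arm(
  increments=[
    {"tx": 0, "ty": 0, "tz": 0, "wx": 0, "wy": 0, "wz": 0, "gripper": 1},
    {"tx": 0, "ty": 0, "tz": 0, "wx": 0, "wy": 0, "wz": 0, "gripper": 1},
    {"tx": 0, "ty": 0, "tz": 0, "wx": 0, "wy": 0, "wz": 0, "gripper": 1},
    {"tx": 0, "ty": 0, "tz": 0, "wx": 0, "wy": 0, "wz": 0, "gripper": 1},
    {"tx": 0, "ty": 0, "tz": 0, "wx": 0, "wy": 0, "wz": 0, "gripper": 1},
  ],
)

```text
time: 19.95
position: [0.7275, 0.1476, 0.0613]
tool_rot: [0.282, 1.871, -0.203]
ft_force: [0.2, -0.2, 0.4]
grip_width: 0.997
grip_force: 0.0
```

```bash
python3 - <<'E'
from kin import *; from bench import ctrl
s=ctrl.get_state(); A=R.from_rotvec(s["tool_rot"]).as_matrix(); g=s["position"]-.057*A[:,2]; print(g,s["grip_width"],A[:,2],s["ft_force"],s["joint_positions"])
h=np.arctan2(A[1,2],A[0,2]); t=np.degrees(np.arccos(-A[2,2])); print(h,t)
plan([(g-.09*hv(h)+[0,0,.002],h,t,.025),(g-.11*hv(h)+[0,0,.06],-.45,t-4),(np.array([.55,-.0,.25]),-.9,55),(np.array([.55,-.05,.3]),-1.0,30)],1)
E
```

```text
[0.6757 0.1635 0.079 ] 0.9968395235460878 [ 0.9085 -0.2791 -0.3111] [ 0.2205 -0.2122  0.4212] [ 0.0705  0.7177 -0.8179  2.175   2.1869  1.4039 -0.9223]
-0.2980311203335339 71.87603545444745
wp rows 4 maxj 0.04 q [-0.01  0.7  -0.9   2.28  2.07  1.54 -0.99] err 0.0
wp rows 2 maxj 0.16 q [ 0.03  0.59 -1.06  2.19  1.77  1.56 -0.86] err 0.0
wp rows 7 maxj 0.11 q [ 0.66  0.06 -1.25  2.1   1.11  1.24 -0.44] err 0.0001
wp rows 5 maxj 0.18 q [ 0.74 -0.08 -0.94  1.84  0.46  1.18  0.23] err 0.0
[{"tx": 6.5, "ty": 0, "tz": -21.5, "wx": 0, "wy": 0, "wz": 0, "gripper": 1}, {"tx": 13, "ty": 0, "tz": -43.1, "wx": 0, "wy": 0, "wz": 0, "gripper": 1}, {"tx": 19.6, "ty": 0, "tz": -64.6, "wx": 0, "wy": 0, "wz": -0.001, "gripper": 1}, {"tx": 26.1, "ty": 0, "tz": -86.2, "wx": 0, "wy": 0, "wz": -0.001, "gripper": 1}, {"tx": 3.7, "ty": -4, "tz": -105, "wx": 0.071, "wy": 0.035, "wz": 0.025, "gripper": 1}]
[{"tx": -21.8, "ty": -4.8, "tz": -19.3, "wx": 0.071, "wy": 0.035, "wz": 0.026, "gripper": 1}, {"tx": -37.2, "ty": -34.7, "tz": -18.9, "wx": 0.128, "wy": 0.066, "wz": 0.057, "gripper": 1}, {"tx": -52.6, "ty":
[... 480 characters left out ...]
1, "wx": 0.17, "wy": 0.095, "wz": 0.092, "gripper": 1}, {"tx": -67.8, "ty": -85.9, "tz": 17.3, "wx": 0.18, "wy": 0.181, "wz": 0.114, "gripper": 1}, {"tx": -75, "ty": -93.3, "tz": 16.4, "wx": 0.19, "wy": 0.267, "wz": 0.136, "gripper": 1}]
[{"tx": -7.9, "ty": -6.6, "tz": -1.6, "wx": 0.014, "wy": 0.087, "wz": 0.015, "gripper": 1}, {"tx": -15.7, "ty": -13.2, "tz": -3.2, "wx": 0.027, "wy": 0.174, "wz": 0.03, "gripper": 1}, {"tx": -23.6, "ty": -19.7, "tz": -4.8, "wx": 0.041, "wy": 0.262, "wz": 0.045, "gripper": 1}, {"tx": -23.6, "ty": -19.7, "tz": -4.8, "wx": 0.041, "wy": 0.262, "wz": 0.045, "gripper": 1}, {"tx": -23.6, "ty": -19.7, "tz": -4.8, "wx": 0.041, "wy": 0.262, "wz": 0.045, "gripper": 1}]
```

>>> jog_arm(
  increments=[
    {"tx": 6, "ty": 0, "tz": -20, "wx": 0, "wy": 0, "wz": 0, "gripper": 1},
    {"tx": 13, "ty": 0, "tz": -42, "wx": 0, "wy": 0, "wz": 0, "gripper": 1},
    {"tx": 20, "ty": 0, "tz": -64, "wx": 0, "wy": 0, "wz": 0, "gripper": 1},
    {"tx": 26, "ty": 0, "tz": -86, "wx": 0, "wy": 0, "wz": 0, "gripper": 1},
    {"tx": 16, "ty": -2, "tz": -100, "wx": 0.03, "wy": 0, "wz": 0.01, "gripper": 1},
  ],
)

```text
time: 20.37
position: [0.6278, 0.1746, 0.074]
tool_rot: [0.307, 1.873, -0.227]
ft_force: [0.6, -1.0, 0.3]
grip_width: 1.003
grip_force: 0.0
```

```bash
python3 - <<'E'
from kin import *; from bench import ctrl,vision
ims=[]
for n,(x,y,w) in {"side":(180,60,200),"scene":(230,90,220)}.items():
    r=vision.get_image(n); ims.append(cv2.resize(r["color"][y:y+w,x:x+w],(400,400),interpolation=2))
    b=vision.spot_in(n,"short_jar_mid"); print(n,[(np.round(d["bbox"]).tolist(),round(d["conf"],2)) for d in b[:2]])
    print(proj(r,[W(-.03,.065,.08),[.6757,.1635,.08]]).round(0))
cv2.imwrite("pics/p10.png",np.hstack(ims))
s=ctrl.get_state(); A=R.from_rotvec(s["tool_rot"]).as_matrix(); g=s["position"]-.057*A[:,2]
plan([(g-.01*hv(-.4)+[0,0,.06],-.45,68),(np.array([.54,.04,.26]),-.7,55),(np.array([.55,-.05,.3]),-.9,30)],1)
E
```

```text
side [([254.0, 167.0, 273.0, 195.0], 0.74)]
[[261. 183.]
 [262. 182.]]
scene []
[[338. 221.]
 [339. 223.]]
wp rows 2 maxj 0.13 q [ 0.05  0.55 -1.08  2.19  1.75  1.55 -0.83] err 0.0
wp rows 6 maxj 0.18 q [ 0.5  -0.18 -1.07  2.18  0.96  0.98 -0.25] err 0.0001
wp rows 5 maxj 0.15 q [ 0.53 -0.12 -0.72  1.88  0.43  1.13  0.34] err 0.0
[{"tx": -25, "ty": -2.8, "tz": -14.3, "wx": 0.057, "wy": 0.034, "wz": 0.02, "gripper": 1}, {"tx": -49.9, "ty": -5.6, "tz": -28.6, "wx": 0.114, "wy": 0.068, "wz": 0.039, "gripper": 1}, {"tx": -65.4, "ty": -33.7, "tz": -31.6, "wx": 0.151, "wy": 0.105, "wz": 0.06, "gripper": 1}, {"tx": -80.9, "ty": -61.9, "tz": -34.5, "wx": 0.187, "wy": 0.142, "wz": 0.081, "gripper": 1}, {"tx": -96.4, "ty": -90, "tz": -37.5, "wx": 0.224, "wy": 0.18, "wz": 0.102, "gripper": 1}]
[{"tx": -18.1, "ty": -26.7, "tz": 0.2, "wx": 0.037, "wy": 0.038, "wz": 0.02, "gripper": 1}, {"tx": -36.1, "ty": -53.5, "tz": 0.4, "wx": 0.073, "wy": 0.075, "wz": 0.04, "gripper": 1}, {"tx": -54.2, "ty": -80.2, "tz": 0.6, "wx": 0.11, "wy": 0.113, "wz": 0.06, "gripper": 1}, {"tx": -62, "ty": -94.9, "tz": 5, "wx": 0.136, "wy": 0.199, "wz": 0.093, "gripper": 1}, {"tx": -69.8, "ty": -109.5, "tz": 9.4, "wx": 0.163, "wy": 0.285, "wz": 0.126, "gripper": 1}]
[{"tx": -10.8, "ty": -12.8, "tz": 4, "wx": 0.027, "wy": 0.087, "wz": 0.03, "gripper": 1}, {"tx": -21.5, "ty": -25.5, "tz": 8, "wx": 0.054, "wy": 0.174, "wz": 0.059, "gripper": 1}, {"tx": -32.3, "ty": -38.3, "tz": 11.9, "wx": 0.082, "wy": 0.261, "wz": 0.089, "gripper": 1}, {"tx": -32.3, "ty": -38.3, "tz": 11.9, "wx": 0.082, "wy": 0.261, "wz": 0.089, "gripper": 1}, {"tx": -32.3, "ty": -38.3, "tz": 11.9, "wx": 0.082, "wy": 0.261, "wz": 0.089, "gripper": 1}]
```

>>> jog_arm(
  increments=[
    {"tx": -25, "ty": -3, "tz": -14, "wx": 0.057, "wy": 0.034, "wz": 0.02, "gripper": 1},
    {"tx": -50, "ty": -6, "tz": -29, "wx": 0.114, "wy": 0.07, "wz": 0.04, "gripper": 1},
    {"tx": -65, "ty": -34, "tz": -32, "wx": 0.15, "wy": 0.105, "wz": 0.06, "gripper": 1},
    {"tx": -81, "ty": -62, "tz": -35, "wx": 0.187, "wy": 0.14, "wz": 0.08, "gripper": 1},
    {"tx": -96, "ty": -90, "tz": -38, "wx": 0.224, "wy": 0.18, "wz": 0.1, "gripper": 1},
  ],
)

```text
time: 20.98
position: [0.5963, 0.0906, 0.1797]
tool_rot: [0.597, 2.003, -0.348]
ft_force: [0.4, -2.3, 1.4]
grip_width: 0.999
grip_force: 0.0
```

>>> jog_arm(
  increments=[
    {"tx": -18, "ty": -27, "tz": 0, "wx": 0.037, "wy": 0.038, "wz": 0.02, "gripper": 1},
    {"tx": -36, "ty": -53, "tz": 0, "wx": 0.073, "wy": 0.075, "wz": 0.04, "gripper": 1},
    {"tx": -54, "ty": -80, "tz": 1, "wx": 0.11, "wy": 0.113, "wz": 0.06, "gripper": 1},
    {"tx": -62, "ty": -95, "tz": 5, "wx": 0.136, "wy": 0.2, "wz": 0.093, "gripper": 1},
    {"tx": -70, "ty": -110, "tz": 9, "wx": 0.163, "wy": 0.285, "wz": 0.126, "gripper": 1},
  ],
)

```text
time: 21.4
position: [0.5708, -0.0264, 0.2414]
tool_rot: [0.914, 2.199, -0.369]
ft_force: [0.0, -0.1, 0.2]
grip_width: 1.0
grip_force: 0.0
```

>>> jog_arm(
  increments=[
    {"tx": -11, "ty": -13, "tz": 4, "wx": 0.027, "wy": 0.087, "wz": 0.03, "gripper": 1},
    {"tx": -22, "ty": -26, "tz": 8, "wx": 0.054, "wy": 0.174, "wz": 0.06, "gripper": 1},
    {"tx": -32, "ty": -38, "tz": 12, "wx": 0.08, "wy": 0.26, "wz": 0.09, "gripper": 1},
    {"tx": -32, "ty": -38, "tz": 12, "wx": 0.08, "wy": 0.26, "wz": 0.09, "gripper": 1},
    {"tx": -32, "ty": -38, "tz": 12, "wx": 0.08, "wy": 0.26, "wz": 0.09, "gripper": 1},
  ],
)

```text
time: 21.82
position: [0.567, -0.0763, 0.2514]
tool_rot: [1.162, 2.384, -0.311]
ft_force: [0.2, 0.6, -0.6]
grip_width: 1.002
grip_force: 0.0
```

```bash
python3 - <<'E'
from kin import *; from bench import ctrl,vision
s=ctrl.get_state(); A=R.from_rotvec(s["tool_rot"]).as_matrix(); g=s["position"]-.057*A[:,2]; print(g,A[:,2],A[:,1],s["joint_positions"])
r=vision.get_image("scene"); b=vision.spot_in("scene","tall_jar_mid"); print([(np.round(d["bbox"]).tolist(),round(d["conf"],2)) for d in b[:2]])
D=vision.get_image("side"); b=vision.spot_in("side","tall_jar_mid"); print([(np.round(d["bbox"]).tolist(),round(d["conf"],2)) for d in b[:2]])
# bamboo lid colour blob in scene: bright tan disc inside crate
for im,R0,nm in ((r,(95,185,200,285),"scene"),(D,(325,230,435,335),"side")):
    x0,y0,x1,y1=R0; c=im["color"][y0:y1,x0:x1]; hsv=cv2.cvtColor(c,cv2.COLOR_BGR2HSV)
    m=((hsv[...,0]>8)&(hsv[...,0]<20)&(hsv[...,2]>150)).astype(np.uint8); n,l,st,ct=cv2.connectedComponentsWithStats(m)
    print(nm,[(st[i].tolist(),ct[i].round(1).tolist(),hsv[l==i].mean(0).round(0).tolist()) for i in range(1,n) if st[i,4]>60])
# predicted from earlier
for p in ([.597,-.398,.158],[.6,-.404,.158]): print(proj(r,p).round(1),proj(D,p).round(1))
E
```

```text
[ 0.5493 -0.0538  0.3007] [ 0.3095 -0.3946 -0.8652] [0.7876 0.6161 0.0007] [ 0.6007 -0.1213 -0.7747  1.879   0.418   1.1266  0.3433]
[([118.0, 232.0, 160.0, 261.0], 0.77)]
[([382.0, 242.0, 416.0, 284.0], 0.88), ([217.0, 77.0, 358.0, 232.0], 0.47)]
scene [([0, 0, 105, 100, 4984], [46.3, 49.7], [15.0, 137.0, 165.0]), ([26, 47, 21, 21, 348], [36.3, 57.2], [15.0, 143.0, 166.0])]
side [([0, 0, 110, 105, 4200], [64.9, 39.1], [15.0, 146.0, 188.0])]
[[135.5 241.8]] [[396.8 249. ]]
[[133.4 243.5]] [[399.7 249.5]]
```

```bash
python3 - <<'E'
from kin import *
plan([(np.array([.58,-.25,.29]),-.75,12),(np.array([.596,-.405,.28]),-.656,0)],1)
E
```

```text
wp rows 6 maxj 0.15 q [ 0.8   0.15 -0.53  1.59  0.18  1.23  1.05] err 0.0
wp rows 5 maxj 0.1 q [ 0.86  0.5  -0.46  1.17  0.22  1.52  1.35] err 0.0
[{"tx": -21.8, "ty": -16.4, "tz": 15.7, "wx": -0.009, "wy": 0.052, "wz": -0.023, "gripper": 1}, {"tx": -43.6, "ty": -32.7, "tz": 31.4, "wx": -0.019, "wy": 0.105, "wz": -0.046, "gripper": 1}, {"tx": -65.4, "ty": -49.1, "tz": 47.1, "wx": -0.028, "wy": 0.157, "wz": -0.069, "gripper": 1}, {"tx": -87.2, "ty": -65.5, "tz": 62.7, "wx": -0.037, "wy": 0.21, "wz": -0.092, "gripper": 1}, {"tx": -109, "ty": -81.8, "tz": 78.4, "wx": -0.046, "wy": 0.262, "wz": -0.115, "gripper": 1}]
[{"tx": -23, "ty": -19.5, "tz": 8.9, "wx": -0.009, "wy": 0.052, "wz": -0.023, "gripper": 1}, {"tx": -43.2, "ty": -39.5, "tz": 16.8, "wx": -0.011, "wy": 0.094, "wz": -0.042, "gripper": 1}, {"tx": -63.5, "ty": -59.5, "tz": 24.6, "wx": -0.013, "wy": 0.136, "wz": -0.061, "gripper": 1}, {"tx": -83.8, "ty": -79.4, "tz": 32.4, "wx": -0.015, "wy": 0.178, "wz": -0.08, "gripper": 1}, {"tx": -104, "ty": -99.4, "tz": 40.3, "wx": -0.017, "wy": 0.22, "wz": -0.099, "gripper": 1}]
[{"tx": -19.4, "ty": -22, "tz": 3.1, "wx": -0.002, "wy": 0.042, "wz": -0.019, "gripper": 1}, {"tx": -19.4, "ty": -22, "tz": 3.1, "wx": -0.002, "wy": 0.042, "wz": -0.019, "gripper": 1}, {"tx": -19.4, "ty": -22, "tz": 3.1, "wx": -0.002, "wy": 0.042, "wz": -0.019, "gripper": 1}, {"tx": -19.4, "ty": -22, "tz": 3.1, "wx": -0.002, "wy": 0.042, "wz": -0.019, "gripper": 1}, {"tx": -19.4, "ty": -22, "tz": 3.1, "wx": -0.002, "wy": 0.042, "wz": -0.019, "gripper": 1}]
```

>>> jog_arm(
  increments=[
    {"tx": -22, "ty": -16, "tz": 16, "wx": -0.01, "wy": 0.05, "wz": -0.02, "gripper": 1},
    {"tx": -44, "ty": -33, "tz": 31, "wx": -0.02, "wy": 0.1, "wz": -0.05, "gripper": 1},
    {"tx": -65, "ty": -49, "tz": 47, "wx": -0.03, "wy": 0.16, "wz": -0.07, "gripper": 1},
    {"tx": -87, "ty": -65, "tz": 63, "wx": -0.04, "wy": 0.21, "wz": -0.09, "gripper": 1},
    {"tx": -109, "ty": -82, "tz": 78, "wx": -0.046, "wy": 0.26, "wz": -0.115, "gripper": 1},
  ],
)

```text
time: 22.43
position: [0.5846, -0.2281, 0.2378]
tool_rot: [1.091, 2.682, -0.149]
ft_force: [0.9, 0.7, 0.6]
grip_width: 1.002
grip_force: 0.0
```

>>> jog_arm(
  increments=[
    {"tx": -23, "ty": -20, "tz": 9, "wx": -0.01, "wy": 0.05, "wz": -0.02, "gripper": 1},
    {"tx": -43, "ty": -40, "tz": 17, "wx": -0.01, "wy": 0.1, "wz": -0.04, "gripper": 1},
    {"tx": -64, "ty": -60, "tz": 25, "wx": -0.01, "wy": 0.14, "wz": -0.06, "gripper": 1},
    {"tx": -84, "ty": -79, "tz": 32, "wx": -0.02, "wy": 0.18, "wz": -0.08, "gripper": 1},
    {"tx": -104, "ty": -99, "tz": 40, "wx": -0.02, "wy": 0.22, "wz": -0.1, "gripper": 1},
  ],
)

```text
time: 22.85
position: [0.5945, -0.3767, 0.2265]
tool_rot: [1.023, 2.927, -0.02]
ft_force: [0.6, -0.9, 0.6]
grip_width: 1.004
grip_force: 0.0
```

>>> jog_arm(
  increments=[
    {"tx": -19, "ty": -22, "tz": 3, "wx": 0, "wy": 0.04, "wz": -0.02, "gripper": 1},
    {"tx": -19, "ty": -22, "tz": 3, "wx": 0, "wy": 0.04, "wz": -0.02, "gripper": 1},
    {"tx": -19, "ty": -22, "tz": 3, "wx": 0, "wy": 0.04, "wz": -0.02, "gripper": 1},
    {"tx": -19, "ty": -22, "tz": 3, "wx": 0, "wy": 0.04, "wz": -0.02, "gripper": 1},
    {"tx": -19, "ty": -22, "tz": 3, "wx": 0, "wy": 0.04, "wz": -0.02, "gripper": 1},
  ],
)

```text
time: 23.27
position: [0.5966, -0.4025, 0.2253]
tool_rot: [1.004, 2.971, 0.0]
ft_force: [0.2, 0.5, -0.3]
grip_width: 0.997
grip_force: 0.0
```

```bash
python3 - <<'E'
from kin import *; from bench import ctrl,vision
s=ctrl.get_state(); A=R.from_rotvec(s["tool_rot"]).as_matrix(); g=s["position"]-.057*A[:,2]; print(g,A[:,2],A[:,1],s["joint_positions"])
r=vision.get_image("wrist"); cv2.imwrite("pics/w11.png",r["color"])
for t in("tall_jar_mid","crate"): print(t,[(np.round(d["bbox"],1).tolist(),round(d["conf"],2)) for d in vision.spot_in("wrist",t)[:2]])
print("pred",proj(r,[[.596,-.406,.158],[.596-.031*A[0,1],-.406-.031*A[1,1],.158],[.596+.031*A[0,1],-.406+.031*A[1,1],.158],g-[0,0,.12]]).round(1))
c=r["color"]; hsv=cv2.cvtColor(c,cv2.COLOR_BGR2HSV)[120:300,200:370]
print(hsv[70:110:8,40:130:9].reshape(-1,10,3).tolist())
E
```

```text
[ 0.5964 -0.4024  0.2823] [ 0.0051 -0.0014 -1.    ] [0.6065 0.7951 0.002 ] [ 0.8394  0.4906 -0.4349  1.177   0.1992  1.5095  1.3584]
tall_jar_mid [([242.9, 160.2, 312.2, 241.1], 0.95)]
crate [([183.5, 58.1, 371.6, 239.6], 0.81)]
pred [[279.7 206.6]
 [246.3 206.6]
 [313.1 206.6]
 [283.  206. ]]
[[[13, 164, 132], [15, 153, 145], [24, 83, 254], [24, 84, 254], [24, 89, 254], [24, 91, 253], [23, 95, 253], [16, 148, 176], [13, 163, 119], [13, 162, 120]], [[13, 165, 130], [24, 86, 254], [24, 85, 254], [24, 87, 254], [24, 89, 254], [24, 91, 253], [24, 95, 253], [23, 97, 253], [13, 165, 119], [13, 166, 115]], [[12, 173, 103], [24, 83, 254], [24, 84, 254], [24, 85, 254], [24, 87, 254], [24, 90, 253], [24, 95, 253], [23, 97, 253], [12, 154, 101], [12, 160, 102]], [[12, 169, 101], [24, 86, 254], [24, 86, 254], [24, 88, 254], [24, 86, 254], [24, 89, 253], [23, 95, 253], [23, 103, 253], [14, 164, 106], [13, 159, 111]], [[12, 164, 120], [24, 91, 253], [24, 88, 254], [24, 87, 254], [24, 90, 253], [24, 95, 253], [24, 99, 253], [23, 106, 251], [13, 162, 118], [13, 163, 116]]]
```

```bash
python3 - <<'E'
from kin import *; from bench import ctrl,vision
r=vision.get_image("wrist"); s=ctrl.get_state()
hsv=cv2.cvtColor(r["color"],cv2.COLOR_BGR2HSV); m=((hsv[...,0]>=22)&(hsv[...,2]>240)).astype(np.uint8); m[:130]=0;m[300:]=0;m[:,:200]=0;m[:,360:]=0
m=cv2.morphologyEx(m,cv2.MORPH_OPEN,np.ones((5,5)))
n,l,st,ct=cv2.connectedComponentsWithStats(m); i=1+np.argmax(st[1:,4]); print(st[1:].tolist()); c=[st[i,0]+st[i,2]/2-.5,st[i,1]+st[i,3]/2-.5]
p=onplane(r,c,.158); print(c,p); A=R.from_rotvec(s["tool_rot"]).as_matrix(); print((A.T@(p-s["position"]))*1000)
plan([(np.array([p[0],p[1],.20]),-.656,0,.03),(np.array([p[0],p[1],.088]),-.656,0,.03)],1)
E
```

```text
[[201, 153, 12, 6, 66], [246, 187, 63, 51, 2656]]
[np.float64(277.0), np.float64(212.0)] [ 0.5985 -0.4123  0.158 ]
[-6.6536 -5.4225 67.9032]
wp rows 3 maxj 0.04 q [ 0.85  0.54 -0.42  1.27  0.22  1.38  1.35] err 0.0
wp rows 4 maxj 0.05 q [ 0.85  0.62 -0.41  1.38  0.25  1.19  1.33] err 0.0
[{"tx": -2.2, "ty": -1.8, "tz": 27.6, "wx": 0, "wy": 0.002, "wz": 0.001, "gripper": 1}, {"tx": -4.4, "ty": -3.6, "tz": 55.3, "wx": 0.001, "wy": 0.004, "wz": 0.002, "gripper": 1}, {"tx": -6.6, "ty": -5.4, "tz": 82.9, "wx": 0.001, "wy": 0.006, "wz": 0.003, "gripper": 1}, {"tx": -6.4, "ty": -5.5, "tz": 110.9, "wx": 0.001, "wy": 0.006, "wz": 0.003, "gripper": 1}, {"tx": -6.2, "ty": -5.5, "tz": 138.9, "wx": 0.001, "wy": 0.006, "wz": 0.003, "gripper": 1}]
[{"tx": 0, "ty": 0, "tz": 28, "wx": 0, "wy": 0, "wz": 0, "gripper": 1}, {"tx": 0, "ty": 0, "tz": 56, "wx": 0, "wy": 0, "wz": 0, "gripper": 1}, {"tx": 0, "ty": 0, "tz": 56, "wx": 0, "wy": 0, "wz": 0, "gripper": 1}, {"tx": 0, "ty": 0, "tz": 56, "wx": 0, "wy": 0, "wz": 0, "gripper": 1}, {"tx": 0, "ty": 0, "tz": 56, "wx": 0, "wy": 0, "wz": 0, "gripper": 1}]
```

>>> jog_arm(
  increments=[
    {"tx": -2, "ty": -2, "tz": 27, "wx": 0, "wy": 0, "wz": 0, "gripper": 1},
    {"tx": -5, "ty": -4, "tz": 55, "wx": 0, "wy": 0, "wz": 0, "gripper": 1},
    {"tx": -6, "ty": -6, "tz": 83, "wx": 0, "wy": 0.006, "wz": 0, "gripper": 1},
    {"tx": -6, "ty": -6, "tz": 110, "wx": 0, "wy": 0.006, "wz": 0, "gripper": 1},
    {"tx": -6, "ty": -6, "tz": 130, "wx": 0, "wy": 0.006, "wz": 0, "gripper": 1},
  ],
)

```text
time: 23.88
position: [0.5963, -0.413, 0.0924]
tool_rot: [-1.009, -2.972, -0.003]
ft_force: [0.2, -0.7, -0.6]
grip_width: 1.002
grip_force: 0.0
```

>>> jog_arm(
  increments=[
    {"tx": 0, "ty": 0, "tz": 12, "wx": 0, "wy": 0, "wz": 0, "gripper": 1},
    {"tx": 0, "ty": 0, "tz": 22, "wx": 0, "wy": 0, "wz": 0, "gripper": 1},
    {"tx": 0, "ty": 0, "tz": 29, "wx": 0, "wy": 0, "wz": 0, "gripper": 1},
    {"tx": 0, "ty": 0, "tz": 30, "wx": 0, "wy": 0, "wz": 0, "gripper": 1},
    {"tx": 0, "ty": 0, "tz": 30, "wx": 0, "wy": 0, "wz": 0, "gripper": 1},
  ],
)

```text
time: 24.3
position: [0.5978, -0.4137, 0.0653]
tool_rot: [-1.01, -2.974, -0.002]
ft_force: [0.1, 0.2, -0.2]
grip_width: 0.999
grip_force: 0.0
```

>>> jog_arm(
  grip_force=30,
  increments=[
    {"tx": 0, "ty": 0, "tz": 0, "wx": 0, "wy": 0, "wz": 0, "gripper": 0.5},
    {"tx": 0, "ty": 0, "tz": 0, "wx": 0, "wy": 0, "wz": 0, "gripper": 0.5},
    {"tx": 0, "ty": 0, "tz": 0, "wx": 0, "wy": 0, "wz": 0, "gripper": 0.5},
    {"tx": 0, "ty": 0, "tz": 0, "wx": 0, "wy": 0, "wz": 0, "gripper": 0.5},
    {"tx": 0, "ty": 0, "tz": 0, "wx": 0, "wy": 0, "wz": 0, "gripper": 0.5},
  ],
)

```text
time: 24.72
position: [0.5981, -0.4132, 0.0652]
tool_rot: [-1.01, -2.975, -0.004]
ft_force: [2.3, 2.4, -2.6]
grip_width: 0.71
grip_force: 27.4
```

>>> jog_arm(
  increments=[
    {"tx": 0, "ty": 0, "tz": 0, "wx": 0, "wy": 0, "wz": 0, "gripper": 0.5},
    {"tx": 0, "ty": 0, "tz": 0, "wx": 0, "wy": 0, "wz": 0, "gripper": 0.5},
    {"tx": 0, "ty": 0, "tz": 0, "wx": 0, "wy": 0, "wz": 0, "gripper": 0.5},
    {"tx": 0, "ty": 0, "tz": 0, "wx": 0, "wy": 0, "wz": 0, "gripper": 0.5},
    {"tx": 0, "ty": 0, "tz": 0, "wx": 0, "wy": 0, "wz": 0, "gripper": 0.5},
  ],
)

```text
time: 25.13
position: [0.598, -0.4132, 0.065]
tool_rot: [-1.01, -2.975, -0.003]
ft_force: [1.9, 1.6, 3.3]
grip_width: 0.706
grip_force: 29.9
```

```bash
python3 - <<'E'
from kin import *
plan([(np.array([.598,-.4132,.150]),-.656,0,.018),(np.array([.598,-.4132,.275]),-.656,0,.033),(np.array([.555,-.125,.275]),-.656,0,.033),(np.array([.555,-.125,.130]),-.656,0,.03)],.5)
E
```

```text
wp rows 2 maxj 0.03 q [ 0.85  0.57 -0.42  1.33  0.23  1.29  1.34] err 0.0
wp rows 4 maxj 0.06 q [ 0.84  0.51 -0.43  1.15  0.21  1.51  1.37] err 0.0
wp rows 9 maxj 0.07 q [ 0.69  0.17 -0.57  1.59  0.09  1.4   1.02] err 0.0
wp rows 5 maxj 0.05 q [ 0.66  0.28 -0.56  1.78  0.16  1.13  0.96] err 0.0
[{"tx": 0, "ty": 0, "tz": -14, "wx": 0.001, "wy": -0.001, "wz": 0.001, "gripper": 0.5}, {"tx": 0.1, "ty": 0.1, "tz": -28, "wx": 0.002, "wy": -0.001, "wz": 0.001, "gripper": 0.5}, {"tx": 0.1, "ty": 0.1, "tz": -59.2, "wx": 0.002, "wy": -0.001, "wz": 0.001, "gripper": 0.5}, {"tx": 0.1, "ty": 0.2, "tz": -90.5, "wx": 0.002, "wy": -0.001, "wz": 0.001, "gripper": 0.5}, {"tx": 0.2, "ty": 0.3, "tz": -121.7, "wx": 0.002, "wy": -0.001, "wz": 0.001, "gripper": 0.5}]
[{"tx": 0, "ty": 0, "tz": -31.2, "wx": 0, "wy": 0, "wz": 0, "gripper": 0.5}, {"tx": 23.3, "ty": 22.5, "tz": -31.2, "wx": 0, "wy": 0, "wz": 0, "gripper": 0.5}, {"tx": 46.6, "ty": 44.9, "tz": -31.2, "wx": 0, "wy": 0, "wz": 0, "gripper": 0.5}, {"tx": 70, "ty": 67.4, "tz": -31.2, "wx": 0, "wy": 0, "wz": 0, "gripper": 0.5}, {"tx": 93.3, "ty": 89.8,
[... 477 characters left out ...]
, "wx": 0, "wy": 0, "wz": 0, "gripper": 0.5}, {"tx": 0, "ty": 0, "tz": 58, "wx": 0, "wy": 0, "wz": 0, "gripper": 0.5}, {"tx": 0, "ty": 0, "tz": 87, "wx": 0, "wy": 0, "wz": 0, "gripper": 0.5}, {"tx": 0, "ty": 0, "tz": 116, "wx": 0, "wy": 0, "wz": 0, "gripper": 0.5}, {"tx": 0, "ty": 0, "tz": 145, "wx": 0, "wy": 0, "wz": 0, "gripper": 0.5}]
[{"tx": 0, "ty": 0, "tz": 0, "wx": 0, "wy": 0, "wz": 0, "gripper": 0.5}, {"tx": 0, "ty": 0, "tz": 0, "wx": 0, "wy": 0, "wz": 0, "gripper": 0.5}, {"tx": 0, "ty": 0, "tz": 0, "wx": 0, "wy": 0, "wz": 0, "gripper": 0.5}, {"tx": 0, "ty": 0, "tz": 0, "wx": 0, "wy": 0, "wz": 0, "gripper": 0.5}, {"tx": 0, "ty": 0, "tz": 0, "wx": 0, "wy": 0, "wz": 0, "gripper": 0.5}]
```

>>> jog_arm(
  increments=[
    {"tx": 0, "ty": 0, "tz": -12, "wx": 0, "wy": 0, "wz": 0, "gripper": 0.5},
    {"tx": 0, "ty": 0, "tz": -28, "wx": 0, "wy": 0, "wz": 0, "gripper": 0.5},
    {"tx": 0, "ty": 0, "tz": -59, "wx": 0, "wy": 0, "wz": 0, "gripper": 0.5},
    {"tx": 0, "ty": 0, "tz": -90, "wx": 0, "wy": 0, "wz": 0, "gripper": 0.5},
    {"tx": 0, "ty": 0, "tz": -122, "wx": 0, "wy": 0, "wz": 0, "gripper": 0.5},
  ],
)

```text
time: 25.55
position: [0.5953, -0.4141, 0.1859]
tool_rot: [-1.01, -2.968, -0.003]
ft_force: [1.6, -0.9, -4.7]
grip_width: 0.706
grip_force: 29.9
```

>>> jog_arm(
  increments=[
    {"tx": 0, "ty": 0, "tz": -31, "wx": 0, "wy": 0, "wz": 0, "gripper": 0.5},
    {"tx": 15, "ty": 15, "tz": -35, "wx": 0, "wy": 0, "wz": 0, "gripper": 0.5},
    {"tx": 40, "ty": 38, "tz": -35, "wx": 0, "wy": 0, "wz": 0, "gripper": 0.5},
    {"tx": 67, "ty": 64, "tz": -35, "wx": 0, "wy": 0, "wz": 0, "gripper": 0.5},
    {"tx": 93, "ty": 90, "tz": -35, "wx": 0, "wy": 0, "wz": 0, "gripper": 0.5},
  ],
)

```text
time: 25.97
position: [0.5764, -0.2854, 0.2206]
tool_rot: [-1.012, -2.969, -0.002]
ft_force: [0.2, 0.2, -2.9]
grip_width: 0.705
grip_force: 29.9
```

>>> jog_arm(
  increments=[
    {"tx": 26, "ty": 25, "tz": 0, "wx": 0, "wy": 0, "wz": 0, "gripper": 0.5},
    {"tx": 52, "ty": 50, "tz": 0, "wx": 0, "wy": 0, "wz": 0, "gripper": 0.5},
    {"tx": 78, "ty": 75, "tz": 0, "wx": 0, "wy": 0, "wz": 0, "gripper": 0.5},
    {"tx": 102, "ty": 98, "tz": 0, "wx": 0, "wy": 0, "wz": 0, "gripper": 0.5},
    {"tx": 117, "ty": 112, "tz": 4, "wx": 0, "wy": 0, "wz": 0, "gripper": 0.5},
  ],
)

```text
time: 26.38
position: [0.5527, -0.1214, 0.2184]
tool_rot: [-1.004, -2.974, -0.003]
ft_force: [1.2, 0.3, -4.2]
grip_width: 0.708
grip_force: 29.9
```

>>> jog_arm(
  increments=[
    {"tx": 0, "ty": 0, "tz": 34, "wx": 0, "wy": 0, "wz": 0, "gripper": 0.5},
    {"tx": 0, "ty": 0, "tz": 70, "wx": 0, "wy": 0, "wz": 0, "gripper": 0.5},
    {"tx": 0, "ty": 0, "tz": 104, "wx": 0, "wy": 0, "wz": 0, "gripper": 0.5},
    {"tx": 0, "ty": 0, "tz": 130, "wx": 0, "wy": 0, "wz": 0, "gripper": 0.5},
    {"tx": 0, "ty": 0, "tz": 145, "wx": 0, "wy": 0, "wz": 0, "gripper": 0.5},
  ],
)

```text
time: 26.8
position: [0.5496, -0.1259, 0.0687]
tool_rot: [-1.008, -2.966, 0.0]
ft_force: [-1.1, -0.4, -4.7]
grip_width: 0.708
grip_force: 29.9
```

>>> jog_arm(
  increments=[
    {"tx": 0, "ty": 0, "tz": 1, "wx": 0, "wy": 0, "wz": 0, "gripper": 0.5},
    {"tx": 0, "ty": 0, "tz": 2, "wx": 0, "wy": 0, "wz": 0, "gripper": 0.5},
    {"tx": 0, "ty": 0, "tz": 4, "wx": 0, "wy": 0, "wz": 0, "gripper": 0.5},
    {"tx": 0, "ty": 0, "tz": 6, "wx": 0, "wy": 0, "wz": 0, "gripper": 0.5},
    {"tx": 0, "ty": 0, "tz": 7, "wx": 0, "wy": 0, "wz": 0, "gripper": 0.5},
  ],
)

```text
time: 27.22
position: [0.5547, -0.1258, 0.0673]
tool_rot: [1.01, 2.974, 0.002]
ft_force: [0.3, 0.4, -4.4]
grip_width: 0.707
grip_force: 29.9
```

Contact is expected at z ≈ 0.057, so I'll lower gently.

>>> jog_arm(
  increments=[
    {"tx": 0, "ty": 0, "tz": 2, "wx": 0, "wy": 0, "wz": 0, "gripper": 0.5},
    {"tx": 0, "ty": 0, "tz": 4, "wx": 0, "wy": 0, "wz": 0, "gripper": 0.5},
    {"tx": 0, "ty": 0, "tz": 6, "wx": 0, "wy": 0, "wz": 0, "gripper": 0.5},
    {"tx": 0, "ty": 0, "tz": 7, "wx": 0, "wy": 0, "wz": 0, "gripper": 0.5},
    {"tx": 0, "ty": 0, "tz": 7, "wx": 0, "wy": 0, "wz": 0, "gripper": 0.5},
  ],
)

```text
time: 27.63
position: [0.5535, -0.1254, 0.0588]
tool_rot: [-1.01, -2.973, -0.003]
ft_force: [-0.6, 0.0, -3.8]
grip_width: 0.706
grip_force: 29.9
```

>>> jog_arm(
  increments=[
    {"tx": 0, "ty": 0, "tz": 0.7, "wx": 0, "wy": 0, "wz": 0, "gripper": 0.5},
    {"tx": 0, "ty": 0, "tz": 1.4, "wx": 0, "wy": 0, "wz": 0, "gripper": 0.5},
    {"tx": 0, "ty": 0, "tz": 2, "wx": 0, "wy": 0, "wz": 0, "gripper": 0.5},
    {"tx": 0, "ty": 0, "tz": 2.5, "wx": 0, "wy": 0, "wz": 0, "gripper": 0.5},
    {"tx": 0, "ty": 0, "tz": 3, "wx": 0, "wy": 0, "wz": 0, "gripper": 0.5},
  ],
)

```text
time: 28.05
position: [0.554, -0.1255, 0.0569]
tool_rot: [-1.01, -2.974, -0.002]
ft_force: [-2.1, 0.6, 2.7]
grip_width: 0.705
grip_force: 29.9
```

>>> jog_arm(
  increments=[
    {"tx": 0, "ty": 0, "tz": 0, "wx": 0, "wy": 0, "wz": 0, "gripper": 1},
    {"tx": 0, "ty": 0, "tz": 0, "wx": 0, "wy": 0, "wz": 0, "gripper": 1},
    {"tx": 0, "ty": 0, "tz": 0, "wx": 0, "wy": 0, "wz": 0, "gripper": 1},
    {"tx": 0, "ty": 0, "tz": 0, "wx": 0, "wy": 0, "wz": 0, "gripper": 1},
    {"tx": 0, "ty": 0, "tz": 0, "wx": 0, "wy": 0, "wz": 0, "gripper": 1},
  ],
)

```text
time: 28.47
position: [0.5541, -0.1255, 0.0564]
tool_rot: [-1.01, -2.974, -0.003]
ft_force: [0.8, -0.6, -1.3]
grip_width: 0.963
grip_force: 0.0
```

>>> jog_arm(
  increments=[
    {"tx": 0, "ty": 0, "tz": 0, "wx": 0, "wy": 0, "wz": 0, "gripper": 1},
    {"tx": 0, "ty": 0, "tz": -10, "wx": 0, "wy": 0, "wz": 0, "gripper": 1},
    {"tx": 0, "ty": 0, "tz": -35, "wx": 0, "wy": 0, "wz": 0, "gripper": 1},
    {"tx": 0, "ty": 0, "tz": -70, "wx": 0, "wy": 0, "wz": 0, "gripper": 1},
    {"tx": 0, "ty": 0, "tz": -105, "wx": 0, "wy": 0, "wz": 0, "gripper": 1},
  ],
)

```text
time: 28.88
position: [0.5531, -0.1253, 0.1624]
tool_rot: [-1.009, -2.972, -0.003]
ft_force: [0.3, 0.0, 0.2]
grip_width: 0.997
grip_force: 0.0
```

```bash
python3 - <<'E'
from kin import *; from bench import ctrl
s=ctrl.get_state(); print(s["time"],s["position"],s["grip_width"],s["joint_positions"])
j=np.array([.554,-.1255,0]); z=np.array([0,0,1])
plan([(j-.08*hv(-1)+z*.26,-.95,25),(j-.10*hv(-1)+z*.20,-1.05,75)],1)
E
```

```text
28.8833 [ 0.5531 -0.1253  0.1624] 0.996850348621095 [ 0.6834  0.2027 -0.5727  1.6741  0.1108  1.3006  1.0065]
wp rows 5 maxj 0.15 q [ 0.61 -0.16 -0.73  1.96  0.31  1.11  0.38] err 0.0
wp rows 8 maxj 0.22 q [ 0.21  0.41 -0.97  2.24  1.46  1.74 -0.98] err 0.0001
[{"tx": 10.3, "ty": 4.1, "tz": -9.1, "wx": 0.013, "wy": -0.087, "wz": 0.058, "gripper": 1}, {"tx": 20.6, "ty": 8.2, "tz": -18.3, "wx": 0.026, "wy": -0.175, "wz": 0.116, "gripper": 1}, {"tx": 31, "ty": 12.3, "tz": -27.4, "wx": 0.039, "wy": -0.262, "wz": 0.174, "gripper": 1}, {"tx": 41.3, "ty": 16.4, "tz": -36.6, "wx": 0.052, "wy": -0.349, "wz": 0.233, "gripper": 1}, {"tx": 51.6, "ty": 20.5, "tz": -45.7, "wx": 0.065, "wy": -0.437, "wz": 0.291, "gripper": 1}]
[{"tx": 0, "ty": -0.6, "tz": 3.2, "wx": 0.01, "wy": -0.109, "wz": 0.008, "gripper": 1}, {"tx": 0, "ty": -1.1, "tz": 6.4, "wx": 0.02, "wy": -0.218, "wz": 0.017, "gripper": 1}, {"tx": 0, "ty": -1.7, "tz": 9.5, "wx": 0.03, "wy": -0.327, "wz": 0.025, "gripper": 1}, {"tx": 0, "ty": -2.2, "tz": 12.7, "wx": 0.04, "wy": -0.436, "wz": 0.033, "gripper": 1}, {"tx": 0, "ty": -2.8, "tz": 15.9, "wx": 0.049, "wy": -0.545, "wz": 0.041, "gripper": 1}]
[{"tx": 1.6, "ty": -0.4, "tz": 2.7, "wx": 0.01, "wy": -0.109, "wz": 0.008, "gripper": 1}, {"tx": 3.3, "ty": -0.9, "tz": 5.5, "wx": 0.02, "wy": -0.218, "wz": 0.017, "gripper": 1}, {"tx": 4.9, "ty": -1.3, "tz": 8.2, "wx": 0.03, "wy": -0.327, "wz": 0.025, "gripper": 1}, {"tx": 4.9, "ty": -1.3, "tz": 8.2, "wx": 0.03, "wy": -0.327, "wz": 0.025, "gripper": 1}, {"tx": 4.9, "ty": -1.3, "tz": 8.2, "wx": 0.03, "wy": -0.327, "wz": 0.025, "gripper": 1}]
```

>>> jog_arm(
  increments=[
    {"tx": 10, "ty": 4, "tz": -9, "wx": 0.01, "wy": -0.09, "wz": 0.06, "gripper": 1},
    {"tx": 20, "ty": 8, "tz": -18, "wx": 0.03, "wy": -0.17, "wz": 0.12, "gripper": 1},
    {"tx": 31, "ty": 12, "tz": -27, "wx": 0.04, "wy": -0.26, "wz": 0.17, "gripper": 1},
    {"tx": 41, "ty": 16, "tz": -37, "wx": 0.05, "wy": -0.35, "wz": 0.23, "gripper": 1},
    {"tx": 52, "ty": 20, "tz": -46, "wx": 0.065, "wy": -0.44, "wz": 0.29, "gripper": 1},
  ],
)

```text
time: 29.3
position: [0.5249, -0.0781, 0.2097]
tool_rot: [1.253, 2.423, -0.28]
ft_force: [0.4, 0.4, 0.4]
grip_width: 0.994
grip_force: 0.0
```

>>> jog_arm(
  increments=[
    {"tx": 0, "ty": -1, "tz": 3, "wx": 0.01, "wy": -0.1, "wz": 0.01, "gripper": 1},
    {"tx": 0, "ty": -1, "tz": 6, "wx": 0.02, "wy": -0.21, "wz": 0.02, "gripper": 1},
    {"tx": 0, "ty": -2, "tz": 9, "wx": 0.03, "wy": -0.32, "wz": 0.025, "gripper": 1},
    {"tx": 0, "ty": -2, "tz": 13, "wx": 0.04, "wy": -0.43, "wz": 0.03, "gripper": 1},
    {"tx": 0, "ty": -3, "tz": 16, "wx": 0.05, "wy": -0.54, "wz": 0.04, "gripper": 1},
  ],
)

```text
time: 29.72
position: [0.5256, -0.0854, 0.1953]
tool_rot: [1.077, 1.963, -0.579]
ft_force: [-0.5, -1.4, -2.3]
grip_width: 1.0
grip_force: 0.0
```

>>> jog_arm(
  increments=[
    {"tx": 2, "ty": 0, "tz": 3, "wx": 0.01, "wy": -0.11, "wz": 0.01, "gripper": 1},
    {"tx": 3, "ty": -1, "tz": 5, "wx": 0.02, "wy": -0.22, "wz": 0.02, "gripper": 1},
    {"tx": 5, "ty": -1, "tz": 8, "wx": 0.03, "wy": -0.33, "wz": 0.025, "gripper": 1},
    {"tx": 5, "ty": -1, "tz": 8, "wx": 0.03, "wy": -0.33, "wz": 0.025, "gripper": 1},
    {"tx": 5, "ty": -1, "tz": 8, "wx": 0.03, "wy": -0.33, "wz": 0.025, "gripper": 1},
  ],
)

```text
time: 30.13
position: [0.5247, -0.0887, 0.1769]
tool_rot: [0.955, 1.683, -0.732]
ft_force: [-0.2, -0.7, 0.4]
grip_width: 0.999
grip_force: 0.0
```

```bash
python3 - <<'E'
from kin import *; from bench import ctrl
s=ctrl.get_state(); A=R.from_rotvec(s["tool_rot"]).as_matrix(); print(s["time"],s["position"]-.057*A[:,2],A[:,2],A[:,1],s["joint_positions"])
j=np.array([.554,-.1255,0]); z=np.array([0,0,1])
plan([(j-.095*hv(-1.05)+z*.10,-1.05,75)],1)
E
```

```text
30.1333 [ 0.4978 -0.0413  0.1936] [ 0.4733 -0.8309 -0.2924] [ 0.8657  0.5001 -0.0197] [ 0.2748  0.4443 -1.0543  2.2388  1.456   1.7609 -0.9618]
wp rows 3 maxj 0.09 q [ 0.14  0.71 -0.88  2.23  1.61  1.84 -1.19] err 0.0
[{"tx": 28.5, "ty": 2.9, "tz": 11, "wx": -0.001, "wy": -0.012, "wz": 0.007, "gripper": 1}, {"tx": 57, "ty": 5.9, "tz": 22, "wx": -0.002, "wy": -0.023, "wz": 0.013, "gripper": 1}, {"tx": 85.6, "ty": 8.8, "tz": 33.1, "wx": -0.003, "wy": -0.035, "wz": 0.02, "gripper": 1}, {"tx": 85.6, "ty": 8.8, "tz": 33.1, "wx": -0.003, "wy": -0.035, "wz": 0.02, "gripper": 1}, {"tx": 85.6, "ty": 8.8, "tz": 33.1, "wx": -0.003, "wy": -0.035, "wz": 0.02, "gripper": 1}]
```

>>> jog_arm(
  increments=[
    {"tx": 28, "ty": 3, "tz": 11, "wx": 0, "wy": -0.01, "wz": 0.01, "gripper": 1},
    {"tx": 57, "ty": 6, "tz": 22, "wx": 0, "wy": -0.02, "wz": 0.013, "gripper": 1},
    {"tx": 80, "ty": 9, "tz": 31, "wx": 0, "wy": -0.035, "wz": 0.02, "gripper": 1},
    {"tx": 86, "ty": 9, "tz": 33, "wx": 0, "wy": -0.035, "wz": 0.02, "gripper": 1},
    {"tx": 86, "ty": 9, "tz": 33, "wx": 0, "wy": -0.035, "wz": 0.02, "gripper": 1},
  ],
)

```text
time: 30.55
position: [0.5374, -0.0947, 0.0951]
tool_rot: [0.962, 1.62, -0.728]
ft_force: [0.3, 0.4, 0.7]
grip_width: 0.996
grip_force: 0.0
```

```bash
python3 - <<'E'
from kin import *; from bench import ctrl,vision
s=ctrl.get_state(); A=R.from_rotvec(s["tool_rot"]).as_matrix(); print(s["time"],s["position"]-.057*A[:,2],A[:,2],A[:,1],s["joint_positions"])
j=np.array([.554,-.1255,0]); z=np.array([0,0,1])
r=vision.get_image("wrist"); print([(np.round(x["bbox"]),x["conf"]) for x in vision.spot_in("wrist","tall_jar_mid")]); print(proj(r,[j,j+z*.15,s["position"]-.038*A[:,2]]).round(0))
plan([(j-.002*hv(-1.05)+z*.097,-1.05,75,.02)],1)
E
```

```text
30.55 [ 0.5102 -0.0466  0.1092] [ 0.4763 -0.8437 -0.2476] [0.8726 0.4883 0.0145] [ 0.1369  0.7039 -0.8789  2.2206  1.5995  1.8542 -1.1926]
[(array([237., 102., 320., 314.]), 0.76)]
[[280. 110.]
 [282. 293.]
 [282. 257.]]
wp rows 5 maxj 0.04 q [ 0.28  0.67 -0.79  2.23  1.77  1.69 -1.11] err 0.0
[{"tx": -1.6, "ty": -0.2, "tz": 17.9, "wx": -0.001, "wy": 0.003, "wz": -0.004, "gripper": 1}, {"tx": -3.3, "ty": -0.5, "tz": 35.8, "wx": -0.002, "wy": 0.005, "wz": -0.007, "gripper": 1}, {"tx": -4.9, "ty": -0.7, "tz": 53.7, "wx": -0.003, "wy": 0.008, "wz": -0.011, "gripper": 1}, {"tx": -6.6, "ty": -0.9, "tz": 71.6, "wx": -0.003, "wy": 0.01, "wz": -0.015, "gripper": 1}, {"tx": -8.2, "ty": -1.2, "tz": 89.5, "wx": -0.004, "wy": 0.013, "wz": -0.018, "gripper": 1}]
[{"tx": 0, "ty": 0, "tz": 0, "wx": 0, "wy": 0, "wz": 0, "gripper": 1}, {"tx": 0, "ty": 0, "tz": 0, "wx": 0, "wy": 0, "wz": 0, "gripper": 1}, {"tx": 0, "ty": 0, "tz": 0, "wx": 0, "wy": 0, "wz": 0, "gripper": 1}, {"tx": 0, "ty": 0, "tz": 0, "wx": 0, "wy": 0, "wz": 0, "gripper": 1}, {"tx": 0, "ty": 0, "tz": 0, "wx": 0, "wy": 0, "wz": 0, "gripper": 1}]
```

>>> jog_arm(
  increments=[
    {"tx": -2, "ty": 0, "tz": 18, "wx": 0, "wy": 0, "wz": 0, "gripper": 1},
    {"tx": -3, "ty": -1, "tz": 36, "wx": 0, "wy": 0.005, "wz": -0.01, "gripper": 1},
    {"tx": -5, "ty": -1, "tz": 54, "wx": 0, "wy": 0.01, "wz": -0.01, "gripper": 1},
    {"tx": -7, "ty": -1, "tz": 72, "wx": 0, "wy": 0.01, "wz": -0.015, "gripper": 1},
    {"tx": -8, "ty": -1, "tz": 89, "wx": 0, "wy": 0.013, "wz": -0.018, "gripper": 1},
  ],
)

```text
time: 31.07
position: [0.5807, -0.1713, 0.0817]
tool_rot: [0.952, 1.641, -0.733]
ft_force: [-0.7, 1.1, -0.0]
grip_width: 1.002
grip_force: 0.0
```

>>> jog_arm(
  grip_force=30,
  increments=[
    {"tx": 0, "ty": 0, "tz": 0, "wx": 0, "wy": 0, "wz": 0, "gripper": 0.5},
    {"tx": 0, "ty": 0, "tz": 0, "wx": 0, "wy": 0, "wz": 0, "gripper": 0.5},
    {"tx": 0, "ty": 0, "tz": 0, "wx": 0, "wy": 0, "wz": 0, "gripper": 0.5},
    {"tx": 0, "ty": 0, "tz": 0, "wx": 0, "wy": 0, "wz": 0, "gripper": 0.5},
    {"tx": 0, "ty": 0, "tz": 0, "wx": 0, "wy": 0, "wz": 0, "gripper": 0.5},
  ],
)

```text
time: 31.48
position: [0.5789, -0.1694, 0.0781]
tool_rot: [0.949, 1.646, -0.736]
ft_force: [-1.1, -1.1, 2.8]
grip_width: 0.707
grip_force: 14.6
```

>>> jog_arm(
  increments=[
    {"tx": 0, "ty": 0, "tz": 0, "wx": 0, "wy": 0, "wz": 0, "gripper": 0.5},
    {"tx": 0, "ty": 0, "tz": 0, "wx": 0, "wy": 0, "wz": 0, "gripper": 0.5},
    {"tx": 0, "ty": 0, "tz": 0, "wx": 0, "wy": 0, "wz": 0, "gripper": 0.5},
    {"tx": -15, "ty": 0, "tz": -4, "wx": 0, "wy": 0, "wz": 0, "gripper": 0.5},
    {"tx": -40, "ty": 0, "tz": -11, "wx": 0, "wy": 0, "wz": 0, "gripper": 0.5},
  ],
)

```text
time: 31.9
position: [0.5777, -0.1688, 0.1129]
tool_rot: [0.949, 1.659, -0.736]
ft_force: [0.2, 0.2, -4.0]
grip_width: 0.705
grip_force: 30.0
```

```bash
python3 - <<'E'
from kin import *; from bench import ctrl,vision
s=ctrl.get_state(); A=R.from_rotvec(s["tool_rot"]).as_matrix(); print(s["time"],s["position"]-.057*A[:,2],A[:,2],A[:,1],s["joint_positions"],s["ft_force"])
g=s["position"]-.057*A[:,2]
plan([(np.array([g[0]-.01,-.105,.27]),-1.0,75),(W(-.135,-.10,.297),-.65,75)],.5)
q=s["joint_positions"]
for b in (-.65,-.55,-.45,-.35):
    E,o=chain([(W(-.135,-.10,.297),b,75),(W(-.025,-.085,.29),b,75),(W(-.025,-.085,.272),b,75),(W(-.025,-.085,.272)-.09*hv(b),b,75)],[q]); print(b,np.round(E,4)); print(np.array(o).round(2))
E
```

```text
31.9 [ 0.5506 -0.1211  0.1284] [ 0.4763 -0.8365 -0.271 ] [ 0.867   0.4982 -0.0137] [ 0.3096  0.5869 -0.845   2.2349  1.7055  1.6707 -1.0334] [ 0.1643  0.1899 -4.0495]
wp rows 5 maxj 0.1 q [ 0.46  0.15 -1.01  2.25  1.5   1.45 -0.75] err 0.0
wp rows 4 maxj 0.1 q [ 0.47 -0.03 -1.03  2.28  1.58  1.11 -0.66] err 0.0
[{"tx": -26.4, "ty": 0.1, "tz": -11.3, "wx": -0.01, "wy": -0.003, "wz": 0, "gripper": 0.5}, {"tx": -52.8, "ty": 0.1, "tz": -22.7, "wx": -0.02, "wy": -0.005, "wz": 0, "gripper": 0.5}, {"tx": -79.2, "ty": 0.2, "tz": -34, "wx": -0.031, "wy": -0.008, "wz": 0, "gripper": 0.5}, {"tx": -105.5, "ty": 0.3, "tz": -45.4, "wx": -0.041, "wy": -0.01, "wz": 0, "gripper": 0.5}, {"tx": -131.9, "ty": 0.3, "tz": -56.7, "wx": -0.051, "wy": -0.013, "wz": 0, "gripper": 0.5}]
[{"tx": -3.4, "ty": 27.7, "tz": -13.5, "wx": -0.085, "wy": 0, "wz": -0.023, "gripper": 0.5}, {"tx": -6.8, "ty": 55.3, "tz": -26.9, "wx": -0.169, "wy": 0, "wz": -0.045, "gripper": 0.5}, {"tx": -10.1, "ty": 83, "tz": -40.4, "wx": -0.254, "wy": 0, "wz": -0.068, "gripper": 0.5}, {"tx": -13.5, "ty": 110.6, "tz": -53.8, "wx": -0.338,
[... 254 characters left out ...]
0.31 -0.77  2.06  1.76  1.27 -0.66]
 [ 0.1   0.26 -0.86  2.13  1.63  1.39 -0.7 ]]
-0.55 [0. 0. 0. 0.]
[[ 0.25 -0.12 -0.76  2.35  1.64  0.96 -0.67]
 [ 0.19  0.19 -0.71  2.12  1.78  1.1  -0.65]
 [ 0.18  0.23 -0.71  2.13  1.81  1.12 -0.68]
 [ 0.1   0.14 -0.8   2.22  1.67  1.22 -0.71]]
-0.45 [0. 0. 0. 0.]
[[ 0.23 -0.19 -0.68  2.41  1.74  0.81 -0.7 ]
 [ 0.18  0.12 -0.65  2.18  1.86  0.95 -0.68]
 [ 0.18  0.16 -0.65  2.19  1.9   0.98 -0.73]
 [ 0.11  0.03 -0.74  2.31  1.73  1.05 -0.73]]
-0.35 [0.0367 0.     0.     0.    ]
[[ 0.39 -0.26 -0.77  2.41  1.76  0.64 -0.69]
 [ 0.35  0.07 -0.75  2.23  1.98  0.82 -0.74]
 [ 0.34  0.12 -0.75  2.24  2.03  0.86 -0.78]
 [ 0.28 -0.07 -0.82  2.38  1.84  0.87 -0.79]]
```

```bash
cat >> kin.py <<'E'
AG=R.from_rotvec([0.949,1.646,-0.736]).as_matrix(); HG=np.arctan2(AG[1,2],AG[0,2])
_pose=pose
def pose_g(g,head,th,flip=1,off=.057):
    A=Rz(head-HG)@AG; return np.array(g)+off*A[:,2],A
E
cat > pl.py <<'E'
import kin; kin.pose=kin.pose_g
from kin import *
E
python3 - <<'E'
from pl import *
print(HG,np.degrees(np.arccos(-AG[2,2])),AG[2,1],AG[:,2])
plan([(np.array([.545,-.115,.27]),-1.0,75),(W(-.135,-.10,.288),-.55,75)],.5)
E
```

```text
-1.053430360302714 74.88259573552307 -0.007177455011677325 [ 0.4775 -0.839  -0.2608]
wp rows 5 maxj 0.1 q [ 0.48  0.14 -0.99  2.25  1.51  1.43 -0.73] err 0.0
wp rows 5 maxj 0.1 q [ 0.48 -0.11 -0.98  2.35  1.65  0.94 -0.69] err 0.0
[{"tx": -26.9, "ty": -0.2, "tz": -9.2, "wx": -0.01, "wy": -0.002, "wz": -0.001, "gripper": 0.5}, {"tx": -53.9, "ty": -0.3, "tz": -18.5, "wx": -0.02, "wy": -0.004, "wz": -0.003, "gripper": 0.5}, {"tx": -80.8, "ty": -0.5, "tz": -27.7, "wx": -0.031, "wy": -0.007, "wz": -0.004, "gripper": 0.5}, {"tx": -107.8, "ty": -0.7, "tz": -37, "wx": -0.041, "wy": -0.009, "wz": -0.006, "gripper": 0.5}, {"tx": -134.7, "ty": -0.8, "tz": -46.2, "wx": -0.051, "wy": -0.011, "wz": -0.007, "gripper": 0.5}]
[{"tx": -0.4, "ty": 23.5, "tz": -12.8, "wx": -0.087, "wy": -0.001, "wz": -0.023, "gripper": 0.5}, {"tx": -0.9, "ty": 46.9, "tz": -25.6, "wx": -0.174, "wy": -0.001, "wz": -0.047, "gripper": 0.5}, {"tx": -1.3, "ty": 70.4, "tz": -38.4, "wx": -0.261, "wy": -0.002, "wz": -0.07, "gripper": 0.5}, {"tx": -1.8, "ty": 93.9, "tz": -51.2, "wx": -0.348, "wy": -0.003, "wz": -0.094, "gripper": 0.5}, {"tx": -2.2, "ty": 117.3, "tz": -64, "wx": -0.434, "wy": -0.003, "wz": -0.117, "gripper": 0.5}]
[{"tx": 0, "ty": 0, "tz": 0, "wx": 0, "wy": 0, "wz": 0, "gripper": 0.5}, {"tx": 0, "ty": 0, "tz": 0, "wx": 0, "wy": 0, "wz": 0, "gripper": 0.5}, {"tx": 0, "ty": 0, "tz": 0, "wx": 0, "wy": 0, "wz": 0, "gripper": 0.5}, {"tx": 0, "ty": 0, "tz": 0, "wx": 0, "wy": 0, "wz": 0, "gripper": 0.5}, {"tx": 0, "ty": 0, "tz": 0, "wx": 0, "wy": 0, "wz": 0, "gripper": 0.5}]
```

>>> jog_arm(
  increments=[
    {"tx": -25, "ty": 0, "tz": -9, "wx": -0.01, "wy": 0, "wz": 0, "gripper": 0.5},
    {"tx": -54, "ty": 0, "tz": -18, "wx": -0.02, "wy": 0, "wz": 0, "gripper": 0.5},
    {"tx": -81, "ty": 0, "tz": -28, "wx": -0.03, "wy": -0.01, "wz": 0, "gripper": 0.5},
    {"tx": -108, "ty": -1, "tz": -37, "wx": -0.04, "wy": -0.01, "wz": -0.01, "gripper": 0.5},
    {"tx": -135, "ty": -1, "tz": -46, "wx": -0.05, "wy": -0.01, "wz": -0.01, "gripper": 0.5},
  ],
)

```text
time: 32.32
position: [0.5742, -0.1605, 0.2582]
tool_rot: [0.899, 1.663, -0.7]
ft_force: [0.3, -0.4, -4.7]
grip_width: 0.701
grip_force: 30.0
```

>>> jog_arm(
  increments=[
    {"tx": 0, "ty": 20, "tz": -11, "wx": -0.08, "wy": 0, "wz": -0.02, "gripper": 0.5},
    {"tx": -1, "ty": 45, "tz": -25, "wx": -0.17, "wy": 0, "wz": -0.045, "gripper": 0.5},
    {"tx": -1, "ty": 70, "tz": -38, "wx": -0.26, "wy": 0, "wz": -0.07, "gripper": 0.5},
    {"tx": -2, "ty": 94, "tz": -51, "wx": -0.35, "wy": 0, "wz": -0.09, "gripper": 0.5},
    {"tx": -2, "ty": 117, "tz": -64, "wx": -0.434, "wy": 0, "wz": -0.117, "gripper": 0.5},
  ],
)

```text
time: 32.73
position: [0.6396, -0.0441, 0.2752]
tool_rot: [0.491, 1.785, -0.388]
ft_force: [1.3, 0.1, -4.2]
grip_width: 0.705
grip_force: 30.0
```

>>> jog_arm(
  increments=[
    {"tx": 0, "ty": 0, "tz": 0, "wx": 0, "wy": 0, "wz": 0, "gripper": 0.5},
    {"tx": 0, "ty": 0, "tz": 0, "wx": 0, "wy": 0, "wz": 0, "gripper": 0.5},
    {"tx": 0, "ty": 0, "tz": 0, "wx": 0, "wy": 0, "wz": 0, "gripper": 0.5},
    {"tx": 0, "ty": 0, "tz": 0, "wx": 0, "wy": 0, "wz": 0, "gripper": 0.5},
    {"tx": 0, "ty": 0, "tz": 0, "wx": 0, "wy": 0, "wz": 0, "gripper": 0.5},
  ],
)

```text
time: 33.15
position: [0.6399, -0.0472, 0.2768]
tool_rot: [0.499, 1.781, -0.393]
ft_force: [-0.5, -0.3, -4.8]
grip_width: 0.706
grip_force: 30.0
```

```bash
python3 - <<'E'
from pl import *; from bench import ctrl,vision
s=ctrl.get_state(); A=R.from_rotvec(s["tool_rot"]).as_matrix(); g=s["position"]-.057*A[:,2]; print(s["time"],s["position"],g,A[:,2],A[2,1],s["joint_positions"],s["ft_force"])
def loc(p): c,t=np.cos(RY),np.sin(RY); d=np.array(p[:2])-rk; return np.array([c*d[0]+t*d[1],-t*d[0]+c*d[1]])
print("loc",loc(g))
for n in("side","scene"):
    r=vision.get_image(n)
    for t in ("tall_jar_mid","short_jar_mid","bottle","tin"): print(n,t,[(np.round(d["bbox"]).tolist(),round(d["conf"],2)) for d in vision.spot_in(n,t)[:2]])
    jr=np.array([*(g+.0046*A[:,2])[:2],0]); b=s["position"][2]-.078
    print("pred jar base/top",proj(r,[jr+[0,0,b],jr+[0,0,b+.15]]).round(0).tolist())
plan([(W(-.015,-.083,.279),-.52,75,.022)],.5)
E
```

```text
33.15 [ 0.6399 -0.0472  0.2768] [ 0.5931 -0.0182  0.2914] [ 0.8219 -0.5081 -0.2575] -0.0071900810907501445 [ 0.5352 -0.1239 -1.0311  2.3477  1.6401  0.9378 -0.6862] [-0.4548 -0.2744 -4.7979]
loc [-0.1354 -0.1007]
side tall_jar_mid []
side short_jar_mid [([256.0, 172.0, 275.0, 199.0], 0.72)]
side bottle [([254.0, 103.0, 273.0, 138.0], 0.74), ([337.0, 238.0, 430.0, 332.0], 0.64)]
side tin [([291.0, 182.0, 315.0, 210.0], 0.78)]
pred jar base/top [[285.0, 178.0], [284.0, 128.0]]
scene tall_jar_mid [([258.0, 167.0, 286.0, 211.0], 0.91)]
scene short_jar_mid []
scene bottle [([343.0, 196.0, 373.0, 230.0], 0.89)]
scene tin [([100.0, 190.0, 190.0, 276.0], 0.74), ([243.0, 156.0, 434.0, 295.0], 0.35)]
pred jar base/top [[271.0, 202.0], [271.0, 182.0]]
wp rows 6 maxj 0.08 q [ 0.44  0.29 -0.98  2.11  1.87  1.16 -0.63] err 0.0
[{"tx": -1.2, "ty": 15.7, "tz": 13.3, "wx": -0.005, "wy": 0.001, "wz": -0.001, "gripper": 0.5}, {"tx": -2.4, "ty": 31.4, "tz": 26.6, "wx": -0.011, "wy": 0.002, "wz": -0.003, "gripper": 0.5}, {"tx": -3.6, "ty": 47, "tz": 39.9, "wx": -0.016, "wy": 0.003, "wz": -0.004, "gripper": 0.5}, {"tx": -4.8, "ty": 62.7, "tz": 53.2, "wx": -0.021, "wy": 0.004, "wz": -0.006, "gripper": 0.5}, {"tx": -6, "ty": 78.4, "tz": 66.5, "wx": -0.027, "wy": 0.005, "wz": -0.007, "gripper": 0.5}]
[{"tx": -1.4, "ty": 15.3, "tz": 13.7, "wx": -0.005, "wy": 0.001, "wz": -0.001, "gripper": 0.5}, {"tx": -1.4, "ty": 15.3, "tz": 13.7, "wx": -0.005, "wy": 0.001, "wz": -0.001, "gripper": 0.5}, {"tx": -1.4, "ty": 15.3, "tz": 13.7, "wx": -0.005, "wy": 0.001, "wz": -0.001, "gripper": 0.5}, {"tx": -1.4, "ty": 15.3, "tz": 13.7, "wx": -0.005, "wy": 0.001, "wz": -0.001, "gripper": 0.5}, {"tx": -1.4, "ty": 15.3, "tz": 13.7, "wx": -0.005, "wy": 0.001, "wz": -0.001, "gripper": 0.5}]
```

>>> jog_arm(
  increments=[
    {"tx": -1, "ty": 14, "tz": 12, "wx": -0.005, "wy": 0, "wz": 0, "gripper": 0.5},
    {"tx": -2, "ty": 30, "tz": 26, "wx": -0.01, "wy": 0, "wz": 0, "gripper": 0.5},
    {"tx": -4, "ty": 46, "tz": 39, "wx": -0.016, "wy": 0, "wz": 0, "gripper": 0.5},
    {"tx": -5, "ty": 62, "tz": 52, "wx": -0.02, "wy": 0, "wz": -0.01, "gripper": 0.5},
    {"tx": -6, "ty": 77, "tz": 65, "wx": -0.027, "wy": 0, "wz": -0.01, "gripper": 0.5},
  ],
)

```text
time: 34.07
position: [0.7363, -0.0153, 0.2664]
tool_rot: [0.47, 1.785, -0.376]
ft_force: [0.7, 0.8, -3.7]
grip_width: 0.706
grip_force: 30.0
```

>>> jog_arm(
  increments=[
    {"tx": -1, "ty": 10, "tz": 9, "wx": 0, "wy": 0, "wz": 0, "gripper": 0.5},
    {"tx": -1, "ty": 15, "tz": 14, "wx": 0, "wy": 0, "wz": 0, "gripper": 0.5},
    {"tx": -1, "ty": 15, "tz": 14, "wx": 0, "wy": 0, "wz": 0, "gripper": 0.5},
    {"tx": 0, "ty": 15, "tz": 14, "wx": 0, "wy": 0, "wz": 0, "gripper": 0.5},
    {"tx": 0, "ty": 15, "tz": 14, "wx": 0, "wy": 0, "wz": 0, "gripper": 0.5},
  ],
)

```text
time: 34.48
position: [0.7537, -0.009, 0.2629]
tool_rot: [0.469, 1.785, -0.377]
ft_force: [-0.1, -0.2, -4.3]
grip_width: 0.706
grip_force: 30.0
```

```bash
python3 - <<'E'
from pl import *; from bench import ctrl,vision
s=ctrl.get_state(); A=R.from_rotvec(s["tool_rot"]).as_matrix(); g=s["position"]-.057*A[:,2]; print(s["time"],s["position"],g,A[:,2],A[2,1],s["ft_force"])
def loc(p): c,t=np.cos(RY),np.sin(RY); d=np.array(p[:2])-rk; return np.array([c*d[0]+t*d[1],-t*d[0]+c*d[1]])
print("loc",loc(g))
plan([(g-[0,0,.008],np.arctan2(A[1,2],A[0,2]),75,.0016)],.5)
E
```

```text
34.4833 [ 0.7537 -0.009   0.2629] [0.706  0.0186 0.2775] [ 0.8365 -0.4848 -0.2555] -0.010775295278616065 [-0.0995 -0.2149 -4.2661]
loc [-0.018 -0.083]
wp rows 6 maxj 0.01 q [ 0.46  0.32 -1.01  2.12  1.9   1.19 -0.64] err 0.0
[{"tx": 1.3, "ty": 0, "tz": 0.3, "wx": 0, "wy": 0.001, "wz": 0.001, "gripper": 0.5}, {"tx": 2.7, "ty": 0, "tz": 0.7, "wx": 0, "wy": 0.002, "wz": 0.001, "gripper": 0.5}, {"tx": 4, "ty": 0, "tz": 1, "wx": 0, "wy": 0.003, "wz": 0.002, "gripper": 0.5}, {"tx": 5.4, "ty": 0.1, "tz": 1.4, "wx": 0, "wy": 0.004, "wz": 0.002, "gripper": 0.5}, {"tx": 6.7, "ty": 0.1, "tz": 1.7, "wx": 0, "wy": 0.005, "wz": 0.003, "gripper": 0.5}]
[{"tx": 1.3, "ty": 0, "tz": 0.3, "wx": 0, "wy": 0.001, "wz": 0.001, "gripper": 0.5}, {"tx": 1.3, "ty": 0, "tz": 0.3, "wx": 0, "wy": 0.001, "wz": 0.001, "gripper": 0.5}, {"tx": 1.3, "ty": 0, "tz": 0.3, "wx": 0, "wy": 0.001, "wz": 0.001, "gripper": 0.5}, {"tx": 1.3, "ty": 0, "tz": 0.3, "wx": 0, "wy": 0.001, "wz": 0.001, "gripper": 0.5}, {"tx": 1.3, "ty": 0, "tz": 0.3, "wx": 0, "wy": 0.001, "wz": 0.001, "gripper": 0.5}]
```

>>> jog_arm(
  increments=[
    {"tx": 1.5, "ty": 0, "tz": 0.4, "wx": 0, "wy": 0, "wz": 0, "gripper": 0.5},
    {"tx": 3, "ty": 0, "tz": 0.8, "wx": 0, "wy": 0, "wz": 0, "gripper": 0.5},
    {"tx": 4.5, "ty": 0, "tz": 1.2, "wx": 0, "wy": 0.003, "wz": 0, "gripper": 0.5},
    {"tx": 6, "ty": 0, "tz": 1.5, "wx": 0, "wy": 0.004, "wz": 0, "gripper": 0.5},
    {"tx": 7, "ty": 0, "tz": 1.8, "wx": 0, "wy": 0.005, "wz": 0, "gripper": 0.5},
  ],
)

```text
time: 34.9
position: [0.7542, -0.0089, 0.2559]
tool_rot: [0.471, 1.789, -0.375]
ft_force: [-0.5, 0.3, -4.2]
grip_width: 0.702
grip_force: 30.0
```

>>> jog_arm(
  increments=[
    {"tx": 0.7, "ty": 0, "tz": 0.2, "wx": 0, "wy": 0, "wz": 0, "gripper": 0.5},
    {"tx": 1.4, "ty": 0, "tz": 0.4, "wx": 0, "wy": 0, "wz": 0, "gripper": 0.5},
    {"tx": 2, "ty": 0, "tz": 0.5, "wx": 0, "wy": 0, "wz": 0, "gripper": 0.5},
    {"tx": 2.5, "ty": 0, "tz": 0.7, "wx": 0, "wy": 0, "wz": 0, "gripper": 0.5},
    {"tx": 3, "ty": 0, "tz": 0.8, "wx": 0, "wy": 0, "wz": 0, "gripper": 0.5},
  ],
)

```text
time: 35.32
position: [0.7544, -0.0089, 0.2528]
tool_rot: [0.471, 1.79, -0.375]
ft_force: [-0.5, -0.4, -4.0]
grip_width: 0.701
grip_force: 30.0
```

>>> jog_arm(
  increments=[
    {"tx": 0.6, "ty": 0, "tz": 0.2, "wx": 0, "wy": 0, "wz": 0, "gripper": 0.5},
    {"tx": 1.2, "ty": 0, "tz": 0.3, "wx": 0, "wy": 0, "wz": 0, "gripper": 0.5},
    {"tx": 1.8, "ty": 0, "tz": 0.5, "wx": 0, "wy": 0, "wz": 0, "gripper": 0.5},
    {"tx": 2.2, "ty": 0, "tz": 0.6, "wx": 0, "wy": 0, "wz": 0, "gripper": 0.5},
    {"tx": 2.5, "ty": 0, "tz": 0.7, "wx": 0, "wy": 0, "wz": 0, "gripper": 0.5},
  ],
)

```text
time: 35.73
position: [0.7547, -0.0091, 0.2515]
tool_rot: [0.471, 1.787, -0.375]
ft_force: [-1.5, -0.3, -0.4]
grip_width: 0.703
grip_force: 30.0
```

>>> jog_arm(
  increments=[
    {"tx": 0.5, "ty": 0, "tz": 0.1, "wx": 0, "wy": 0, "wz": 0, "gripper": 0.5},
    {"tx": 0.8, "ty": 0, "tz": 0.2, "wx": 0, "wy": 0, "wz": 0, "gripper": 0.5},
    {"tx": 0.8, "ty": 0, "tz": 0.2, "wx": 0, "wy": 0, "wz": 0, "gripper": 1},
    {"tx": 0.8, "ty": 0, "tz": 0.2, "wx": 0, "wy": 0, "wz": 0, "gripper": 1},
    {"tx": 0.8, "ty": 0, "tz": 0.2, "wx": 0, "wy": 0, "wz": 0, "gripper": 1},
  ],
)

```text
time: 36.15
position: [0.7546, -0.0084, 0.2497]
tool_rot: [0.47, 1.789, -0.374]
ft_force: [-0.2, -0.3, -0.5]
grip_width: 0.849
grip_force: 0.0
```

>>> jog_arm(
  increments=[
    {"tx": 0, "ty": 0, "tz": 0, "wx": 0, "wy": 0, "wz": 0, "gripper": 1},
    {"tx": 0, "ty": 0, "tz": 0, "wx": 0, "wy": 0, "wz": 0, "gripper": 1},
    {"tx": 0, "ty": 0, "tz": 0, "wx": 0, "wy": 0, "wz": 0, "gripper": 1},
    {"tx": 0, "ty": 0, "tz": 0, "wx": 0, "wy": 0, "wz": 0, "gripper": 1},
    {"tx": 0, "ty": 0, "tz": 0, "wx": 0, "wy": 0, "wz": 0, "gripper": 1},
  ],
)

```text
time: 36.57
position: [0.7544, -0.0088, 0.2494]
tool_rot: [0.471, 1.79, -0.375]
ft_force: [0.4, -0.4, -0.1]
grip_width: 0.996
grip_force: 0.0
```

```bash
python3 - <<'E'
from pl import *; from bench import ctrl
s=ctrl.get_state(); A=R.from_rotvec(s["tool_rot"]).as_matrix(); g=s["position"]-.057*A[:,2]; h=np.arctan2(A[1,2],A[0,2]); print(g,h,s["grip_width"],s["ft_force"])
kin.AG=A; kin.HG=h
plan([(g-.10*hv(h),h,75,.025),(g-.15*hv(h),h,75,.025)],1,tail=0)
E
```

```text
[0.7067 0.0187 0.2642] -0.524771888874439 0.9957686275569203 [ 0.4021 -0.3999 -0.0556]
wp rows 4 maxj 0.05 q [ 0.39  0.22 -1.12  2.24  1.74  1.29 -0.7 ] err 0.0
wp rows 3 maxj 0.03 q [ 0.35  0.17 -1.18  2.27  1.65  1.34 -0.72] err 0.0
[{"tx": 6.5, "ty": 0.1, "tz": -24.1, "wx": 0, "wy": 0, "wz": 0, "gripper": 1}, {"tx": 13, "ty": 0.1, "tz": -48.3, "wx": 0, "wy": 0, "wz": 0, "gripper": 1}, {"tx": 19.5, "ty": 0.2, "tz": -72.4, "wx": 0, "wy": 0, "wz": 0, "gripper": 1}, {"tx": 26, "ty": 0.3, "tz": -96.6, "wx": 0, "wy": 0, "wz": 0, "gripper": 1}, {"tx": 30.4, "ty": 0.3, "tz": -112.6, "wx": 0, "wy": 0, "wz": 0, "gripper": 1}]
[{"tx": 4.3, "ty": 0, "tz": -16.1, "wx": 0, "wy": 0, "wz": 0, "gripper": 1}, {"tx": 8.7, "ty": 0.1, "tz": -32.2, "wx": 0, "wy": 0, "wz": 0, "gripper": 1}, {"tx": 8.7, "ty": 0.1, "tz": -32.2, "wx": 0, "wy": 0, "wz": 0, "gripper": 1}, {"tx": 8.7, "ty": 0.1, "tz": -32.2, "wx": 0, "wy": 0, "wz": 0, "gripper": 1}, {"tx": 8.7, "ty": 0.1, "tz": -32.2, "wx": 0, "wy": 0, "wz": 0, "gripper": 1}]
```

>>> jog_arm(
  increments=[
    {"tx": 5, "ty": 0, "tz": -20, "wx": 0, "wy": 0, "wz": 0, "gripper": 1},
    {"tx": 12, "ty": 0, "tz": -44, "wx": 0, "wy": 0, "wz": 0, "gripper": 1},
    {"tx": 18, "ty": 0, "tz": -68, "wx": 0, "wy": 0, "wz": 0, "gripper": 1},
    {"tx": 25, "ty": 0, "tz": -92, "wx": 0, "wy": 0, "wz": 0, "gripper": 1},
    {"tx": 30, "ty": 0, "tz": -112, "wx": 0, "wy": 0, "wz": 0, "gripper": 1},
  ],
)

```text
time: 36.98
position: [0.6526, 0.05, 0.2495]
tool_rot: [0.47, 1.79, -0.374]
ft_force: [0.7, 1.5, 0.1]
grip_width: 1.0
grip_force: 0.0
```

>>> jog_arm(
  increments=[
    {"tx": 4, "ty": 0, "tz": -16, "wx": 0, "wy": 0, "wz": 0, "gripper": 1},
    {"tx": 9, "ty": 0, "tz": -32, "wx": 0, "wy": 0, "wz": 0, "gripper": 1},
    {"tx": 9, "ty": 0, "tz": -32, "wx": 0, "wy": 0, "wz": 0, "gripper": 1},
    {"tx": 9, "ty": 0, "tz": -32, "wx": 0, "wy": 0, "wz": 0, "gripper": 1},
    {"tx": 9, "ty": 0, "tz": -32, "wx": 0, "wy": 0, "wz": 0, "gripper": 1},
  ],
)

```text
time: 37.4
position: [0.6255, 0.0651, 0.2495]
tool_rot: [0.471, 1.789, -0.375]
ft_force: [-0.1, -0.7, -0.1]
grip_width: 0.999
grip_force: 0.0
```

```bash
python3 - <<'E'
from pl import *; from bench import ctrl,vision
s=ctrl.get_state(); print(s["time"],s["position"],s["ft_force"])
for n in("side","scene","wrist"):
    r=vision.get_image(n)
    for t in ("tall_jar_mid","short_jar_mid","bottle","tin","fruit_bowl","crate"): print(n,t,[(np.round(d["bbox"]).tolist(),round(d["conf"],2)) for d in vision.spot_in(n,t)[:2]])
    T=W(-.015,-.085,.173); S=W(-.03,.065,.035); S[:2]=[.6757,.1635]
    print("pred tall",proj(r,[T,T+[0,0,.15]]).round(0).tolist(),"short",proj(r,[S,S+[0,0,.09]]).round(0).tolist())
E
```

```text
37.4 [0.6255 0.0651 0.2495] [-0.1176 -0.7452 -0.0826]
side tall_jar_mid [([288.0, 116.0, 314.0, 171.0], 0.85)]
side short_jar_mid [([255.0, 164.0, 272.0, 196.0], 0.91)]
side bottle [([250.0, 105.0, 278.0, 158.0], 0.8)]
side tin [([292.0, 183.0, 315.0, 210.0], 0.76)]
side fruit_bowl [([125.0, 190.0, 172.0, 222.0], 0.76)]
side crate [([334.0, 237.0, 430.0, 331.0], 0.66)]
pred tall [[303.0, 168.0], [304.0, 121.0]] short [[263.0, 194.0], [262.0, 169.0]]
scene tall_jar_mid [([283.0, 215.0, 316.0, 250.0], 0.76)]
scene short_jar_mid []
scene bottle [([342.0, 198.0, 372.0, 226.0], 0.6)]
scene tin []
scene fruit_bowl [([346.0, 106.0, 391.0, 147.0], 0.96)]
scene crate [([101.0, 191.0, 195.0, 278.0], 0.74), ([244.0, 153.0, 440.0, 296.0], 0.21)]
pred tall [[296.0, 240.0], [300.0, 226.0]] short [[337.0, 226.0], [342.0, 219.0]]
wrist tall_jar_mid [([252.0, 144.0, 316.0, 282.0], 0.77), ([2.0, 2.0, 68.0, 135.0], 0.2)]
wrist short_jar_mid [([395.0, 0.0, 497.0, 73.0], 0.64)]
wrist bottle [([419.0, 118.0, 523.0, 280.0], 0.87)]
wrist tin [([258.0, 0.0, 327.0, 108.0], 0.67)]
wrist fruit_bowl []
wrist crate [([1.0, 1.0, 65.0, 135.0], 0.97)]
pred tall [[284.0, 148.0], [282.0, 294.0]] short [[451.0, -83.0], [447.0, 53.0]]
```

```bash
python3 -c "
from bench import ctrl
print(ctrl.close_job())"
```

```text
the job is handed in; nothing more can be done
None
```

The job is handed in, though I haven't seen the verdict: the camera detections put the short jar upright on the low tier and the tall jar upright on the tall tier, with the tin, bottle and bowl unmoved. I viewed 11 pictures against the limit of 10, the short jar took a second grasp, and joint 2 read -0.3013 once against its -0.3 limit.

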